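# Fetch the weight from behind the conductors and set it on the balance

### The arm

A 7-joint arm with a two-finger parallel gripper is mounted at the origin on a cart in front of the work surface, level with it; the furniture and walls round the work are solid. World frame = base frame: x ahead of the robot, y to its left, z up, the work surface at z = 0. Lengths are in m, angles in rad, forces in N, time in s.
With the tool pointing down it reaches from about 0.425 to 0.875 m from the base axis. Payload 8.4 kg.
Tool frame: the origin (TCP) lies at the centre of the arm's flange, where the gripper is bolted on; the fingertips stand 182 mm ahead of it and the grasp point (between the pads) lies 164 mm ahead of it; z points along the fingers, y is the direction in which the jaws open and shut (so a half turn about z gives the same grasp; the last joint's range is limited). The gripper opens to 87 mm and grips with 3 to 60 N. Pads are 19 mm wide; open, the fingers measure 117 mm over their backs; the gripper's body (75 mm by 190 mm) begins 51 mm behind the grasp point.
Start: joints at [-1.314, 0.333, 0.04, 1.465, -0.013, 1.343, -0.059], TCP at [0.226, 0.609, 0.405] pointing down, gripper open.
Joint ranges: [-2.58, 2.58], [-0.38, 2.09], [-1.3, 1.39], [0.25, 2.4], [-1.5, 4.64], [0.08, 2.09], [-2.65, 2.65]. Speed limits (rad/s): [2.22, 2.22, 2.79, 2.79, 3.14, 3.14, 3.14].

### API

Orientations are given as a rotation vector (axis times angle).
In Python, from workcell import ctrl gives the robot as it stands. The module is installed in compiled form; this text tells all that it offers.
- The arm moves only by the tool carry_out, never from a script. Its arguments are lists of equal length, an entry for each row: "dp": the shift along the tool's x, y, z in mm, a list of three; "delta_rot": the turn, a rotation vector about the tool's x, y, z in degrees, a list of three; "hand": the closure in counts, from 0 (fully open) to 255 (shut). In form: {"dp": [[x, y, z], ...], "delta_rot": [[wx, wy, wz], ...], "hand": [hand, ...]}. A call has exactly 8 rows; each row shifts and turns the pose as measured when the row begins, along the tool's axes as they then stand; what a row does not reach is not made up. A row lasts 1/12 s, in which the tool goes at most 41.7 mm and 7.16 degrees, less where a joint would pass 70% of its speed; a pose out of reach is approached as far as the arm can. A call is refused whole if a number of a shift passes 41.7 or a number of a turn 7.16, either way. A call with a gripper value outside its range is refused whole. The fingers move at their own pace and stop on an object; the grip force is fixed at half the most. Time passes only in rows, so rows that do not move let the fingers close, or fill a call up. It gives the time, the measured TCP pose, the force and the opening at its end, in the units of the state.
- ctrl.read_state(): the state, without advancing time (a new reading comes with each control period).
- ctrl.capture(name): name is "scene" or "top" or "wrist"; returns the picture (420x560x3 uint8, blue, green, red); there is no depth.
- ctrl.camera_info(name): a dict with "camera_matrix" (3x3 intrinsics, pixels), "k1" (the pictures are not rectified: a ray, as slopes to the right and down, at radius r is drawn at 1 + k1 r^2 times it, then the intrinsics apply), "world_from_camera" (4x4, takes a point from camera to world coordinates). Camera axes: x right, y down, z forward; pixel columns grow to the right and rows downward; lengths in m; the calibration is good to about 2 mm. A picture is of the moment at which its call begins: read the wrist's pose just before it. camera_info takes no time and is no camera call; for the wrist camera it gives the pose at the moment of the call.
- ctrl.sign_off(): hands the job in, once; it reports no verdict.
Trained networks look in the newest picture that a camera, given by its name, has taken for a name from the list of things; names that differ only in an ending like _2 or _b are one class to them, and where a whole thing is asked for, a point or a joint stands for the part that bears it (a point fixed in the world has none). Each returns a list of dicts, best first, with "p" (0 to 1); they miss things now and then, are a little off and sometimes report something else, mostly with a low value. They report only what shows in the picture. A call takes as long as a camera call. They do not tell look-alikes from the thing itself.
- ctrl.find_in(camera, target): "point" ([x, y, z] in m, in world coordinates, good to about 4 mm: the middle of the surface that is visible of it).
- ctrl.silhouettes(camera, target): "region" (420x560 bool, what is visible of it).
- ctrl.spot_point(camera, target): "point" ([x, y, z] in m, in world coordinates, good to about 4 mm: a listed point, or the origin of a listed thing).
The state is a dict: "clock": time; "joint_positions": joint angles; "qvel": joint speeds; "tau": joint torques, N m; "eef_pos": TCP position; "ee_rot": TCP orientation; "force": force on the tool from outside, world axes, zero at the start; "ft_torque": the same for the moment, N m; "gripper_width": opening from 0.0 (shut) to 1.0 (fully open).
Only numpy, scipy, OpenCV 4.12 (cv2) and the standard library are available. Lean on these libraries where they do the work, as an engineer would, in place of code of your own. Each camera call takes 0.05 s, during which the arm holds its last target.

### The job

The large slotted disc weight lies on the plywood board behind three conductors on stands, and is wanted on the balance. First stand all three conductors on the black side mat, then, with all of them there, set the disc flat in the middle of the balance pan, and then put every conductor back upright on the ring it came from. Do not knock a stand over, and leave the small disc and the black screw on the board where they are.

Things in the scene. Friction and masses are not known exactly. Their poses are not given: they have to be found in the camera images.
- ball_stand_head (a point): Loose conductor stand, 0.3 kg: dark round foot 52 mm across, thin white stem, bare aluminium head: a ball 42 mm in diameter (its top 133 mm up). The point is the head's centre, on the stem's axis, 112 mm above the foot's underside; grip the head here. z is up.
- drum_stand_head (a point): Loose conductor stand, 0.3 kg: dark round foot 52 mm across, thin white stem, bare aluminium head: an upright cylinder 32 mm in diameter and 46 mm high with a flat top (its top 135 mm up). The point is the head's centre, on the stem's axis, 112 mm above the foot's underside; grip the head here. z is up.
- bar_stand_head (a point): Loose conductor stand, 0.3 kg: dark round foot 52 mm across, thin white stem, bare aluminium head: a level cylinder 30 mm in diameter and 60 mm long (its top 127 mm up). The point is the head's centre, on the stem's axis, 112 mm above the foot's underside; grip the head here. z is up. x runs along the cylinder, at the start roughly along the row of stands; grip across its 30 mm.
- disc_mid (a point): Loose brass slotted weight, the larger of the two discs on the board: 38 mm in diameter, 11 mm thick, 0.1 kg, lying flat near the middle of the board's far side. The point is its centre, half-way up (5 mm above its underside). z is up.
- stow_board: Fixed plywood board, 150 mm (its x) by 230 mm (its y), 8 mm thick, on the table. Origin at the centre of its underside; its y runs along the row of stands, its +x points to the far side where the weight lies. Three black rings, 67 mm across, printed in a row at x = -32 mm and y = -70, 0 and +70 mm; at the start one conductor stands in each ring, which one in which changes.
- side_mat: Fixed black rubber mat, 190 by 190 mm and 3 mm thick, empty at the start: the side area, with room for the three stands about 100 mm apart. Origin at the centre of its underside, x and y along its edges.
- pan (a point): Centre of the upper face of the fixed balance's round steel pan, 104 mm in diameter, 41 mm above the table. The balance is a low white box, 165 mm (x) by 125 mm (y), with a small dark display at the side towards the robot (-x). z is up.
- small_disc_mid (a point): Bystander, loose: small brass slotted weight, 24 mm in diameter and 6 mm thick, lying at the far corner of the board (92 mm to the -y side of the board's middle). The point is its centre. Leave it where it is.
- screw_mid (a point): Bystander, loose: black thumb screw standing on its head (24 mm across, 30 mm high with its thread), at the other far corner of the board. The point is the centre of its head, 6 mm up. Leave it where it is.
Mind the look-alikes: they are no part of the job. What is shaped like the part that bears bar_stand_head but purple or turquoise is not meant.

How it is judged:
On the way, in this order (a step that is already met when the one before it is completed fails the run):
1. all three conductors stand upright on the side mat (x of ball_stand_head in the frame of side_mat between -0.095 and 0.095 m and y of ball_stand_head in the frame of side_mat between -0.095 and 0.095 m and z of each of ball_stand_head, drum_stand_head, bar_stand_head in the frame of side_mat below 0.121 m and angle between each of ball_stand_head, drum_stand_head, bar_stand_head's own z axis and vertical below 0.1 rad and x of drum_stand_head in the frame of side_mat between -0.095 and 0.095 m and y of drum_stand_head in the frame of side_mat between -0.095 and 0.095 m and x of bar_stand_head in the frame of side_mat between -0.095 and 0.095 m and y of bar_stand_head in the frame of side_mat between -0.095 and 0.095 m), for 0.2 s.
2. the large disc lies on the balance pan while all three conductors stand on the mat (all of step 1 and horizontal distance between disc_mid and pan below 0.02 m and z of disc_mid in the frame of pan between 0 and 0.01 m and angle between disc_mid's own z axis and vertical below 0.1 rad), for 0.2 s.
At the end, for the whole second after the job is handed in: The large disc lies flat on the balance pan, its centre within 20 mm of the pan's centre, and each of the three conductors stands upright within 15 mm of where it stood at the start; everything is released and at rest (horizontal distance between disc_mid and pan below 0.02 m and z of disc_mid in the frame of pan between 0 and 0.01 m and angle between each of disc_mid, ball_stand_head, drum_stand_head, bar_stand_head's own z axis and vertical below 0.1 rad and distance of each of ball_stand_head, drum_stand_head, bar_stand_head from where it was at the start of the episode below 0.015 m and linear speed of each of ball_stand, drum_stand, bar_stand, disc below 0.02 m/s); the robot touches nothing.
It fails at once if a conductor is knocked over (angle between any of ball_stand_head, drum_stand_head, bar_stand_head's own z axis and vertical above 0.7 rad).
It fails at once if the small disc or the screw is moved more than 25 mm (distance of any of small_disc_mid, screw_mid from where it was at the start of the episode above 0.025 m).
It also fails if it takes over 147 s, if anything falls off the work surface, if the arm or the gripper's body presses on something with over 40 N, if the wrist force passes 120 N, or if a joint passes its speed limit or range.

## Working session

There is one attempt and no reset: what is moved stays moved. The work goes in short steps, Python scripts to look and compute and a tool call to move; the robot and the scene stay as the last step left them, time stands still between calls to the robot, and variables do not carry over. Pictures are saved under pics/ and viewed, and the job is handed in when it is done.

Besides the shell and the picture viewer there is one more tool, called after "Emit:" by a JSON object that holds its "method" and its "body". carry_out: Moves the arm, as the interface text tells. Its arguments: {"type":"object","properties":{"dp":{"type":"array","items":{"type":"array","items":{"type":"number"}}},"delta_rot":{"type":"array","items":{"type":"array","items":{"type":"number"}}},"hand":{"type":"array","items":{"type":"number"}}},"required":["dp","delta_rot","hand"]}

```bash
mkdir -p pics; python3 - <<'E'
from workcell import ctrl
import cv2,numpy as np
s=ctrl.read_state()
for k in s: print(k,np.round(s[k],3))
for n in ("scene","top","wrist"):
    im=ctrl.capture(n); cv2.imwrite(f"pics/{n}0.png",im)
    c=ctrl.camera_info(n); print(n,np.round(c["camera_matrix"],1).tolist(),c["k1"],np.round(c["world_from_camera"],3).tolist())
for n in ("scene","top"):
    for t in ("ball_stand_head","drum_stand_head","bar_stand_head","disc_mid","stow_board","side_mat","pan","small_disc_mid","screw_mid"):
        print(n,t,[(round(d["p"],2),np.round(d["point"],3).tolist()) for d in ctrl.spot_point(n,t)][:4])
print(ctrl.read_state()["clock"])
E
```

```text
clock 0.0
joint_positions [-1.314  0.334  0.04   1.466 -0.013  1.343 -0.059]
qvel [ 0.001  0.001  0.     0.002 -0.    -0.001 -0.001]
tau [ 0.0000e+00 -6.5637e+01  1.3350e+00 -4.0378e+01 -6.0000e-02  4.5000e-02
  0.0000e+00]
eef_pos [0.226 0.609 0.404]
ee_rot [-5.560e-01 -3.092e+00  3.000e-03]
force [-0.568 -0.653  0.407]
ft_torque [-0.052 -0.024  0.004]
gripper_width 0.999
scene [[532.6, 0.0, 283.5], [0.0, 532.6, 207.0], [0.0, 0.0, 1.0]] -0.0910718673953954 [[0.761, -0.481, 0.435, 0.002], [-0.648, -0.547, 0.529, -0.754], [-0.016, -0.685, -0.728, 1.11], [0.0, 0.0, 0.0, 1.0]]
top [[531.4, 0.0, 279.7], [0.0, 531.4, 211.2], [0.0, 0.0, 1.0]] -0.200910515288684 [[0.023, -0.992, 0.125, 0.368], [-1.0, -0.022, 0.009, -0.044], [-0.006, -0.126, -0.992, 1.856], [0.0, 0.0, 0.0, 1.0]]
wrist [[375.3, 0.0, 275.4], [0.0, 375.3, 203.8], [0.0, 0.0, 1.0]] -0.009250213571313542 [[0.347, 0.902, 0.255, 0.158], [0.938, -0.334, -0.096, 0.635], [-0.001, 0.272, -0.962, 0.383], [0.0, 0.0, 0.0, 1.0]]
scene ball_stand_head [(0.61, [0.458, -0.382, 0.118])]
scene drum_stand_head [(0.65, [0.446, -0.31, 0.119]), (0.5
[... 324 characters left out ...]
 pan [(0.84, [0.527, 0.014, 0.043])]
scene small_disc_mid [(0.51, [0.533, -0.388, 0.015])]
scene screw_mid [(0.57, [0.497, -0.208, 0.014])]
top ball_stand_head [(0.61, [0.466, -0.378, 0.12])]
top drum_stand_head [(0.73, [0.447, -0.308, 0.118])]
top bar_stand_head [(0.71, [0.647, -0.28, 0.113]), (0.65, [0.648, -0.457, 0.113]), (0.49, [0.782, 0.002, 0.111]), (0.48, [0.434, -0.24, 0.119])]
top disc_mid [(0.46, [0.5, -0.303, 0.014])]
top stow_board [(0.91, [0.476, -0.308, -0.006])]
top side_mat [(0.92, [0.504, 0.268, -0.0])]
top pan [(0.66, [0.528, 0.017, 0.043])]
top small_disc_mid [(0.49, [0.528, -0.389, 0.014]), (0.31, [0.504, 0.269, 0.001])]
top screw_mid [(0.44, [0.495, -0.21, 0.017])]
1.05
```

View pics/scene0.png

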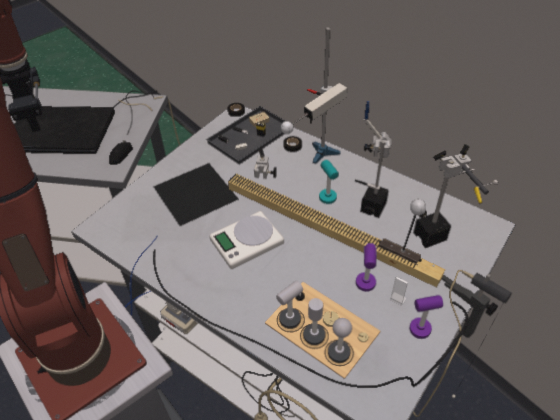

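View pics/top0.png

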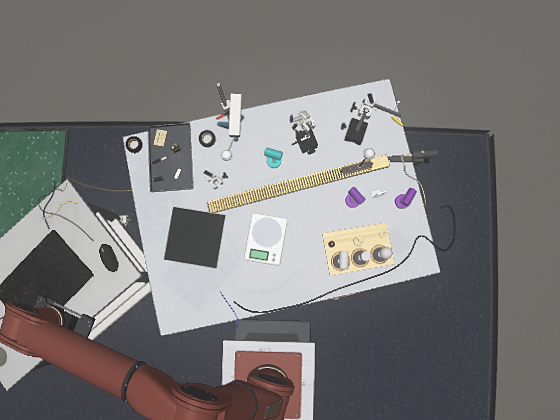

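```bash
python3 - <<'E'
import cv2
a=cv2.imread("pics/scene0.png"); b=cv2.imread("pics/top0.png")
print(a.shape)
cv2.imwrite("pics/crop_s.png",cv2.resize(a[150:420,60:420],None,fx=2.2,fy=2.2))
cv2.imwrite("pics/crop_t.png",cv2.resize(b[120:270,330:480],None,fx=4,fy=4))
E
```

```text
(420, 560, 3)
```

View pics/crop_s.png

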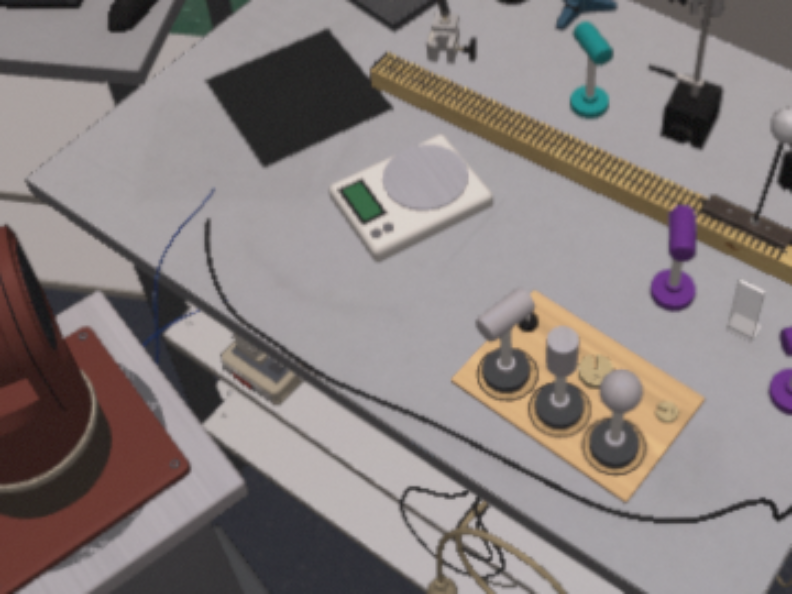

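View pics/crop_t.png

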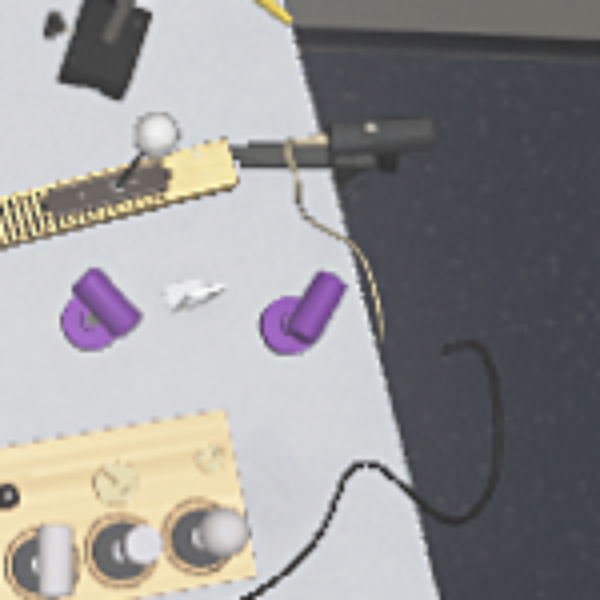

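Candidates, by pixel in the scene picture:
- **Bar:** the aluminium one is at (290,293). The look-alikes are purple at (370,257) and (428,304), and turquoise at (329,170).
- **Ball:** the one on the board is at (342,328). Not meant are the rail ball at (418,207) and the bare ball at (287,128).
- **Drum:** (316,309).
- **Disc:** the large one is at (331,318), the small one at (363,337).

The crops confirm that the three aluminium heads stand in the board's rings. The bar looks as if it lies across the row rather than along it. I'll check that from close up.

```bash
cat > h.py <<'E'
from workcell import ctrl
import cv2,numpy as np
from scipy.spatial.transform import Rotation as Ro
def st(): 
    s=ctrl.read_state(); return s,np.array(s["eef_pos"]),Ro.from_rotvec(s["ee_rot"])
def to(x,y,z):
    s,p,R=st(); d=(np.array([x,y,z])-p)*1000; t=R.inv().apply(d)
    print("tool mm",np.round(t,1),"norm",round(np.linalg.norm(t)),"rows",round(np.linalg.norm(t)/41,1)); return t
def rep():
    s,p,R=st(); M=R.as_matrix()
    print("t",s["clock"],"tcp",np.round(p,4),"x",np.round(M[:,0],3),"y",np.round(M[:,1],3),"z",np.round(M[:,2],3),"q",np.round(s["joint_positions"],2),"F",np.round(s["force"],1),"w",round(s["gripper_width"],3))
def ray(cam,u,v,info=None):
    c=info or ctrl.camera_info(cam); K=np.array(c["camera_matrix"]); k=c["k1"]
    d=np.array([(u-K[0,2])/K[0,0],(v-K[1,2])/K[1,1]]); s=d.copy()
    for _ in range(20): s=d/(1+k*(s@s))
    T=np.array(c["world_from_camera"]); return T[:3,3],T[:3,:3]@np.array([s[0],s[1],1])
def atz(cam,u,v,z,info=None):
    o,d=ray(cam,u,v,info); return o+d*(z-o[2])/d[2]
def proj(cam,P,info=None):
    c=info or ctrl.camera_info(cam); K=np.array(c["camera_matrix"]); T=np.array(c["world_from_camera"])
    q=T[:3,:3].T@(np.array(P)-T[:3,3]); a=q[:2]/q[2]; a=a*(1+c["k1"]*(a@a)); return K[:2,:2]@a+K[:2,2]
E
python3 - <<'E'
from h import *
rep(); to(0.44,0.30,0.44); s,p,R=st()
print(R.inv().apply([20,-500,0]))
E
```

```text
t 1.05 tcp [0.2264 0.6093 0.4048] x [-0.937  0.348 -0.   ] y [ 0.348  0.937 -0.   ] z [-0. -0. -1.] q [-1.31  0.33  0.04  1.47 -0.01  1.34 -0.06] F [ 0.3 -0.8 -0.5] w 1.001
tool mm [-307.9 -215.5  -35.2] norm 377 rows 9.2
[-1.92922580e+02 -4.61715148e+02  2.21776856e-02]
```

Emit:
{"method": "carry_out", "body": {"dp": [[-33, -23, -4], [-33, -23, -4], [-33, -23, -4], [-33, -23, -4], [-33, -23, -4], [-33, -23, -4], [-33, -23, -4], [-33, -23, -4]], "delta_rot": [[0, 0, 0], [0, 0, 0], [0, 0, 0], [0, 0, 0], [0, 0, 0], [0, 0, 0], [0, 0, 0], [0, 0, 0]], "hand": [0, 0, 0, 0, 0, 0, 0, 0]}}

```text
clock: 1.72
eef_pos: [0.4086, 0.3441, 0.4345]
ee_rot: [-0.527, -3.092, -0.002]
force: [1.8, 0.9, -0.3]
gripper_width: 1.001
```

```bash
python3 - <<'E'
from h import *
rep(); to(0.45,-0.24,0.46)
E
```

```text
t 1.7167 tcp [0.4086 0.3441 0.4345] x [-0.944  0.331  0.005] y [0.331 0.944 0.   ] z [-0.005  0.002 -1.   ] q [-0.99  0.08  0.22  1.71 -0.02  1.35  0.47] F [ 1.8  0.9 -0.3] w 1.001
tool mm [-232.4 -537.4  -26.7] norm 586 rows 14.3
```

Emit:
{"method": "carry_out", "body": {"dp": [[-23, -31, -3], [-23, -31, -3], [-23, -31, -3], [-23, -31, -3], [-23, -31, -3], [-23, -31, -3], [-23, -31, -3], [-23, -31, -3]], "delta_rot": [[0, 0, 0], [0, 0, 0], [0, 0, 0], [0, 0, 0], [0, 0, 0], [0, 0, 0], [0, 0, 0], [0, 0, 0]], "hand": [0, 0, 0, 0, 0, 0, 0, 0]}}

```text
clock: 2.38
eef_pos: [0.5031, 0.032, 0.4606]
ee_rot: [-0.531, -3.096, -0.01]
force: [0.6, 0.9, 0.1]
gripper_width: 0.997
```

```bash
python3 - <<'E'
from h import *
rep(); to(0.46,-0.25,0.46)
E
```

```text
t 2.3833 tcp [0.5031 0.032  0.4606] x [-0.943  0.333  0.002] y [0.333 0.943 0.006] z [ 0.     0.007 -1.   ] q [-0.68 -0.01  0.53  1.75 -0.    1.4   1.08] F [0.6 0.9 0.1] w 0.997
tool mm [ -53.3 -280.3   -1.3] norm 285 rows 7.0
```

Emit:
{"method": "carry_out", "body": {"dp": [[-7, -35, 0], [-7, -35, 0], [-7, -35, 0], [-7, -35, 0], [-7, -35, 0], [-7, -35, 0], [-7, -35, 0], [-7, -35, 0]], "delta_rot": [[0, 0, 0], [0, 0, 0], [0, 0, 0], [0, 0, 0], [0, 0, 0], [0, 0, 0], [0, 0, 0], [0, 0, 0]], "hand": [0, 0, 0, 0, 0, 0, 0, 0]}}

```text
clock: 3.05
eef_pos: [0.4589, -0.2665, 0.4615]
ee_rot: [0.532, 3.088, 0.015]
force: [1.5, -0.7, -0.4]
gripper_width: 0.994
```

```bash
cat > look.py <<'E'
from h import *
import sys
name=sys.argv[1]
rep(); im=ctrl.capture("wrist"); info=ctrl.camera_info("wrist")
for t in sys.argv[2:]:
    for d in ctrl.spot_point("wrist",t)[:3]:
        q=proj("wrist",d["point"],info); print(t,round(d["p"],2),np.round(d["point"],4),np.round(q))
        if d["p"]>.4: cv2.drawMarker(im,tuple(int(v) for v in q),(0,0,255),0,8,1)
cv2.imwrite("pics/"+name,im)
E
python3 look.py w1.png bar_stand_head drum_stand_head ball_stand_head disc_mid stow_board screw_mid small_disc_mid
```

```text
t 3.05 tcp [ 0.4589 -0.2665  0.4615] x [-0.942  0.335 -0.006] y [0.335 0.942 0.011] z [ 0.009  0.008 -1.   ] q [-0.37  0.05  0.86  1.7  -0.05  1.4   1.73] F [ 1.5 -0.7 -0.4] w 0.994
bar_stand_head 0.97 [ 0.6515 -0.287   0.112 ] [324. 357.]
bar_stand_head 0.81 [ 0.4343 -0.2429  0.1212] [297. 147.]
drum_stand_head 0.89 [ 0.4435 -0.3112  0.1203] [226. 183.]
ball_stand_head 0.65 [ 0.459  -0.382   0.1165] [161. 224.]
disc_mid 0.57 [ 0.5038 -0.3101  0.0124] [257. 209.]
stow_board 0.79 [ 0.4802 -0.3004  0.0042] [258. 186.]
screw_mid 0.67 [ 0.4936 -0.2149  0.0189] [331. 175.]
small_disc_mid 0.68 [ 0.5289 -0.3902  0.0096] [204. 248.]
```

View pics/w1.png

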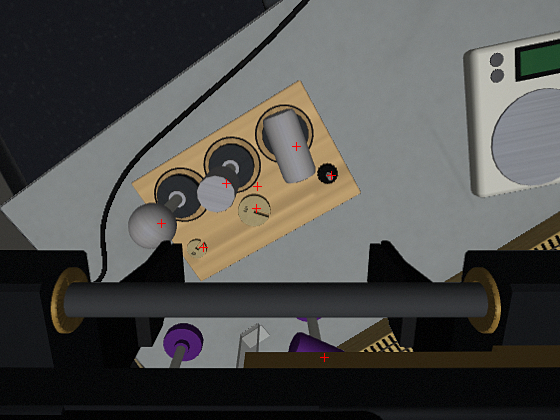

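The picture shows the bar at (290,147), the drum at (217,193) and the ball at (153,226). The large disc is at (255,209), the screw at (328,173) and the small disc at (198,247). The marker at (324,357) is a purple look-alike. The bar does lie across the row, so the jaws must open roughly along the row.

```bash
python3 - <<'E'
from h import *
ctrl.capture("wrist"); info=ctrl.camera_info("wrist")
for t in ("bar_stand_head","drum_stand_head","ball_stand_head","disc_mid"):
    for d in ctrl.silhouettes("wrist",t)[:2]:
        m=d["region"].astype(np.uint8); c=max(cv2.findContours(m,0,1)[0],key=cv2.contourArea)
        r=cv2.minAreaRect(c); print(t,round(d["p"],2),m.sum(),np.round(cv2.boundingRect(c)),r)
for a,b in (((276,116),(303,177)),):
    P=atz("wrist",*a,.12,info);Q=atz("wrist",*b,.12,info);print(P,Q,Q-P,np.degrees(np.arctan2(*(Q-P)[[1,0]])))
# edges of the bar, both long sides (z~.12)
for a,b in (((264,122),(287,181)),((293,110),(315,174))):
    P=atz("wrist",*a,.12,info);Q=atz("wrist",*b,.12,info);print(P,Q,np.degrees(np.arctan2(*(Q-P)[[1,0]])))
im=ctrl.capture("wrist"); cv2.imwrite("pics/w1c.png",cv2.resize(im[70:290,110:370],None,fx=3,fy=2.7))
E
```

```text
bar_stand_head 0.76 2728 [259 109  53  75] ((286.4197082519531, 146.02919006347656), (72.96214294433594, 46.22074890136719), 70.01689910888672)
bar_stand_head 0.74 913 [285 318  54  35] ((311.5, 335.0), (34.0, 53.0), 90.0)
drum_stand_head 0.74 2677 [193 143  59  69] ((222.66287231445312, 178.02130126953125), (45.59400177001953, 73.63006591796875), 24.145544052124023)
ball_stand_head 0.84 3209 [124 174  73  75] ((161.25001525878906, 210.75001525878906), (45.25482940673828, 86.97413635253906), 45.0)
disc_mid 0.68 809 [235 194  33  32] ((251.00001525878906, 209.5), (31.30654525756836, 31.30654525756836), 18.43494987487793)
[ 0.40767315 -0.24021725  0.12      ] [ 0.46430302 -0.23521655  0.12      ] [0.05662987 0.00500069 0.        ] 5.046405580340703
[ 0.40895521 -0.25128228  0.12      ] [ 0.46302073 -0.2494901   0.12      ] 1.898559288355038
[ 0.4077746  -0.22533029  0.12      ] [ 0.46526024 -0.22455701  0.12      ] 0.7706807951469438
```

View pics/w1c.png

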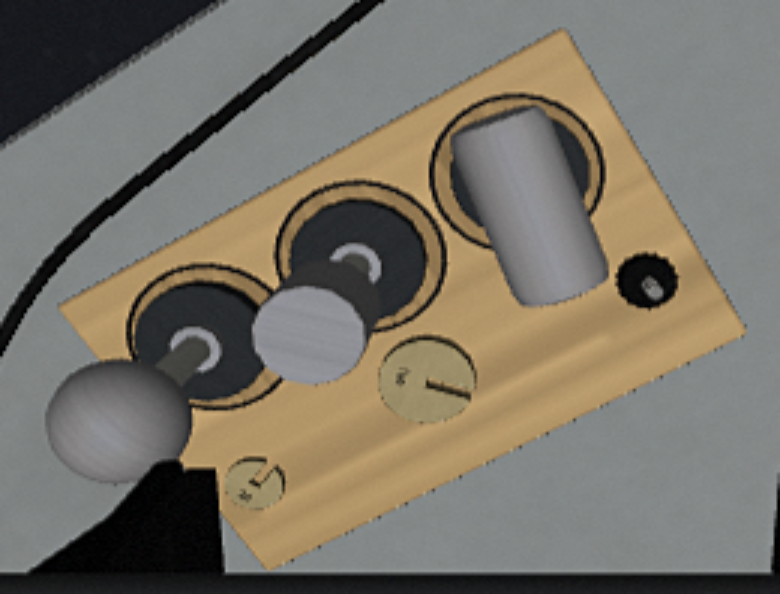

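```bash
python3 - <<'E'
from h import *
info=ctrl.camera_info("wrist")
def c(u,v,z): return np.round(atz("wrist",110+u/3,70+v/2.7,z,info),4)
print("rings",c(517,172,.008),c(360,257,.008),c(211,337,.008))
print("foot2 top",c(357,262,.02),"stem1",c(196,350,.026),"stem2",c(355,266,.026))
print("ball",c(118,421,.12),"drumtop",c(309,335,.143),"bar",c(530,205,.12))
print("disc",c(427,380,.019), "board corners",c(565,28,.008),c(745,330,.008),c(268,568,.008),c(60,305,.008))
L=[c(452,145,.12),c(520,305,.12),c(545,110,.12),c(607,270,.12)];print(L)
E
```

```text
rings [ 0.434  -0.2415  0.008 ] [ 0.4478 -0.3107  0.008 ] [ 0.4612 -0.3791  0.008 ]
foot2 top [ 0.4478 -0.3105  0.02  ] stem1 [ 0.4616 -0.3809  0.026 ] stem2 [ 0.4483 -0.3108  0.026 ]
ball [ 0.4602 -0.3806  0.12  ] drumtop [ 0.4476 -0.3101  0.143 ] bar [ 0.4338 -0.2408  0.12  ]
disc [ 0.5054 -0.3039  0.019 ] board corners [ 0.3853 -0.206   0.008 ] [ 0.5292 -0.1788  0.008 ] [ 0.5725 -0.4013  0.008 ] [ 0.4281 -0.429   0.008 ]
[array([ 0.409 , -0.2553,  0.12  ]), array([ 0.4633, -0.254 ,  0.12  ]), array([ 0.4077, -0.2274,  0.12  ]), array([ 0.4608, -0.2266,  0.12  ])]
```

Emit:
{"method": "carry_out", "body": {"dp": [[0, 0, 0], [0, 0, 0], [0, 0, 0], [0, 0, 0], [12, 13, 20], [12, 13, 20], [0, 0, 20], [0, 0, 0]], "delta_rot": [[0.6, 0.3, -6.9], [0, 0, -6.9], [0, 0, -6.9], [0, 0, 0], [0, 0, 0], [0, 0, 0], [0, 0, 0], [0, 0, 0]], "hand": [108, 108, 108, 108, 108, 108, 108, 108]}}

```text
clock: 4.42
eef_pos: [0.4348, -0.238, 0.4]
ee_rot: [-0.03, 3.139, -0.003]
force: [-0.0, -0.2, 0.7]
gripper_width: 0.595
```

```bash
python3 - <<'E'
from h import *
rep(); to(0.434,-0.241,0.284)
E
python3 look.py w2.png bar_stand_head
```

```text
t 4.4167 tcp [ 0.4348 -0.238   0.4   ] x [-1.    -0.019 -0.003] y [-0.019  1.    -0.002] z [ 0.003 -0.002 -1.   ] q [-0.4  -0.01  0.81  1.87  0.01  1.28  2.  ] F [-0.  -0.2  0.7] w 0.595
tool mm [  1.2  -2.8 116. ] norm 116 rows 2.8
t 4.4167 tcp [ 0.4348 -0.238   0.4   ] x [-1.    -0.019 -0.003] y [-0.019  1.    -0.002] z [ 0.003 -0.002 -1.   ] q [-0.4  -0.01  0.81  1.87  0.01  1.28  2.  ] F [-0.  -0.2  0.7] w 0.595
bar_stand_head 0.71 [ 0.4331 -0.2418  0.1201] [272. 199.]
```

View pics/w2.png

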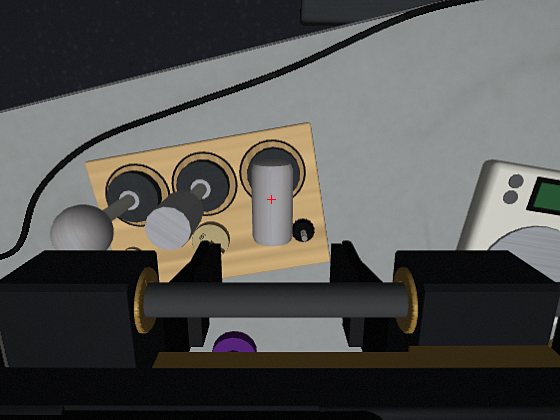

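The bar is at (272,200) with its axis square to the jaws. I'll descend on it.

Emit:
{"method": "carry_out", "body": {"dp": [[1, -3, 10], [0, 0, 30], [0, 0, 30], [0, 0, 25], [0, 0, 15], [0, 0, 6], [0, 0, 0], [0, 0, 0]], "delta_rot": [[0, 0, 0], [0, 0, 0], [0, 0, 0], [0, 0, 0], [0, 0, 0], [0, 0, 0], [0, 0, 0], [0, 0, 0]], "hand": [108, 108, 108, 108, 108, 108, 108, 108]}}

```text
clock: 5.18
eef_pos: [0.4403, -0.2481, 0.2892]
ee_rot: [-0.013, 3.124, -0.017]
force: [0.3, -0.1, 0.4]
gripper_width: 0.578
```

```bash
python3 - <<'E'
from h import *
rep(); to(0.434,-0.2415,0.284)
im=ctrl.capture("wrist"); cv2.imwrite("pics/w3.png",im)
im=ctrl.capture("scene"); cv2.imwrite("pics/s3.png",cv2.resize(im[230:400,220:420],None,fx=3.5,fy=3.5))
E
```

```text
t 5.1833 tcp [ 0.4403 -0.2481  0.2892] x [-1.    -0.008 -0.018] y [-0.008  1.    -0.011] z [ 0.018 -0.011 -1.   ] q [-0.34  0.16  0.84  1.99 -0.13  1.03  2.14] F [ 0.3 -0.1  0.4] w 0.578
tool mm [6.4 6.7 5. ] norm 11 rows 0.3
```

View pics/w3.png

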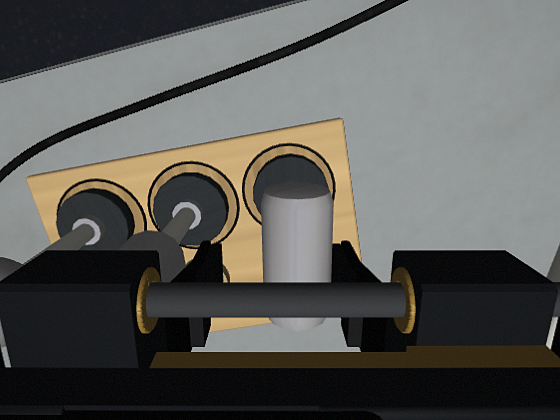

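View pics/s3.png

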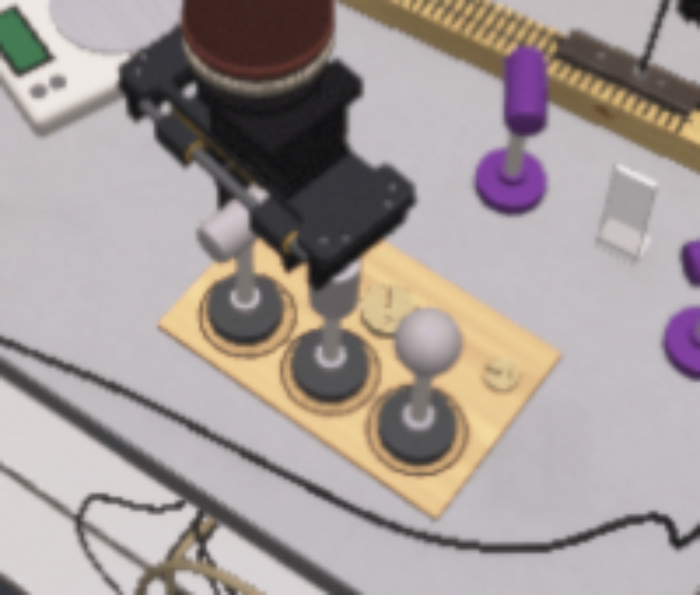

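Fast rows let the pose drift about 6 mm. I'll correct that and the tilt, then close.

Emit:
{"method": "carry_out", "body": {"dp": [[6, 6.5, 0], [0, 0, 5], [0, 0, 0], [0, 0, 0], [0, 0, 0], [0, 0, 0], [0, 0, 0], [0, 0, 0]], "delta_rot": [[-0.6, 1.0, 0.6], [0, 0, 0], [0, 0, 0], [0, 0, 0], [0, 0, 0], [0, 0, 0], [0, 0, 0], [0, 0, 0]], "hand": [108, 108, 108, 108, 108, 108, 108, 108]}}

```text
clock: 5.95
eef_pos: [0.4368, -0.2431, 0.2888]
ee_rot: [0.001, 3.13, -0.004]
force: [0.4, 0.5, -0.0]
gripper_width: 0.575
```

```bash
cat >> h.py <<'E'
def full(x,y,z,yawdeg=91.1):
    """yawdeg: direction of tool y in world"""
    s,p,R=st(); rep()
    a=np.radians(yawdeg); Y=np.array([np.cos(a),np.sin(a),0]); Z=np.array([0,0,-1.]); X=np.cross(Y,Z)
    G=Ro.from_matrix(np.stack([X,Y,Z],1)); rv=np.degrees((R.inv()*G).as_rotvec())
    print("rot deg",np.round(rv,2)); t=to(x,y,z); d=(np.array([x,y,z])-p)*1000
    print("tool mm after rotation",np.round(G.inv().apply(d),1)); 
E
python3 -c "
from h import *
full(0.434,-0.2415,0.284)"
```

```text
t 5.95 tcp [ 0.4368 -0.2431  0.2888] x [-1.     0.001 -0.012] y [ 0.001  1.    -0.002] z [ 0.012 -0.002 -1.   ] q [-0.35  0.15  0.84  2.   -0.13  1.03  2.12] F [ 0.4  0.5 -0. ] w 0.575
rot deg [-0.14  0.66 -1.15]
tool mm [2.9 1.6 4.7] norm 6 rows 0.1
tool mm after rotation [2.8 1.6 4.8]
```

Emit:
{"method": "carry_out", "body": {"dp": [[2, 1, 2], [2, 1, 3], [1, 0, 2], [0, 0, 2], [0, 0, 0], [0, 0, 0], [0, 0, 0], [0, 0, 0]], "delta_rot": [[-0.1, 0.6, -0.6], [0, 0.2, -0.6], [0, 0, -0.2], [0, 0, 0], [0, 0, 0], [0, 0, 0], [0, 0, 0], [0, 0, 0]], "hand": [108, 108, 108, 108, 140, 200, 255, 255]}}

```text
clock: 6.62
eef_pos: [0.4311, -0.2409, 0.2784]
ee_rot: [0.041, -3.137, 0.001]
force: [0.3, 0.6, 0.2]
gripper_width: 0.36
```

```bash
python3 -c "
from h import *
full(0.434,-0.2415,0.284)"
```

```text
t 6.6167 tcp [ 0.4311 -0.2409  0.2784] x [-1.    -0.026  0.005] y [-0.026  1.    -0.   ] z [-0.005 -0.001 -1.   ] q [-0.34  0.15  0.83  2.02 -0.13  1.02  2.15] F [0.3 0.6 0.2] w 0.36
rot deg [-0.02 -0.27  0.41]
tool mm [-2.9 -0.6 -5.7] norm 6 rows 0.2
tool mm after rotation [-2.9 -0.6 -5.6]
```

Emit:
{"method": "carry_out", "body": {"dp": [[0, 0, 0], [0, 0, 0], [0, 0, -5], [0, 0, -15], [0, 0, -25], [0, 0, -30], [0, 0, -30], [0, 0, -20]], "delta_rot": [[0, 0, 0], [0, 0, 0], [0, 0, 0], [0, 0, 0], [0, 0, 0], [0, 0, 0], [0, 0, 0], [0, 0, 0]], "hand": [255, 255, 255, 255, 255, 255, 255, 255]}}

```text
clock: 7.28
eef_pos: [0.429, -0.2397, 0.4034]
ee_rot: [0.038, -3.122, -0.001]
force: [0.3, -0.6, -3.1]
gripper_width: 0.334
```

```bash
python3 - <<'E'
from h import *
full(0.50,0.05,0.42)
im=ctrl.capture("scene"); cv2.imwrite("pics/s4.png",im)
c=ctrl.camera_info("top")
# mat corners from top image0
im=cv2.imread("pics/top0.png"); m=(im[190:280,150:240].max(2)<45).astype(np.uint8)
k=max(cv2.findContours(m,0,1)[0],key=cv2.contourArea); r=cv2.minAreaRect(k)
B=cv2.boxPoints(r)+[150,190]; W=np.array([atz("top",u,v,.003) for u,v in B]); print(np.round(W,3),W.mean(0))
E
```

```text
t 7.2833 tcp [ 0.429  -0.2397  0.4034] x [-1.    -0.024  0.019] y [-0.024  1.     0.001] z [-0.019  0.001 -1.   ] q [-0.41 -0.02  0.83  1.87  0.02  1.3   2.01] F [ 0.3 -0.6 -3.1] w 0.334
rot deg [ 0.06 -1.08  0.28]
tool mm [-77.6 287.9 -17.7] norm 299 rows 7.3
tool mm after rotation [-76.6 288.3 -16.6]Traceback (most recent call last):
  File "<stdin>", line 7, in <module>
ValueError: max() iterable argument is empty
```

View pics/s4.png

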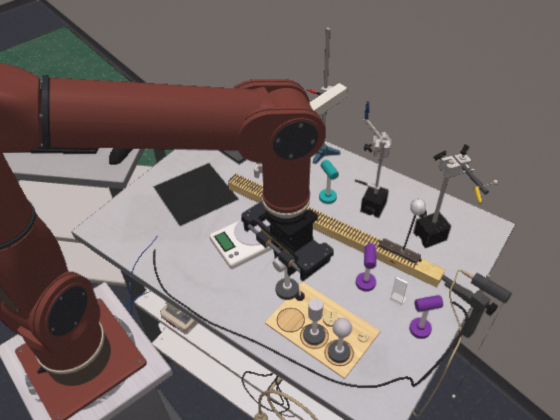

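Emit:
{"method": "carry_out", "body": {"dp": [[-5, 15, -3], [-8, 30, -3], [-10, 38, -3], [-12, 38, -3], [-12, 38, -3], [-12, 38, -2], [-10, 38, -2], [-8, 38, 0]], "delta_rot": [[0, -0.5, 0.2], [0, -0.5, 0], [0, 0, 0], [0, 0, 0], [0, 0, 0], [0, 0, 0], [0, 0, 0], [0, 0, 0]], "hand": [255, 255, 255, 255, 255, 255, 255, 255]}}

```text
clock: 8.0
eef_pos: [0.5013, 0.0331, 0.4288]
ee_rot: [0.002, 3.133, 0.0]
force: [1.8, -0.6, -2.9]
gripper_width: 0.335
```

```bash
python3 - <<'E'
from h import *
W=np.array([atz("top",u,v,.003) for u,v in ((172,207),(224.5,212.5),(218,268.5),(165,262.5))]); print(np.round(W,3),W.mean(0))
W=np.array([atz("scene",u,v,.003) for u,v in ((155,191),(207,166),(237,205),(184,222))]); print(np.round(W,3),W.mean(0))
full(0.505,0.325,0.42)
E
```

```text
[[0.609 0.355 0.003]
 [0.594 0.166 0.003]
 [0.397 0.182 0.003]
 [0.412 0.371 0.003]] [0.50287752 0.26838705 0.003     ]
[[0.419 0.352 0.003]
 [0.599 0.34  0.003]
 [0.568 0.145 0.003]
 [0.417 0.191 0.003]] [0.50065146 0.25702221 0.003     ]
t 8.0 tcp [0.5013 0.0331 0.4288] x [-1.     0.001 -0.008] y [0.001 1.    0.   ] z [ 0.008  0.    -1.   ] q [-0.67 -0.    0.51  1.81  0.    1.33  1.42] F [ 1.8 -0.6 -2.9] w 0.335
rot deg [-0.    0.48 -1.15]
tool mm [ -3.4 291.9   8.8] norm 292 rows 7.1
tool mm after rotation [ -9.3 291.8   8.8]
```

Emit:
{"method": "carry_out", "body": {"dp": [[-1, 38, 2], [-1, 38, 2], [-1, 38, 2], [-1, 38, 2], [-1, 38, 2], [-1, 38, 2], [0, 32, 0], [0, 22, 0]], "delta_rot": [[0, 0.4, -0.2], [0, 0, -0.2], [0, 0, -0.2], [0, 0, 0], [0, 0, 0], [0, 0, 0], [0, 0, 0], [0, 0, 0]], "hand": [255, 255, 255, 255, 255, 255, 255, 255]}}

```text
clock: 8.67
eef_pos: [0.5021, 0.3326, 0.4114]
ee_rot: [0.02, -3.137, 0.004]
force: [0.6, 0.2, -2.8]
gripper_width: 0.326
```

```bash
python3 - <<'E'
from h import *
full(0.505,0.322,0.274)
E
```

```text
t 8.6667 tcp [0.5021 0.3326 0.4114] x [-1.    -0.012  0.004] y [-0.012  1.    -0.003] z [-0.004 -0.003 -1.   ] q [-0.92  0.24  0.31  1.59 -0.07  1.33  0.99] F [ 0.6  0.2 -2.8] w 0.326
rot deg [-0.14 -0.26 -0.39]
tool mm [ -3.3 -10.2 137.4] norm 138 rows 3.4
tool mm after rotation [ -2.6 -10.6 137.4]
```

Emit:
{"method": "carry_out", "body": {"dp": [[-1, -5, 10], [-1, -5, 20], [0, 0, 25], [0, 0, 25], [0, 0, 20], [0, 0, 14], [0, 0, 8], [0, 0, 2]], "delta_rot": [[-0.1, -0.3, -0.2], [0, 0, 0], [0, 0, 0], [0, 0, 0], [0, 0, 0], [0, 0, 0], [0, 0, 0], [0, 0, 0]], "hand": [255, 255, 255, 255, 255, 255, 255, 255]}}

```text
clock: 9.33
eef_pos: [0.4996, 0.3317, 0.2769]
ee_rot: [0.046, -3.136, 0.007]
force: [-0.0, 0.4, -2.5]
gripper_width: 0.328
```

```bash
python3 - <<'E'
from h import *
full(0.505,0.322,0.274)
E
```

```text
t 9.3333 tcp [0.4996 0.3317 0.2769] x [-1.    -0.03   0.005] y [-0.03   1.    -0.004] z [-0.005 -0.004 -1.   ] q [-0.9   0.34  0.29  1.75 -0.11  1.07  1.03] F [-0.   0.4 -2.5] w 0.328
rot deg [-0.24 -0.28  0.59]
tool mm [-5.1 -9.9  2.9] norm 11 rows 0.3
tool mm after rotation [-5.2 -9.8  2.9]
```

Emit:
{"method": "carry_out", "body": {"dp": [[0, -2, 0], [0, -2, 0], [0, 0, 1], [0, 0, 1], [0, 0, 1], [0, 0, 1], [0, 0, 0], [0, 0, 0]], "delta_rot": [[-0.2, -0.3, 0.2], [0, 0, 0], [0, 0, 0], [0, 0, 0], [0, 0, 0], [0, 0, 0], [0, 0, 0], [0, 0, 0]], "hand": [255, 255, 255, 255, 255, 255, 255, 255]}}

```text
clock: 10.0
eef_pos: [0.501, 0.3276, 0.2764]
ee_rot: [-0.039, 3.136, 0.004]
force: [-0.1, -0.4, -3.7]
gripper_width: 0.331
```

```bash
python3 - <<'E'
from h import *
full(0.505,0.322,0.274)
im=ctrl.capture("scene"); cv2.imwrite("pics/s5.png",cv2.resize(im[60:260,100:340],None,fx=3,fy=3))
E
```

```text
t 10.0 tcp [0.501  0.3276 0.2764] x [-1.    -0.025 -0.005] y [-0.025  1.     0.003] z [ 0.005  0.003 -1.   ] q [-0.9   0.33  0.3   1.76 -0.11  1.06  1.03] F [-0.1 -0.4 -3.7] w 0.331
rot deg [0.15 0.28 0.33]
tool mm [-3.9 -5.7  2.4] norm 7 rows 0.2
tool mm after rotation [-3.9 -5.7  2.4]
```

View pics/s5.png

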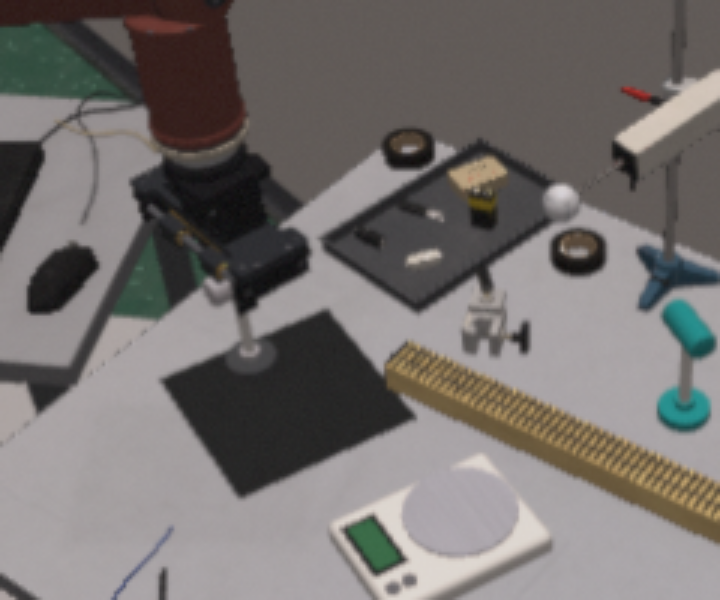

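```bash
python3 - <<'E'
from h import *
for z in (.003,.015): print(atz("scene",183.3,178.3,z))
im=ctrl.capture("top"); cv2.imwrite("pics/t5.png",cv2.resize(im[170:290,130:290],None,fx=4.5,fy=4.5))
E
```

```text
[0.51274182 0.34222647 0.003     ]
[0.50720774 0.33034879 0.015     ]
```

View pics/t5.png

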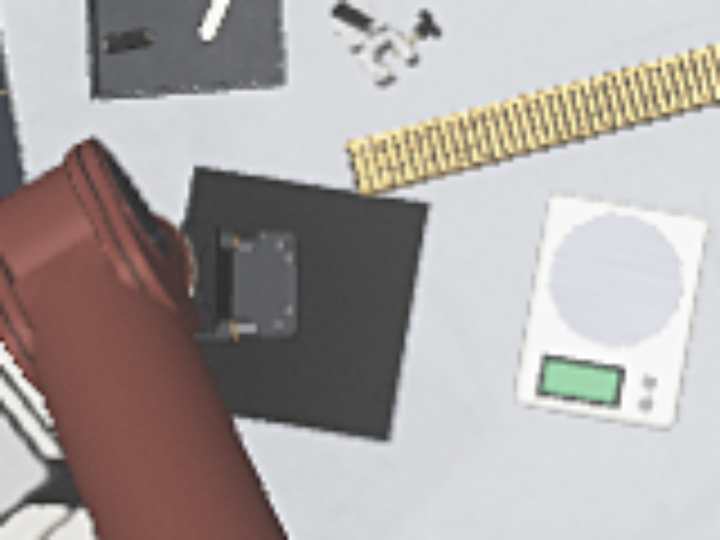

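Emit:
{"method": "carry_out", "body": {"dp": [[-1, -6, 0], [-1, -6, 0], [0, -3, 0], [0, 0, 2], [0, 0, 2], [0, 0, 2], [0, 0, 1], [0, 0, 0]], "delta_rot": [[0, 0, 0], [0, 0, 0], [0, 0, 0], [0, 0, 0], [0, 0, 0], [0, 0, 0], [0, 0, 0], [0, 0, 0]], "hand": [255, 255, 255, 255, 255, 255, 255, 255]}}

```text
clock: 10.77
eef_pos: [0.5057, 0.3109, 0.274]
ee_rot: [-0.037, 3.131, 0.011]
force: [1.7, 0.4, -3.4]
gripper_width: 0.333
```

```bash
python3 - <<'E'
from h import *
full(0.505,0.315,0.273)
E
```

```text
t 10.7667 tcp [0.5057 0.3109 0.274 ] x [-1.    -0.023 -0.011] y [-0.023  1.     0.007] z [ 0.01   0.007 -1.   ] q [-0.88  0.32  0.3   1.78 -0.11  1.04  1.06] F [ 1.7  0.4 -3.4] w 0.333
rot deg [0.41 0.61 0.24]
tool mm [0.6 4.1 1. ] norm 4 rows 0.1
tool mm after rotation [0.6 4.1 1. ]
```

Emit:
{"method": "carry_out", "body": {"dp": [[0, 0, 0], [0, 0, 2], [0, 0, 2], [0, 0, 2], [0, 0, 2], [0, 0, 0], [0, 0, 0], [0, 0, 0]], "delta_rot": [[0.4, 0.6, 0], [0, 0, 0], [0, 0, 0], [0, 0, 0], [0, 0, 0], [0, 0, 0], [0, 0, 0], [0, 0, 0]], "hand": [255, 255, 255, 255, 255, 255, 255, 255]}}

```text
clock: 11.43
eef_pos: [0.5081, 0.3119, 0.2741]
ee_rot: [-0.036, 3.137, 0.008]
force: [0.4, -1.1, -3.2]
gripper_width: 0.331
```

```bash
python3 - <<'E'
from h import *
full(0.505,0.315,0.273)
E
```

```text
t 11.4333 tcp [0.5081 0.3119 0.2741] x [-1.    -0.023 -0.005] y [-0.023  1.     0.005] z [ 0.005  0.005 -1.   ] q [-0.88  0.33  0.3   1.77 -0.11  1.05  1.06] F [ 0.4 -1.1 -3.2] w 0.331
rot deg [0.3  0.27 0.23]
tool mm [3.  3.1 1.1] norm 4 rows 0.1
tool mm after rotation [3.  3.1 1.1]
```

Emit:
{"method": "carry_out", "body": {"dp": [[0, 0, 4], [0, 0, 4], [0, 0, 0], [0, 0, 0], [0, 0, 0], [0, 0, 0], [0, 0, 0], [0, 0, 0]], "delta_rot": [[0.2, 0.2, 0], [0, 0, 0], [0, 0, 0], [0, 0, 0], [0, 0, 0], [0, 0, 0], [0, 0, 0], [0, 0, 0]], "hand": [255, 255, 255, 255, 255, 255, 255, 255]}}

```text
clock: 12.1
eef_pos: [0.5106, 0.3129, 0.2713]
ee_rot: [-0.036, 3.134, 0.009]
force: [-1.2, -0.0, 2.7]
gripper_width: 0.325
```

```bash
python3 - <<'E'
from h import *
full(0.505,0.315,0.273)
im=ctrl.capture("scene"); cv2.imwrite("pics/s6.png",cv2.resize(im[110:210,140:240],None,fx=6,fy=6))
E
```

```text
t 12.1 tcp [0.5106 0.3129 0.2713] x [-1.    -0.023 -0.007] y [-0.023  1.     0.006] z [ 0.007  0.006 -1.   ] q [-0.87  0.34  0.3   1.77 -0.12  1.05  1.06] F [-1.2 -0.   2.7] w 0.325
rot deg [0.32 0.41 0.22]
tool mm [ 5.5  2.2 -1.7] norm 6 rows 0.2
tool mm after rotation [ 5.5  2.2 -1.7]
```

View pics/s6.png

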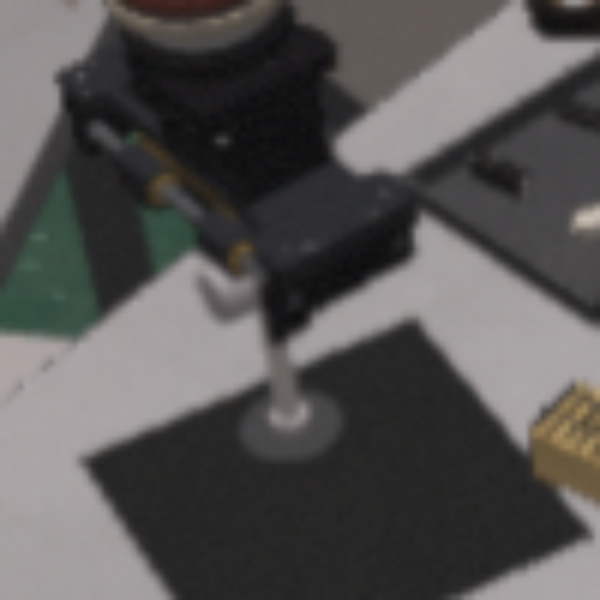

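Emit:
{"method": "carry_out", "body": {"dp": [[0, 0, 0], [0, 0, 0], [0, 0, 0], [0, 0, -5], [0, 0, -15], [0, 0, -25], [0, 0, -35], [0, 0, -35]], "delta_rot": [[0, 0, 0], [0, 0, 0], [0, 0, 0], [0, 0, 0], [0, 0, 0], [0, 0, 0], [0, 0, 0], [0, 0, 0]], "hand": [108, 108, 108, 108, 108, 108, 108, 108]}}

```text
clock: 12.82
eef_pos: [0.5075, 0.3116, 0.3817]
ee_rot: [0.037, -3.136, 0.007]
force: [1.2, 1.3, 0.5]
gripper_width: 0.575
```

```bash
python3 - <<'E'
from h import *
full(0.50,0.05,0.41)
im=ctrl.capture("scene"); cv2.imwrite("pics/s7.png",cv2.resize(im[110:210,140:240],None,fx=6,fy=6))
for t in ("bar_stand_head",):
  print([(round(d["p"],2),np.round(d["point"],3)) for d in ctrl.spot_point("scene",t)][:5])
E
```

```text
t 12.8167 tcp [0.5075 0.3116 0.3817] x [-1.    -0.023  0.005] y [-0.023  1.    -0.004] z [-0.005 -0.004 -1.   ] q [-0.89  0.24  0.32  1.65 -0.08  1.27  1.03] F [1.2 1.3 0.5] w 0.575
rot deg [-0.25 -0.29  0.24]
tool mm [  13.8 -261.5  -27. ] norm 263 rows 6.4
tool mm after rotation [  12.6 -261.4  -28.3]
[(0.85, array([0.511, 0.314, 0.111])), (0.82, array([ 0.786, -0.006,  0.113])), (0.76, array([ 0.648, -0.282,  0.109])), (0.67, array([ 0.649, -0.46 ,  0.113]))]
```

View pics/s7.png

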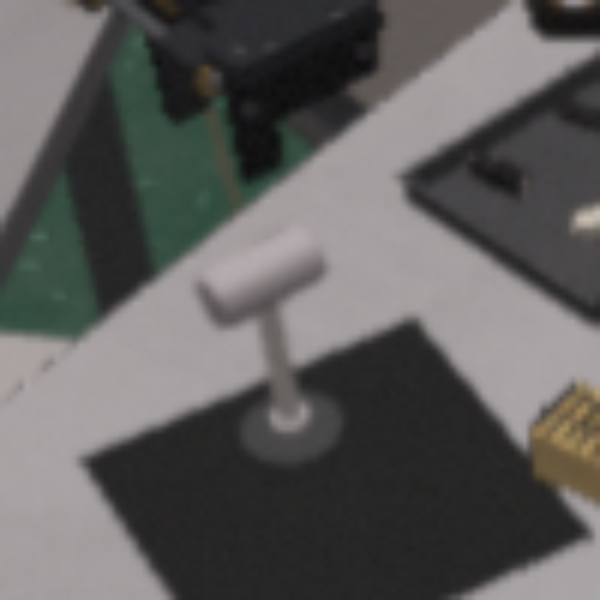

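The bar stands upright on the mat, with its foot at crop pixel (290,420). Next is the drum.

Emit:
{"method": "carry_out", "body": {"dp": [[0, -20, -8], [0, -35, -8], [0, -40, -5], [0, -40, -5], [0, -40, -3], [0, -40, 0], [0, -40, 0], [0, -40, 0]], "delta_rot": [[0, 0, 0], [0, 0, 0], [0, 0, 0], [0, 0, 0], [0, 0, 0], [0, 0, 0], [0, 0, 0], [0, 0, 0]], "hand": [108, 108, 108, 108, 108, 108, 108, 108]}}

```text
clock: 13.58
eef_pos: [0.5158, 0.0172, 0.4179]
ee_rot: [-0.066, 3.132, 0.016]
force: [1.3, -0.6, 0.0]
gripper_width: 0.577
```

```bash
python3 - <<'E'
from h import *
full(0.448,-0.3105,0.40)
E
```

```text
t 13.5833 tcp [0.5158 0.0172 0.4179] x [-0.999 -0.042 -0.009] y [-0.042  0.999  0.01 ] z [ 0.009  0.01  -1.   ] q [-0.62  0.04  0.52  1.79 -0.03  1.31  1.52] F [ 1.3 -0.6  0. ] w 0.577
rot deg [0.57 0.53 1.33]
tool mm [  81.7 -324.7   14. ] norm 335 rows 8.2
tool mm after rotation [  74.1 -326.3   17.9]
```

Emit:
{"method": "carry_out", "body": {"dp": [[8, -38, 2], [10, -38, 2], [10, -38, 2], [10, -38, 2], [10, -38, 1], [10, -38, 0], [9, -36, 0], [7, -28, 0]], "delta_rot": [[0.5, 0.5, 0.5], [0, 0, 0.5], [0, 0, 0.3], [0, 0, 0], [0, 0, 0], [0, 0, 0], [0, 0, 0], [0, 0, 0]], "hand": [108, 108, 108, 108, 108, 108, 108, 108]}}

```text
clock: 14.25
eef_pos: [0.4419, -0.2936, 0.4093]
ee_rot: [-0.024, 3.133, 0.004]
force: [0.0, -0.1, -0.5]
gripper_width: 0.58
```

```bash
python3 - <<'E'
from h import *
full(0.448,-0.3105,0.37)
E
```

```text
t 14.25 tcp [ 0.4419 -0.2936  0.4093] x [-1.    -0.016 -0.008] y [-0.016  1.     0.002] z [ 0.008  0.002 -1.   ] q [-0.27  0.09  0.84  1.78 -0.07  1.29  2.17] F [ 0.  -0.1 -0.5] w 0.58
rot deg [ 0.13  0.48 -0.21]
tool mm [ -5.5 -17.1  39.3] norm 43 rows 1.1
tool mm after rotation [ -5.8 -17.   39.3]
```

Emit:
{"method": "carry_out", "body": {"dp": [[-3, -7, 5], [-3, -6, 10], [0, -3, 12], [0, 0, 12], [0, 0, 6], [0, 0, 0], [0, 0, 0], [0, 0, 0]], "delta_rot": [[0.1, 0.4, -0.2], [0, 0, 0], [0, 0, 0], [0, 0, 0], [0, 0, 0], [0, 0, 0], [0, 0, 0], [0, 0, 0]], "hand": [108, 108, 108, 108, 108, 108, 108, 108]}}

```text
clock: 14.92
eef_pos: [0.444, -0.3167, 0.3616]
ee_rot: [-0.014, 3.14, -0.002]
force: [0.0, 0.6, -0.7]
gripper_width: 0.578
```

```bash
python3 - <<'E'
from h import *
full(0.448,-0.3105,0.284)
E
python3 look.py w8.png drum_stand_head
```

```text
t 14.9167 tcp [ 0.444  -0.3167  0.3616] x [-1.    -0.009 -0.002] y [-0.009  1.    -0.001] z [ 0.002 -0.001 -1.   ] q [-0.21  0.18  0.85  1.81 -0.15  1.21  2.26] F [ 0.   0.6 -0.7] w 0.578
rot deg [-0.07  0.11 -0.6 ]
tool mm [-3.9  6.3 77.6] norm 78 rows 1.9
tool mm after rotation [-4.2  6.1 77.6]
t 14.9167 tcp [ 0.444  -0.3167  0.3616] x [-1.    -0.009 -0.002] y [-0.009  1.    -0.001] z [ 0.002 -0.001 -1.   ] q [-0.21  0.18  0.85  1.81 -0.15  1.21  2.26] F [ 0.   0.6 -0.7] w 0.578
drum_stand_head 0.69 [ 0.4449 -0.3109  0.121 ] [285. 222.]
```

View pics/w8.png

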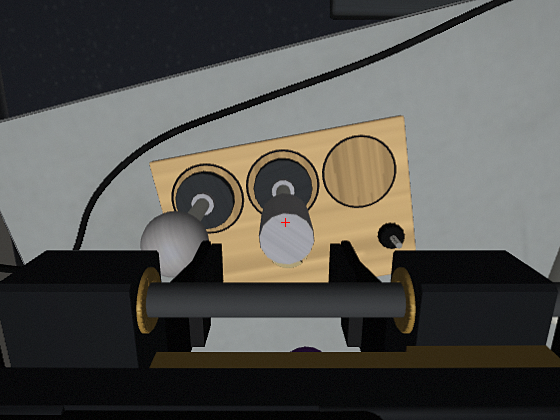

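Emit:
{"method": "carry_out", "body": {"dp": [[0, 4, 0], [0, 3, 6], [0, 1, 12], [0, 1, 14], [0, 1, 14], [0, 0, 10], [0, 0, 6], [0, 0, 3]], "delta_rot": [[0, 0.1, -0.4], [0, 0, 0], [0, 0, 0], [0, 0, 0], [0, 0, 0], [0, 0, 0], [0, 0, 0], [0, 0, 0]], "hand": [108, 108, 108, 108, 108, 108, 108, 108]}}

```text
clock: 15.68
eef_pos: [0.4449, -0.3045, 0.2928]
ee_rot: [-0.031, 3.136, -0.002]
force: [0.7, 0.0, 0.8]
gripper_width: 0.576
```

```bash
python3 - <<'E'
from h import *
full(0.448,-0.3105,0.284)
im=ctrl.capture("wrist"); cv2.imwrite("pics/w9.png",im)
E
```

```text
t 15.6833 tcp [ 0.4449 -0.3045  0.2928] x [-1.    -0.02  -0.005] y [-0.02   1.    -0.001] z [ 0.005 -0.001 -1.   ] q [-0.2   0.25  0.82  1.91 -0.21  1.07  2.3 ] F [0.7 0.  0.8] w 0.576
rot deg [-0.08  0.3   0.02]
tool mm [-2.9 -6.1  8.8] norm 11 rows 0.3
tool mm after rotation [-2.9 -6.1  8.8]
```

View pics/w9.png

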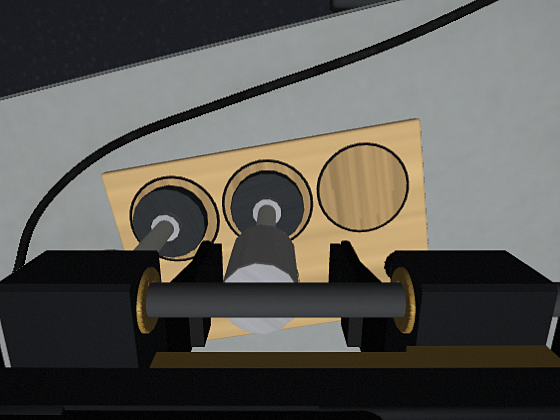

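Emit:
{"method": "carry_out", "body": {"dp": [[-1, -3, 2], [-1, -3, 3], [-1, -1, 3], [0, 0, 0], [0, 0, 0], [0, 0, 0], [0, 0, 0], [0, 0, 0]], "delta_rot": [[0, 0.3, 0], [0, 0, 0], [0, 0, 0], [0, 0, 0], [0, 0, 0], [0, 0, 0], [0, 0, 0], [0, 0, 0]], "hand": [108, 108, 108, 108, 108, 140, 190, 255]}}

```text
clock: 16.4
eef_pos: [0.449, -0.3133, 0.2854]
ee_rot: [-0.029, 3.14, -0.005]
force: [0.8, -0.3, 0.8]
gripper_width: 0.429
```

```bash
python3 - <<'E'
from h import *
full(0.448,-0.3105,0.284)
E
```

```text
t 16.4 tcp [ 0.449  -0.3133  0.2854] x [-1.    -0.019 -0.001] y [-0.019  1.    -0.003] z [ 0.001 -0.003 -1.   ] q [-0.17  0.28  0.82  1.89 -0.23  1.06  2.33] F [ 0.8 -0.3  0.8] w 0.429
rot deg [-0.17  0.07 -0.03]
tool mm [0.9 2.8 1.4] norm 3 rows 0.1
tool mm after rotation [0.9 2.8 1.4]
```

Emit:
{"method": "carry_out", "body": {"dp": [[0, 2, 0], [0, 0, 0], [0, 0, 0], [0, 0, -6], [0, 0, -15], [0, 0, -25], [0, 0, -30], [0, 0, -30]], "delta_rot": [[0, 0, 0], [0, 0, 0], [0, 0, 0], [0, 0, 0], [0, 0, 0], [0, 0, 0], [0, 0, 0], [0, 0, 0]], "hand": [255, 255, 255, 255, 255, 255, 255, 255]}}

```text
clock: 17.07
eef_pos: [0.4465, -0.3084, 0.389]
ee_rot: [0.029, -3.129, -0.003]
force: [0.3, -0.7, -2.8]
gripper_width: 0.365
```

```bash
python3 - <<'E'
from h import *
full(0.453,0.218,0.42)
im=ctrl.capture("scene"); cv2.imwrite("pics/s10.png",cv2.resize(im[230:400,220:420],None,fx=3.5,fy=3.5))
E
```

```text
t 17.0667 tcp [ 0.4465 -0.3084  0.389 ] x [-1.    -0.018  0.013] y [-0.018  1.     0.002] z [-0.013  0.002 -1.   ] q [-0.24  0.15  0.85  1.78 -0.12  1.27  2.23] F [ 0.3 -0.7 -2.8] w 0.365
rot deg [ 0.12 -0.73 -0.05]
tool mm [-15.8 526.3 -30.1] norm 527 rows 12.9
tool mm after rotation [-16.6 526.2 -31. ]
```

View pics/s10.png

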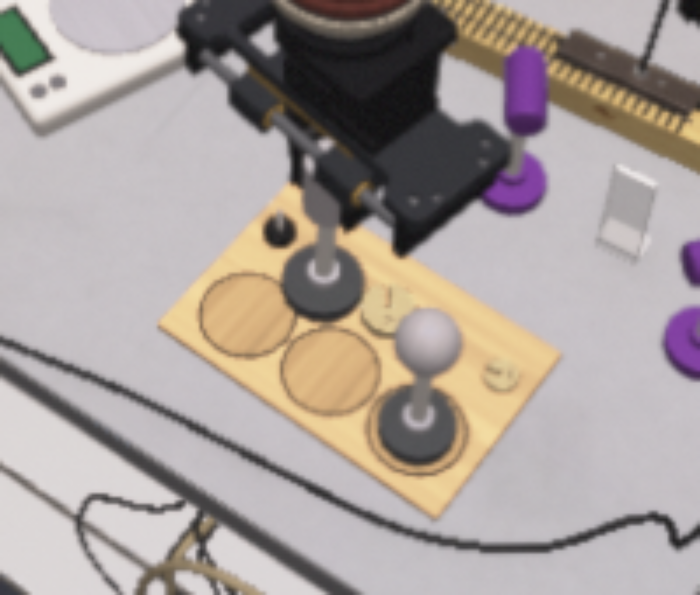

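Emit:
{"method": "carry_out", "body": {"dp": [[-4, 15, -6], [-6, 30, -6], [-6, 38, -6], [-6, 38, -5], [-6, 38, -5], [-5, 38, -4], [-3, 38, 0], [0, 38, 0]], "delta_rot": [[0, -0.5, 0], [0, 0, 0], [0, 0, 0], [0, 0, 0], [0, 0, 0], [0, 0, 0], [0, 0, 0], [0, 0, 0]], "hand": [255, 255, 255, 255, 255, 255, 255, 255]}}

```text
clock: 17.78
eef_pos: [0.4776, -0.0371, 0.4336]
ee_rot: [0.005, 3.128, -0.009]
force: [1.1, 0.1, -2.5]
gripper_width: 0.363
```

```bash
python3 - <<'E'
from h import *
full(0.453,0.215,0.41)
E
```

```text
t 17.7833 tcp [ 0.4776 -0.0371  0.4336] x [-1.     0.003 -0.013] y [ 0.003  1.    -0.006] z [ 0.013 -0.006 -1.   ] q [-0.6  -0.07  0.56  1.85  0.05  1.34  1.52] F [ 1.1  0.1 -2.5] w 0.363
rot deg [-0.34  0.75 -1.28]
tool mm [ 25.7 252.2  21.8] norm 254 rows 6.2
tool mm after rotation [ 19.8 252.5  23.6]
```

Emit:
{"method": "carry_out", "body": {"dp": [[3, 36, 0], [3, 38, 0], [3, 38, 2], [3, 38, 4], [3, 34, 5], [3, 26, 6], [1, 18, 4], [0, 10, 0]], "delta_rot": [[-0.2, 0.7, -0.4], [0, 0, -0.4], [0, 0, -0.3], [0, 0, 0], [0, 0, 0], [0, 0, 0], [0, 0, 0], [0, 0, 0]], "hand": [255, 255, 255, 255, 255, 255, 255, 255]}}

```text
clock: 18.45
eef_pos: [0.4503, 0.2176, 0.4126]
ee_rot: [-0.037, 3.139, 0.001]
force: [0.5, -0.0, -2.8]
gripper_width: 0.36
```

```bash
python3 - <<'E'
from h import *
full(0.453,0.217,0.29)
E
```

```text
t 18.45 tcp [0.4503 0.2176 0.4126] x [-1.    -0.023 -0.002] y [-0.023  1.     0.001] z [ 0.002  0.001 -1.   ] q [-0.83  0.01  0.29  1.82 -0.    1.3   1.06] F [ 0.5 -0.  -2.8] w 0.36
rot deg [0.03 0.13 0.24]
tool mm [ -2.4  -0.7 122.6] norm 123 rows 3.0
tool mm after rotation [ -2.7  -0.6 122.6]
```

Emit:
{"method": "carry_out", "body": {"dp": [[-1, 0, 8], [-1, 0, 18], [0, 0, 24], [0, 0, 24], [0, 0, 20], [0, 0, 14], [0, 0, 8], [0, 0, 4]], "delta_rot": [[0, 0, 0], [0, 0, 0], [0, 0, 0], [0, 0, 0], [0, 0, 0], [0, 0, 0], [0, 0, 0], [0, 0, 0]], "hand": [255, 255, 255, 255, 255, 255, 255, 255]}}

```text
clock: 19.12
eef_pos: [0.4556, 0.211, 0.2884]
ee_rot: [-0.028, 3.135, -0.002]
force: [-0.3, -0.1, -3.2]
gripper_width: 0.365
```

```bash
python3 - <<'E'
from h import *
full(0.453,0.217,0.279)
E
```

```text
t 19.1167 tcp [0.4556 0.211  0.2884] x [-1.    -0.018 -0.006] y [-0.018  1.    -0.001] z [ 0.006 -0.001 -1.   ] q [-0.81  0.13  0.3   1.98 -0.04  1.04  1.1 ] F [-0.3 -0.1 -3.2] w 0.365
rot deg [-0.08  0.37 -0.08]
tool mm [2.6 6.1 9.4] norm 11 rows 0.3
tool mm after rotation [2.5 6.1 9.4]
```

Emit:
{"method": "carry_out", "body": {"dp": [[1, 4, 2], [0, 3, 3], [0, 0, 3], [0, 0, 3], [0, 0, 2], [0, 0, 0], [0, 0, 0], [0, 0, 0]], "delta_rot": [[0, 0.4, 0], [0, 0, 0], [0, 0, 0], [0, 0, 0], [0, 0, 0], [0, 0, 0], [0, 0, 0], [0, 0, 0]], "hand": [255, 255, 255, 255, 255, 255, 255, 255]}}

```text
clock: 19.78
eef_pos: [0.4581, 0.2181, 0.2829]
ee_rot: [-0.025, 3.134, 0.007]
force: [-0.4, -0.1, -4.1]
gripper_width: 0.36
```

```bash
python3 - <<'E'
from h import *
full(0.453,0.217,0.279)
E
```

```text
t 19.7833 tcp [0.4581 0.2181 0.2829] x [-1.    -0.016 -0.008] y [-0.016  1.     0.004] z [ 0.008  0.005 -1.   ] q [-0.81  0.14  0.3   1.97 -0.05  1.02  1.1 ] F [-0.4 -0.1 -4.1] w 0.36
rot deg [ 0.25  0.45 -0.2 ]
tool mm [ 5.1 -1.1  3.8] norm 6 rows 0.2
tool mm after rotation [ 5.1 -1.   3.9]
```

Emit:
{"method": "carry_out", "body": {"dp": [[2, 0, 2], [2, 0, 4], [0, 0, 4], [0, 0, 0], [0, 0, 0], [0, 0, 0], [0, 0, 0], [0, 0, 0]], "delta_rot": [[0.2, 0.4, 0], [0, 0, 0], [0, 0, 0], [0, 0, 0], [0, 0, 0], [0, 0, 0], [0, 0, 0], [0, 0, 0]], "hand": [255, 255, 255, 255, 255, 255, 255, 255]}}

```text
clock: 20.45
eef_pos: [0.4565, 0.2188, 0.2793]
ee_rot: [-0.025, 3.133, 0.008]
force: [0.3, -0.4, -3.0]
gripper_width: 0.363
```

```bash
python3 - <<'E'
from h import *
full(0.453,0.217,0.279)
E
```

```text
t 20.45 tcp [0.4565 0.2188 0.2793] x [-1.    -0.016 -0.008] y [-0.016  1.     0.005] z [ 0.008  0.005 -1.   ] q [-0.81  0.15  0.3   1.98 -0.05  1.02  1.1 ] F [ 0.3 -0.4 -3. ] w 0.363
rot deg [ 0.3   0.47 -0.18]
tool mm [ 3.5 -1.7  0.3] norm 4 rows 0.1
tool mm after rotation [ 3.5 -1.7  0.3]
```

Emit:
{"method": "carry_out", "body": {"dp": [[0, 0, 4], [0, 0, 4], [0, 0, 0], [0, 0, 0], [0, 0, 0], [0, 0, 0], [0, 0, 0], [0, 0, 0]], "delta_rot": [[0.3, 0.4, 0], [0, 0, 0], [0, 0, 0], [0, 0, 0], [0, 0, 0], [0, 0, 0], [0, 0, 0], [0, 0, 0]], "hand": [255, 255, 255, 255, 255, 255, 255, 255]}}

```text
clock: 21.12
eef_pos: [0.459, 0.2202, 0.2773]
ee_rot: [-0.026, 3.134, 0.007]
force: [-1.4, -1.8, 4.5]
gripper_width: 0.363
```

```bash
python3 - <<'E'
from h import *
full(0.453,0.217,0.279)
im=ctrl.capture("scene"); cv2.imwrite("pics/s11.png",cv2.resize(im[110:240,130:270],None,fx=4.5,fy=4.5))
E
```

```text
t 21.1167 tcp [0.459  0.2202 0.2773] x [-1.    -0.017 -0.007] y [-0.017  1.     0.004] z [ 0.007  0.004 -1.   ] q [-0.81  0.15  0.3   1.97 -0.05  1.01  1.1 ] F [-1.4 -1.8  4.5] w 0.363
rot deg [ 0.24  0.41 -0.14]
tool mm [ 6.  -3.1 -1.8] norm 7 rows 0.2
tool mm after rotation [ 6.  -3.1 -1.7]
```

View pics/s11.png

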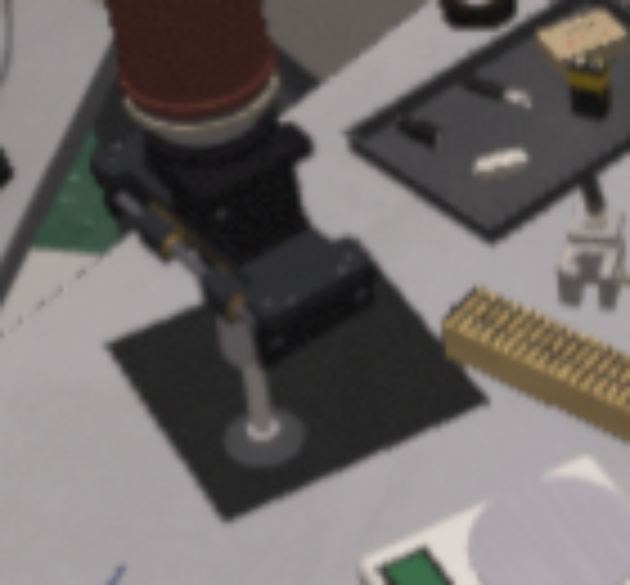

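Emit:
{"method": "carry_out", "body": {"dp": [[0, 0, 0], [0, 0, 0], [0, 0, 0], [0, 0, -5], [0, 0, -15], [0, 0, -25], [0, 0, -35], [0, 0, -38]], "delta_rot": [[0, 0, 0], [0, 0, 0], [0, 0, 0], [0, 0, 0], [0, 0, 0], [0, 0, 0], [0, 0, 0], [0, 0, 0]], "hand": [108, 108, 108, 108, 108, 108, 108, 108]}}

```text
clock: 21.83
eef_pos: [0.4558, 0.2189, 0.3919]
ee_rot: [0.026, -3.136, 0.008]
force: [1.8, 0.7, 0.6]
gripper_width: 0.574
```

```bash
python3 - <<'E'
from h import *
full(0.461,-0.38,0.41)
im=ctrl.capture("scene"); cv2.imwrite("pics/s12.png",cv2.resize(im[110:240,130:270],None,fx=4.5,fy=4.5))
E
```

```text
t 21.8333 tcp [0.4558 0.2189 0.3919] x [-1.    -0.017  0.005] y [-0.017  1.    -0.005] z [-0.005 -0.005 -1.   ] q [-0.82  0.04  0.3   1.84 -0.01  1.27  1.06] F [1.8 0.7 0.6] w 0.574
rot deg [-0.29 -0.31 -0.14]
tool mm [   4.9 -598.9  -15. ] norm 599 rows 14.6
tool mm after rotation [   6.3 -598.8  -18.1]
```

View pics/s12.png

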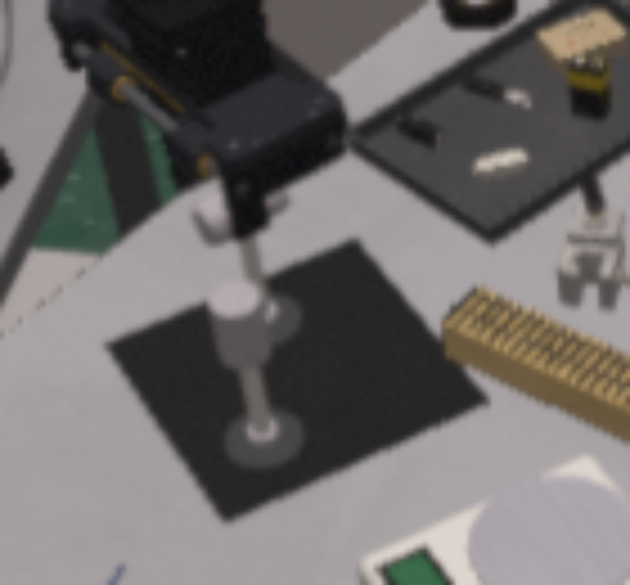

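Emit:
{"method": "carry_out", "body": {"dp": [[-4, -20, -6], [-8, -34, -6], [-8, -40, -4], [-8, -40, -3], [-8, -40, -2], [-4, -40, 0], [0, -40, 0], [0, -40, 0]], "delta_rot": [[-0.2, -0.3, 0], [0, 0, 0], [0, 0, 0], [0, 0, 0], [0, 0, 0], [0, 0, 0], [0, 0, 0], [0, 0, 0]], "hand": [60, 60, 60, 60, 60, 60, 60, 60]}}

```text
clock: 22.55
eef_pos: [0.5052, -0.0749, 0.428]
ee_rot: [-0.056, 3.118, 0.022]
force: [0.4, 0.0, -0.5]
gripper_width: 0.763
```

```bash
python3 - <<'E'
from h import *
full(0.461,-0.38,0.41)
E
```

```text
t 22.55 tcp [ 0.5052 -0.0749  0.428 ] x [-0.999 -0.036 -0.023] y [-0.036  0.999  0.014] z [ 0.022  0.014 -1.   ] q [-0.52  0.01  0.6   1.8  -0.02  1.32  1.69] F [ 0.4  0.  -0.5] w 0.763
rot deg [0.79 1.3  0.95]
tool mm [  55.4 -303.6   12.6] norm 309 rows 7.5
tool mm after rotation [  50.  -304.2   18. ]
```

Emit:
{"method": "carry_out", "body": {"dp": [[5, -38, 0], [7, -38, 1], [7, -38, 1], [7, -38, 1], [7, -38, 1], [7, -38, 0], [6, -34, 0], [4, -26, 0]], "delta_rot": [[0.7, 1.0, 0.5], [0, 0.3, 0.4], [0, 0, 0], [0, 0, 0], [0, 0, 0], [0, 0, 0], [0, 0, 0], [0, 0, 0]], "hand": [60, 60, 60, 60, 60, 60, 60, 60]}}

```text
clock: 23.22
eef_pos: [0.4559, -0.381, 0.4263]
ee_rot: [-0.028, 3.134, -0.0]
force: [-0.7, -1.0, 0.5]
gripper_width: 0.764
```

```bash
python3 - <<'E'
from h import *
full(0.461,-0.38,0.37)
E
```

```text
t 23.2167 tcp [ 0.4559 -0.381   0.4263] x [-1.    -0.018 -0.007] y [-0.018  1.    -0.   ] z [ 0.007 -0.    -1.   ] q [-0.09  0.27  0.86  1.61 -0.21  1.35  2.39] F [-0.7 -1.   0.5] w 0.764
rot deg [-0.02  0.43 -0.06]
tool mm [-4.7  0.9 56.3] norm 57 rows 1.4
tool mm after rotation [-5.1  0.9 56.3]
```

Emit:
{"method": "carry_out", "body": {"dp": [[-2, 0, 6], [-2, 0, 10], [0, 0, 12], [0, 0, 12], [0, 0, 10], [0, 0, 5], [0, 0, 0], [0, 0, 0]], "delta_rot": [[0, 0.4, 5], [0, 0, 5], [0, 0, 5], [0, 0, 5], [0, 0, 0], [0, 0, 0], [0, 0, 0], [0, 0, 0]], "hand": [60, 60, 60, 60, 60, 60, 60, 60]}}

```text
clock: 23.88
eef_pos: [0.4554, -0.3909, 0.3707]
ee_rot: [0.549, 3.091, -0.01]
force: [-0.4, -0.4, 0.0]
gripper_width: 0.762
```

```bash
python3 - <<'E'
from h import *
full(0.461,-0.38,0.284,71)
E
python3 look.py w13.png ball_stand_head
```

```text
t 23.8833 tcp [ 0.4554 -0.3909  0.3707] x [-0.939  0.344 -0.003] y [ 0.344  0.939 -0.006] z [ 0.001 -0.006 -1.   ] q [-0.1   0.34  0.91  1.68 -0.28  1.26  2.09] F [-0.4 -0.4  0. ] w 0.762
rot deg [-0.33  0.16 -1.12]
tool mm [-1.3 12.7 86.6] norm 88 rows 2.1
tool mm after rotation [-1.8 12.1 86.7]
t 23.8833 tcp [ 0.4554 -0.3909  0.3707] x [-0.939  0.344 -0.003] y [ 0.344  0.939 -0.006] z [ 0.001 -0.006 -1.   ] q [-0.1   0.34  0.91  1.68 -0.28  1.26  2.09] F [-0.4 -0.4  0. ] w 0.762
ball_stand_head 0.73 [ 0.4603 -0.3812  0.1177] [294. 216.]
```

View pics/w13.png

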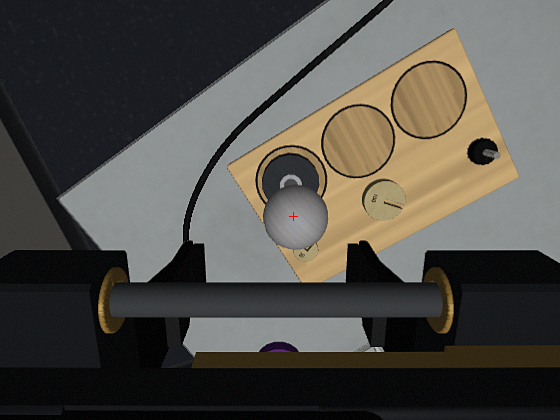

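Emit:
{"method": "carry_out", "body": {"dp": [[0, 5, 0], [0, 5, 5], [0, 3, 12], [0, 1, 15], [0, 0, 15], [0, 0, 14], [0, 0, 10], [0, 0, 6]], "delta_rot": [[-0.3, 0.1, -0.5], [0, 0, 0], [0, 0, 0], [0, 0, 0], [0, 0, 0], [0, 0, 0], [0, 0, 0], [0, 0, 0]], "hand": [60, 60, 60, 60, 60, 60, 60, 60]}}

```text
clock: 24.65
eef_pos: [0.4628, -0.3746, 0.2907]
ee_rot: [0.523, 3.089, 0.0]
force: [-0.1, -0.0, 0.6]
gripper_width: 0.765
```

```bash
python3 - <<'E'
from h import *
full(0.461,-0.38,0.284,71)
im=ctrl.capture("wrist"); cv2.imwrite("pics/w14.png",im)
E
```

```text
t 24.65 tcp [ 0.4628 -0.3746  0.2907] x [-0.944  0.329 -0.008] y [0.329 0.944 0.001] z [ 0.008 -0.001 -1.   ] q [-0.08  0.41  0.86  1.78 -0.35  1.11  2.13] F [-0.1 -0.   0.6] w 0.765
rot deg [ 0.08  0.46 -0.23]
tool mm [-0.  -5.7  6.7] norm 9 rows 0.2
tool mm after rotation [-0.  -5.7  6.7]
```

View pics/w14.png

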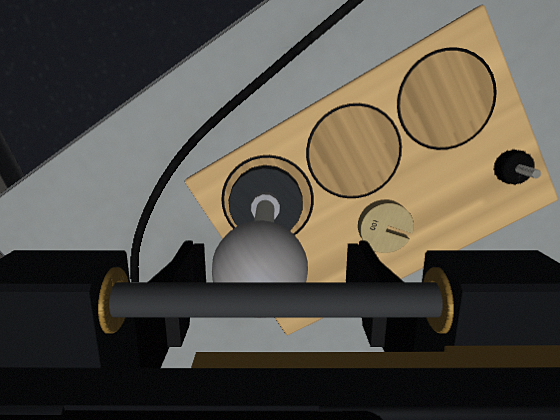

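Emit:
{"method": "carry_out", "body": {"dp": [[0, -3, 3], [0, -3, 4], [0, 0, 2], [0, 0, 0], [0, 0, 0], [0, 0, 0], [0, 0, 0], [0, 0, 0]], "delta_rot": [[0, 0.4, 0], [0, 0, 0], [0, 0, 0], [0, 0, 0], [0, 0, 0], [0, 0, 0], [0, 0, 0], [0, 0, 0]], "hand": [60, 60, 60, 60, 60, 90, 130, 160]}}

```text
clock: 25.37
eef_pos: [0.4609, -0.3814, 0.2817]
ee_rot: [0.525, 3.096, 0.001]
force: [-0.3, -1.0, -0.2]
gripper_width: 0.622
```

```bash
python3 - <<'E'
from h import *
full(0.461,-0.38,0.284,71)
E
```

```text
t 25.3667 tcp [ 0.4609 -0.3814  0.2817] x [-0.944  0.33  -0.001] y [0.33  0.944 0.001] z [ 0.002  0.    -1.   ] q [-0.06  0.43  0.86  1.77 -0.36  1.1   2.15] F [-0.3 -1.  -0.2] w 0.622
rot deg [ 0.04  0.09 -0.25]
tool mm [ 0.4  1.4 -2.3] norm 3 rows 0.1
tool mm after rotation [ 0.4  1.4 -2.3]
```

Well centred. I'll close and lift.

Emit:
{"method": "carry_out", "body": {"dp": [[0, 1, 0], [0, 0, 0], [0, 0, 0], [0, 0, -8], [0, 0, -15], [0, 0, -25], [0, 0, -30], [0, 0, -30]], "delta_rot": [[0, 0, 0], [0, 0, 0], [0, 0, 0], [0, 0, 0], [0, 0, 0], [0, 0, 0], [0, 0, 0], [0, 0, 0]], "hand": [255, 255, 255, 255, 255, 255, 255, 255]}}

```text
clock: 26.03
eef_pos: [0.4595, -0.3778, 0.3873]
ee_rot: [-0.524, -3.085, -0.008]
force: [0.7, -0.8, -3.7]
gripper_width: 0.464
```

```bash
python3 - <<'E'
from h import *
full(0.50,-0.05,0.42,71)
im=ctrl.capture("scene"); cv2.imwrite("pics/s15.png",cv2.resize(im[230:400,220:420],None,fx=3.5,fy=3.5))
E
```

```text
t 26.0333 tcp [ 0.4595 -0.3778  0.3873] x [-0.944  0.33   0.013] y [0.33  0.944 0.003] z [-0.012  0.007 -1.   ] q [-0.12  0.32  0.91  1.66 -0.26  1.31  2.07] F [ 0.7 -0.8 -3.7] w 0.464
rot deg [ 0.18 -0.77 -0.27]
tool mm [ 70.3 322.9 -30.8] norm 332 rows 8.1
tool mm after rotation [ 68.4 323.1 -32.7]
```

View pics/s15.png

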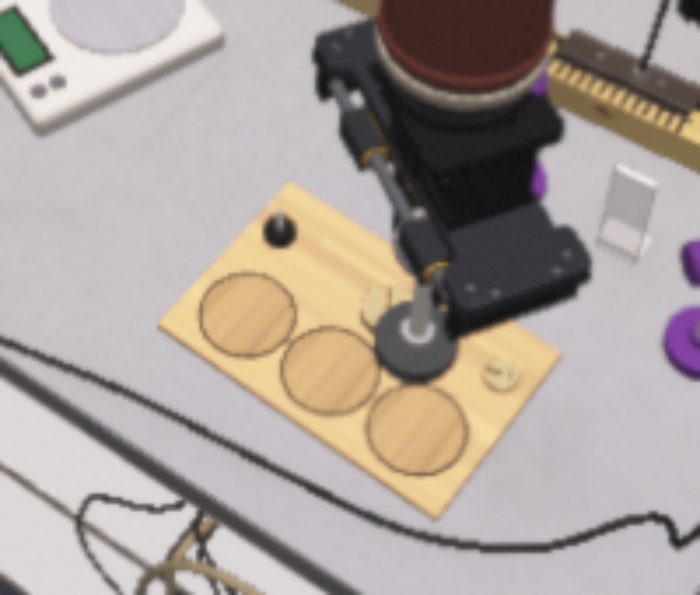

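Emit:
{"method": "carry_out", "body": {"dp": [[3, 15, -7], [5, 30, -7], [7, 38, -7], [7, 38, -5], [7, 38, -4], [7, 38, -3], [7, 38, 0], [7, 38, 0]], "delta_rot": [[0.2, -0.5, 0], [0, 0, 0], [0, 0, 0], [0, 0, 0], [0, 0, 0], [0, 0, 0], [0, 0, 0], [0, 0, 0]], "hand": [255, 255, 255, 255, 255, 255, 255, 255]}}

```text
clock: 26.75
eef_pos: [0.5005, -0.1064, 0.432]
ee_rot: [0.557, 3.082, -0.012]
force: [2.2, 0.1, -3.4]
gripper_width: 0.465
```

```bash
python3 - <<'E'
from h import *
full(0.557,0.222,0.415,71)
E
```

```text
t 26.75 tcp [ 0.5005 -0.1064  0.432 ] x [-0.937  0.35  -0.011] y [ 0.35   0.937 -0.005] z [ 0.008 -0.009 -1.   ] q [-0.63  0.01  0.76  1.79  0.    1.34  1.35] F [ 2.2  0.1 -3.4] w 0.465
rot deg [-0.32  0.62 -1.5 ]
tool mm [ 62.3 327.5  14.5] norm 334 rows 8.1
tool mm after rotation [ 53.5 328.9  17. ]
```

Emit:
{"method": "carry_out", "body": {"dp": [[7, 39, 0], [7, 39, 0], [7, 39, 0], [7, 40, 0], [7, 40, 2], [7, 40, 3], [7, 36, 4], [6, 28, 3]], "delta_rot": [[-0.3, 0.6, -0.5], [0, 0, -0.5], [0, 0, -0.4], [0, 0, 0], [0, 0, 0], [0, 0, 0], [0, 0, 0], [0, 0, 0]], "hand": [255, 255, 255, 255, 255, 255, 255, 255]}}

```text
clock: 27.42
eef_pos: [0.5462, 0.2097, 0.4231]
ee_rot: [0.52, 3.097, 0.009]
force: [0.3, 0.1, -3.7]
gripper_width: 0.462
```

```bash
python3 - <<'E'
from h import *
full(0.557,0.222,0.29,71)
E
```

```text
t 27.4167 tcp [0.5462 0.2097 0.4231] x [-0.945  0.326 -0.   ] y [0.326 0.945 0.006] z [ 0.002  0.006 -1.   ] q [-0.9   0.2   0.53  1.63 -0.11  1.34  0.89] F [ 0.3  0.1 -3.7] w 0.462
rot deg [ 0.35  0.02 -0.05]
tool mm [ -6.2  14.3 133.2] norm 134 rows 3.3
tool mm after rotation [ -6.2  15.1 133.1]
```

Emit:
{"method": "carry_out", "body": {"dp": [[-3, 7, 5], [-3, 6, 12], [0, 0, 22], [0, 0, 25], [0, 0, 25], [0, 0, 20], [0, 0, 12], [0, 0, 8]], "delta_rot": [[0.3, 0, 0], [0, 0, 0], [0, 0, 0], [0, 0, 0], [0, 0, 0], [0, 0, 0], [0, 0, 0], [0, 0, 0]], "hand": [255, 255, 255, 255, 255, 255, 255, 255]}}

```text
clock: 28.08
eef_pos: [0.556, 0.2256, 0.2857]
ee_rot: [0.509, 3.099, -0.0]
force: [0.7, -0.6, -3.4]
gripper_width: 0.461
```

```bash
python3 - <<'E'
from h import *
full(0.557,0.222,0.277,71)
E
```

```text
t 28.0833 tcp [0.556  0.2256 0.2857] x [-0.947  0.32  -0.001] y [ 0.32   0.947 -0.   ] z [ 0.001 -0.    -1.   ] q [-0.87  0.35  0.5   1.75 -0.18  1.09  0.94] F [ 0.7 -0.6 -3.4] w 0.461
rot deg [-0.    0.05  0.33]
tool mm [-2.  -3.1  8.7] norm 9 rows 0.2
tool mm after rotation [-2.1 -3.1  8.7]
```

Emit:
{"method": "carry_out", "body": {"dp": [[0, 0, 3], [0, 0, 4], [0, 0, 4], [0, 0, 2], [0, 0, 0], [0, 0, 0], [0, 0, 0], [0, 0, 0]], "delta_rot": [[0, 0, 0], [0, 0, 0], [0, 0, 0], [0, 0, 0], [0, 0, 0], [0, 0, 0], [0, 0, 0], [0, 0, 0]], "hand": [255, 255, 255, 255, 255, 255, 255, 255]}}

```text
clock: 28.75
eef_pos: [0.5598, 0.2219, 0.279]
ee_rot: [0.517, 3.09, 0.009]
force: [0.7, 0.2, -3.1]
gripper_width: 0.459
```

```bash
python3 - <<'E'
from h import *
full(0.557,0.222,0.277,71)
E
```

```text
t 28.75 tcp [0.5598 0.2219 0.279 ] x [-0.946  0.326 -0.008] y [0.325 0.946 0.007] z [ 0.01   0.004 -1.   ] q [-0.86  0.36  0.5   1.76 -0.19  1.06  0.94] F [ 0.7  0.2 -3.1] w 0.459
rot deg [0.41 0.46 0.  ]
tool mm [ 2.7 -0.8  2. ] norm 3 rows 0.1
tool mm after rotation [ 2.7 -0.8  2. ]
```

Emit:
{"method": "carry_out", "body": {"dp": [[1, 0, 4], [1, 0, 4], [0, 0, 0], [0, 0, 0], [0, 0, 0], [0, 0, 0], [0, 0, 0], [0, 0, 0]], "delta_rot": [[0.4, 0.5, 0], [0, 0.2, 0], [0, 0, 0], [0, 0, 0], [0, 0, 0], [0, 0, 0], [0, 0, 0], [0, 0, 0]], "hand": [255, 255, 255, 255, 255, 255, 255, 255]}}

```text
clock: 29.42
eef_pos: [0.56, 0.222, 0.2745]
ee_rot: [-0.519, -3.098, -0.004]
force: [-0.0, -0.4, 1.5]
gripper_width: 0.46
```

```bash
python3 - <<'E'
from h import *
full(0.557,0.222,0.277,71)
E
```

```text
t 29.4167 tcp [0.56   0.222  0.2745] x [-0.945  0.326  0.001] y [0.326 0.945 0.002] z [-0.     0.002 -1.   ] q [-0.86  0.36  0.5   1.76 -0.2   1.07  0.95] F [-0.  -0.4  1.5] w 0.46
rot deg [ 0.13 -0.06 -0.03]
tool mm [ 2.9 -1.  -2.5] norm 4 rows 0.1
tool mm after rotation [ 2.9 -1.  -2.5]
```

Emit:
{"method": "carry_out", "body": {"dp": [[0, 0, 0], [0, 0, 0], [0, 0, 0], [0, 0, -5], [0, 0, -15], [0, 0, -25], [0, 0, -35], [0, 0, -38]], "delta_rot": [[0, 0, 0], [0, 0, 0], [0, 0, 0], [0, 0, 0], [0, 0, 0], [0, 0, 0], [0, 0, 0], [0, 0, 0]], "hand": [75, 75, 75, 75, 75, 75, 75, 75]}}

```text
clock: 30.08
eef_pos: [0.5576, 0.222, 0.3885]
ee_rot: [-0.516, -3.086, 0.012]
force: [0.7, 0.8, 0.6]
gripper_width: 0.707
```

```bash
python3 - <<'E'
from h import *
full(0.50,-0.05,0.41,71)
im=ctrl.capture("scene"); cv2.imwrite("pics/s16.png",cv2.resize(im[110:240,130:270],None,fx=4.5,fy=4.5))
for t in ("bar_stand_head","drum_stand_head","ball_stand_head"):
  print(t,[(round(d["p"],2),np.round(d["point"],3)) for d in ctrl.spot_point("scene",t)][:2])
E
```

```text
t 30.0833 tcp [0.5576 0.222  0.3885] x [-0.945  0.325  0.011] y [ 0.325  0.946 -0.01 ] z [-0.013 -0.006 -1.   ] q [-0.89  0.26  0.53  1.63 -0.14  1.3   0.9 ] F [0.7 0.8 0.6] w 0.707
rot deg [-0.55 -0.62  0.01]
tool mm [ -33.9 -276.2  -19.2] norm 279 rows 6.8
tool mm after rotation [ -34.1 -276.   -21.5]
bar_stand_head [(0.94, array([ 0.648, -0.28 ,  0.11 ])), (0.92, array([0.511, 0.316, 0.113]))]
drum_stand_head [(0.84, array([0.452, 0.22 , 0.115]))]
ball_stand_head [(0.76, array([0.554, 0.222, 0.116]))]
```

View pics/s16.png

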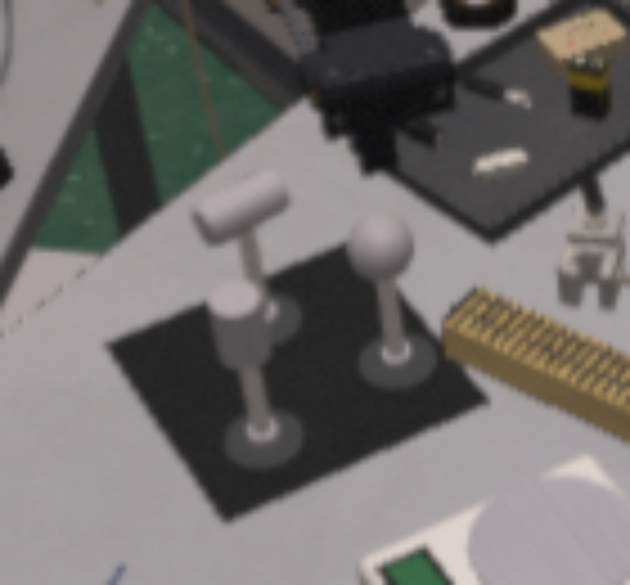

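All three stand upright on the mat: the drum's foot is at (263,437), the ball's at (397,358) and the bar's at (270,318) in the crop. Next is the disc.

Emit:
{"method": "carry_out", "body": {"dp": [[-5, -20, -5], [-8, -34, -5], [-9, -39, -4], [-9, -39, 0], [-9, -39, 0], [-9, -39, 0], [-9, -39, 0], [-9, -39, 0]], "delta_rot": [[-0.5, -0.6, 0], [0, 0, 0], [0, 0, 0], [0, 0, 0], [0, 0, 0], [0, 0, 0], [0, 0, 0], [0, 0, 0]], "hand": [90, 90, 90, 90, 90, 90, 90, 90]}}

```text
clock: 30.95
eef_pos: [0.5255, -0.0704, 0.3928]
ee_rot: [-0.484, -3.094, 0.001]
force: [1.3, -0.4, -0.2]
gripper_width: 0.65
```

```bash
python3 - <<'E'
from h import *
full(0.505,-0.304,0.36,71)
E
```

```text
t 30.95 tcp [ 0.5255 -0.0704  0.3928] x [-0.952  0.305  0.01 ] y [ 0.305  0.952 -0.002] z [-0.01   0.001 -1.   ] q [-0.61  0.1   0.71  1.8  -0.07  1.28  1.38] F [ 1.3 -0.4 -0.2] w 0.65
rot deg [-0.13 -0.55  1.23]
tool mm [ -52.1 -228.6   32.8] norm 237 rows 5.8
tool mm after rotation [ -56.6 -227.5   32.8]
```

Emit:
{"method": "carry_out", "body": {"dp": [[-8, -38, 2], [-9, -39, 3], [-9, -39, 4], [-9, -38, 5], [-9, -32, 6], [-6, -20, 6], [-3, -10, 4], [0, 0, 0]], "delta_rot": [[-0.1, -0.5, 0.5], [0, 0, 0.5], [0, 0, 0.2], [0, 0, 0], [0, 0, 0], [0, 0, 0], [0, 0, 0], [0, 0, 0]], "hand": [90, 90, 90, 90, 90, 90, 90, 90]}}

```text
clock: 31.62
eef_pos: [0.4964, -0.3098, 0.3532]
ee_rot: [-0.535, -3.084, 0.005]
force: [-0.5, 0.2, 0.4]
gripper_width: 0.646
```

```bash
python3 - <<'E'
from h import *
full(0.505,-0.304,0.25,71)
E
python3 look.py w17.png disc_mid small_disc_mid screw_mid pan
```

```text
t 31.6167 tcp [ 0.4964 -0.3098  0.3532] x [-0.941  0.337  0.011] y [ 0.337  0.942 -0.005] z [-0.012 -0.001 -1.   ] q [-0.22  0.31  0.85  1.73 -0.24  1.23  1.92] F [-0.5  0.2  0.4] w 0.646
rot deg [-0.28 -0.64 -0.68]
tool mm [ -7.3   8.9 103.1] norm 104 rows 2.5
tool mm after rotation [ -6.3   8.3 103.2]
t 31.6167 tcp [ 0.4964 -0.3098  0.3532] x [-0.941  0.337  0.011] y [ 0.337  0.942 -0.005] z [-0.012 -0.001 -1.   ] q [-0.22  0.31  0.85  1.73 -0.24  1.23  1.92] F [-0.5  0.2  0.4] w 0.646
disc_mid 0.7 [ 0.5064 -0.3053  0.0155] [284. 199.]
small_disc_mid 0.69 [ 0.528  -0.3902  0.0068] [206. 248.]
small_disc_mid 0.51 [ 0.4785 -0.2994  0.0051] [280. 165.]
screw_mid 0.65 [ 0.4933 -0.209   0.0176] [388. 148.]
```

View pics/w17.png

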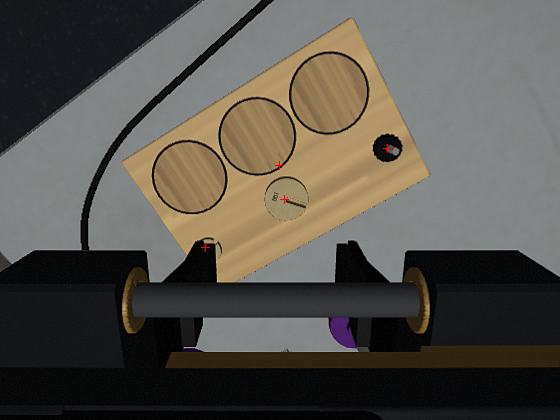

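```bash
python3 - <<'E'
from h import *
print(atz("wrist",286.5,198.5,.019))
E
```

```text
[ 0.50927733 -0.29962916  0.019     ]
```

Emit:
{"method": "carry_out", "body": {"dp": [[-3, 4, 5], [-3, 4, 14], [0, 1, 20], [0, 1, 22], [0, 1, 20], [0, 0, 12], [0, 0, 6], [0, 0, 0]], "delta_rot": [[-0.3, -0.6, -0.4], [0, 0, -0.3], [0, 0, 0], [0, 0, 0], [0, 0, 0], [0, 0, 0], [0, 0, 0], [0, 0, 0]], "hand": [90, 90, 90, 90, 90, 90, 90, 90]}}

```text
clock: 32.53
eef_pos: [0.5143, -0.287, 0.2486]
ee_rot: [0.481, 3.096, 0.012]
force: [-0.2, 0.4, -0.3]
gripper_width: 0.649
```

```bash
python3 - <<'E'
from h import *
full(0.506,-0.304,0.193,71)
im=ctrl.capture("wrist"); cv2.imwrite("pics/w18.png",im)
E
```

```text
t 32.5333 tcp [ 0.5143 -0.287   0.2486] x [-0.953  0.304 -0.007] y [0.304 0.953 0.009] z [ 0.01   0.006 -1.   ] q [-0.19  0.43  0.78  1.83 -0.36  1.03  1.99] F [-0.2  0.4 -0.3] w 0.649
rot deg [0.51 0.42 1.33]
tool mm [  3.2 -19.3  55.4] norm 59 rows 1.4
tool mm after rotation [  2.3 -18.8  55.6]
```

View pics/w18.png

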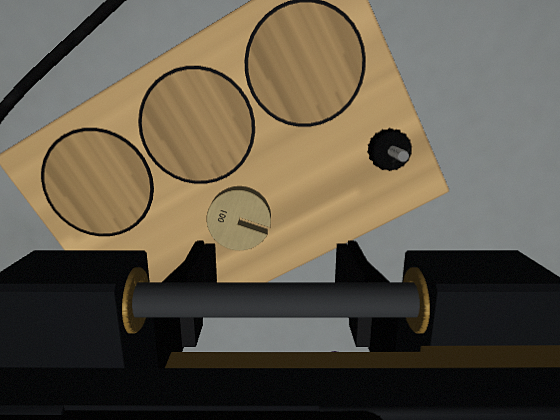

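```bash
python3 - <<'E'
from h import *
print(np.round(ctrl.read_state()["qvel"],3)); print(atz("wrist",240,222,.019))
ctrl.capture("wrist"); print([(d["p"],d["point"]) for d in ctrl.spot_point("wrist","disc_mid")])
full(0.506,-0.304,0.193,71)
E
```

```text
[-0.001 -0.022  0.018 -0.026  0.011  0.015 -0.007]
[ 0.50742051 -0.30424812  0.019     ]
[(0.58, [0.5056, -0.3091, 0.015])]
t 32.6833 tcp [ 0.5147 -0.2881  0.251 ] x [-0.952  0.304 -0.011] y [0.304 0.953 0.008] z [ 0.013  0.005 -1.   ] q [-0.19  0.42  0.78  1.82 -0.36  1.03  1.99] F [ 0.2 -0.6  0.4] w 0.645
rot deg [0.49 0.61 1.27]
tool mm [  4.  -18.3  57.8] norm 61 rows 1.5
tool mm after rotation [  3.  -17.9  58. ]
```

Emit:
{"method": "carry_out", "body": {"dp": [[1, -7, 0], [1, -6, 0], [1, -4, 0], [0, 0, 0], [0, 0, 6], [0, 0, 10], [0, 0, 8], [0, 0, 4]], "delta_rot": [[0.5, 0.6, 0.6], [0, 0, 0.6], [0, 0, 0], [0, 0, 0], [0, 0, 0], [0, 0, 0], [0, 0, 0], [0, 0, 0]], "hand": [90, 90, 90, 90, 90, 90, 90, 90]}}

```text
clock: 33.35
eef_pos: [0.5066, -0.3074, 0.2255]
ee_rot: [0.522, 3.09, -0.004]
force: [-0.2, 0.6, 0.5]
gripper_width: 0.647
```

```bash
python3 - <<'E'
from h import *
full(0.5065,-0.304,0.193,71)
im=ctrl.capture("wrist"); cv2.imwrite("pics/w19.png",im)
E
```

```text
t 33.35 tcp [ 0.5066 -0.3074  0.2255] x [-0.944  0.328 -0.008] y [ 0.328  0.945 -0.001] z [ 0.007 -0.004 -1.   ] q [-0.14  0.47  0.77  1.83 -0.39  0.99  2.02] F [-0.2  0.6  0.5] w 0.647
rot deg [-0.06  0.46 -0.17]
tool mm [ 1.4  3.2 32.5] norm 33 rows 0.8
tool mm after rotation [ 1.1  3.1 32.5]
```

View pics/w19.png

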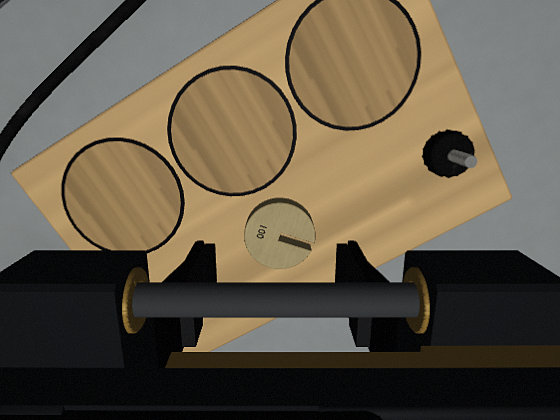

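Emit:
{"method": "carry_out", "body": {"dp": [[1, 1, 3], [0, 1, 6], [0, 0, 7], [0, 0, 6], [0, 0, 4], [0, 0, 3], [0, 0, 0], [0, 0, 0]], "delta_rot": [[0, 0.4, 0], [0, 0, 0], [0, 0, 0], [0, 0, 0], [0, 0, 0], [0, 0, 0], [0, 0, 0], [0, 0, 0]], "hand": [90, 90, 90, 90, 90, 90, 90, 90]}}

```text
clock: 34.07
eef_pos: [0.506, -0.3038, 0.191]
ee_rot: [-0.521, -3.094, 0.001]
force: [0.4, -0.4, -0.3]
gripper_width: 0.648
```

```bash
python3 - <<'E'
from h import *
full(0.5065,-0.304,0.193,71)
E
```

```text
t 34.0667 tcp [ 0.506  -0.3038  0.191 ] x [-0.945  0.327  0.004] y [ 0.327  0.945 -0.001] z [-0.004  0.    -1.   ] q [-0.12  0.51  0.74  1.86 -0.42  0.94  2.04] F [ 0.4 -0.4 -0.3] w 0.648
rot deg [-0.06 -0.21 -0.11]
tool mm [-0.5 -0.  -2. ] norm 2 rows 0.0
tool mm after rotation [-0.5 -0.  -2. ]
```

Emit:
{"method": "carry_out", "body": {"dp": [[0, 0, 0], [0, 0, 0], [0, 0, 0], [0, 0, 0], [0, 0, 0], [0, 0, -4], [0, 0, -10], [0, 0, -20]], "delta_rot": [[0, 0, 0], [0, 0, 0], [0, 0, 0], [0, 0, 0], [0, 0, 0], [0, 0, 0], [0, 0, 0], [0, 0, 0]], "hand": [255, 255, 255, 255, 255, 255, 255, 255]}}

```text
clock: 34.73
eef_pos: [0.505, -0.3032, 0.2244]
ee_rot: [-0.521, -3.09, -0.0]
force: [-0.8, 0.5, -0.0]
gripper_width: 0.414
```

```bash
python3 - <<'E'
from h import *
full(0.5065,-0.304,0.193,71)
im=ctrl.capture("wrist"); cv2.imwrite("pics/w20.png",im)
E
```

```text
t 34.7333 tcp [ 0.505  -0.3032  0.2244] x [-0.945  0.328  0.008] y [ 0.328  0.945 -0.001] z [-0.008  0.002 -1.   ] q [-0.15  0.47  0.77  1.84 -0.38  1.    2.01] F [-0.8  0.5 -0. ] w 0.414
rot deg [-0.07 -0.48 -0.13]
tool mm [-1.9 -0.3 31.4] norm 31 rows 0.8
tool mm after rotation [-1.6 -0.3 31.4]
```

View pics/w20.png

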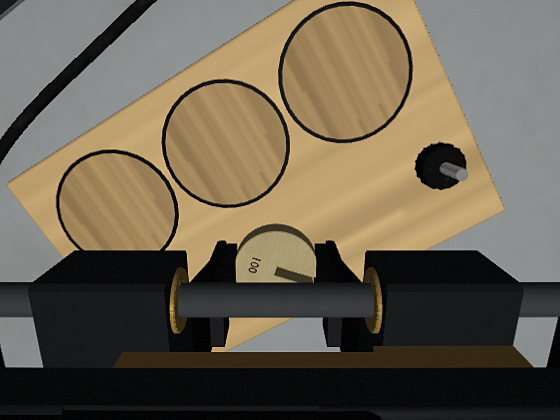

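Emit:
{"method": "carry_out", "body": {"dp": [[0, 0, -30], [3, 12, -30], [8, 30, -15], [11, 39, -5], [11, 39, 0], [11, 39, 0], [11, 39, 0], [11, 39, 0]], "delta_rot": [[0, -0.4, 0], [0, 0, 0], [0, 0, 0], [0, 0, 0], [0, 0, 0], [0, 0, 0], [0, 0, 0], [0, 0, 0]], "hand": [255, 255, 255, 255, 255, 255, 255, 255]}}

```text
clock: 35.45
eef_pos: [0.5211, -0.0633, 0.3212]
ee_rot: [0.554, 3.076, -0.008]
force: [0.2, 0.1, -1.2]
gripper_width: 0.409
```

```bash
python3 - <<'E'
from h import *
full(0.527,0.015,0.29,71)
im=cv2.imread("pics/top0.png"); cv2.imwrite("pics/pan0.png",cv2.resize(im[200:280,230:310],None,fx=7,fy=7))
im=ctrl.capture("wrist"); cv2.imwrite("pics/w21.png",im)
E
```

```text
t 35.45 tcp [ 0.5211 -0.0633  0.3212] x [-0.937  0.349 -0.017] y [ 0.349  0.937 -0.002] z [ 0.015 -0.008 -1.   ] q [-0.67  0.16  0.78  1.91 -0.12  1.1   1.37] F [ 0.2  0.1 -1.2] w 0.409
rot deg [-0.13  0.98 -1.43]
tool mm [22.4 75.5 30.7] norm 85 rows 2.1
tool mm after rotation [19.9 76.  31.2]
```

View pics/w21.png

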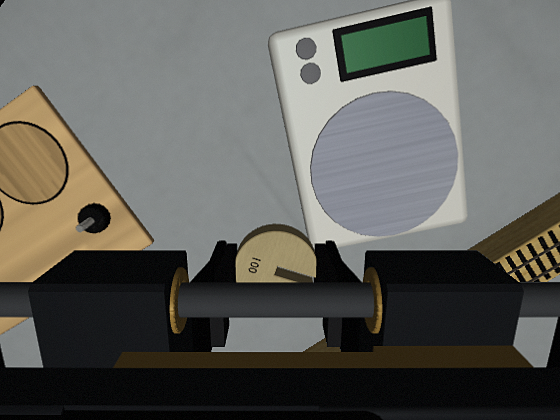

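View pics/pan0.png

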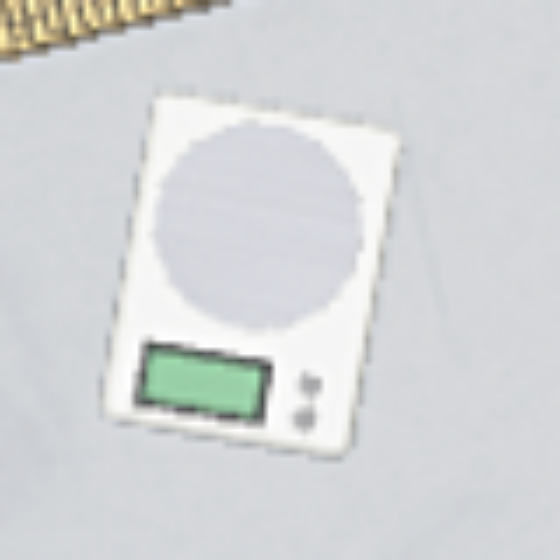

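```bash
python3 - <<'E'
from h import *
print(atz("wrist",384,164,.041), atz("top",230+258/7,200+226/7,.041))
full(0.527,0.015,0.29,71)
E
```

```text
[0.52472203 0.02611105 0.041     ] [0.52417132 0.01371691 0.041     ]
t 35.5 tcp [ 0.5223 -0.0541  0.3208] x [-0.94   0.341 -0.015] y [0.341 0.94  0.001] z [ 0.015 -0.004 -1.   ] q [-0.68  0.16  0.77  1.91 -0.12  1.1   1.36] F [ 2.3  9.4 -2. ] w 0.415
rot deg [ 0.06  0.88 -0.91]
tool mm [19.6 66.5 30.6] norm 76 rows 1.8
tool mm after rotation [18.1 66.8 30.8]
```

Emit:
{"method": "carry_out", "body": {"dp": [[4, 14, 5], [5, 18, 12], [5, 16, 14], [3, 10, 10], [1, 5, 8], [0, 0, 4], [0, 0, 0], [0, 0, 0]], "delta_rot": [[0, 0.8, -0.5], [0, 0, -0.3], [0, 0, 0], [0, 0, 0], [0, 0, 0], [0, 0, 0], [0, 0, 0], [0, 0, 0]], "hand": [255, 255, 255, 255, 255, 255, 255, 255]}}

```text
clock: 36.17
eef_pos: [0.5266, 0.0167, 0.2645]
ee_rot: [0.517, 3.098, 0.002]
force: [-0.1, -1.1, -0.1]
gripper_width: 0.413
```

```bash
python3 - <<'E'
from h import *
full(0.526,0.015,0.226,71)
im=ctrl.capture("wrist"); cv2.imwrite("pics/w22.png",im)
E
```

```text
t 36.1667 tcp [0.5266 0.0167 0.2645] x [-0.946  0.324 -0.001] y [0.324 0.946 0.001] z [ 0.001  0.001 -1.   ] q [-0.74  0.24  0.71  1.96 -0.19  1.    1.3 ] F [-0.1 -1.1 -0.1] w 0.413
rot deg [0.08 0.06 0.06]
tool mm [ 0.1 -1.9 38.5] norm 39 rows 0.9
tool mm after rotation [ 0.  -1.8 38.5]
```

View pics/w22.png

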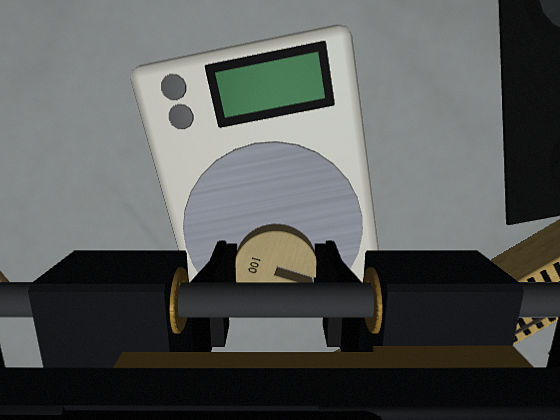

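Emit:
{"method": "carry_out", "body": {"dp": [[0, -1, 4], [0, 0, 8], [0, 0, 9], [0, 0, 7], [0, 0, 4], [0, 0, 2], [0, 0, 0], [0, 0, 0]], "delta_rot": [[0, 0, 0], [0, 0, 0], [0, 0, 0], [0, 0, 0], [0, 0, 0], [0, 0, 0], [0, 0, 0], [0, 0, 0]], "hand": [255, 255, 255, 255, 255, 255, 255, 255]}}

```text
clock: 36.88
eef_pos: [0.5267, 0.012, 0.2278]
ee_rot: [0.525, 3.094, 0.002]
force: [-0.3, 0.1, -0.6]
gripper_width: 0.411
```

```bash
python3 - <<'E'
from h import *
full(0.526,0.015,0.223,71)
E
```

```text
t 36.8833 tcp [0.5267 0.012  0.2278] x [-0.944  0.33  -0.003] y [0.33  0.944 0.002] z [ 0.003  0.001 -1.   ] q [-0.71  0.3   0.69  1.99 -0.24  0.93  1.34] F [-0.3  0.1 -0.6] w 0.411
rot deg [ 0.09  0.16 -0.26]
tool mm [1.6 2.6 4.8] norm 6 rows 0.1
tool mm after rotation [1.6 2.7 4.8]
```

Emit:
{"method": "carry_out", "body": {"dp": [[0, 2, 3], [0, 1, 3], [0, 0, 1], [0, 0, 0], [0, 0, 0], [0, 0, 0], [0, 0, 0], [0, 0, 0]], "delta_rot": [[0, 0, 0], [0, 0, 0], [0, 0, 0], [0, 0, 0], [0, 0, 0], [0, 0, 0], [0, 0, 0], [0, 0, 0]], "hand": [255, 255, 255, 255, 255, 255, 255, 255]}}

```text
clock: 37.55
eef_pos: [0.529, 0.0143, 0.2247]
ee_rot: [0.525, 3.093, 0.005]
force: [-0.4, 0.6, -0.9]
gripper_width: 0.412
```

```bash
python3 - <<'E'
from h import *
full(0.526,0.015,0.223,71)
E
```

```text
t 37.55 tcp [0.529  0.0143 0.2247] x [-0.944  0.33  -0.004] y [0.33  0.944 0.004] z [ 0.005  0.003 -1.   ] q [-0.7   0.31  0.69  1.98 -0.25  0.92  1.34] F [-0.4  0.6 -0.9] w 0.412
rot deg [ 0.23  0.21 -0.28]
tool mm [ 3.1 -0.4  1.7] norm 4 rows 0.1
tool mm after rotation [ 3.1 -0.3  1.7]
```

Emit:
{"method": "carry_out", "body": {"dp": [[2, 0, 2], [0, 0, 2], [0, 0, 0], [0, 0, 0], [0, 0, 0], [0, 0, 0], [0, 0, 0], [0, 0, 0]], "delta_rot": [[0.2, 0.2, 0], [0, 0, 0], [0, 0, 0], [0, 0, 0], [0, 0, 0], [0, 0, 0], [0, 0, 0], [0, 0, 0]], "hand": [255, 255, 255, 255, 120, 90, 90, 90]}}

```text
clock: 38.22
eef_pos: [0.5287, 0.0149, 0.2241]
ee_rot: [0.525, 3.094, 0.004]
force: [-0.1, 0.4, -0.9]
gripper_width: 0.608
```

```bash
python3 - <<'E'
from h import *
full(0.526,0.015,0.4,71)
E
```

```text
t 38.2167 tcp [0.5287 0.0149 0.2241] x [-0.944  0.33  -0.002] y [0.33  0.944 0.003] z [ 0.003  0.002 -1.   ] q [-0.7   0.31  0.69  1.98 -0.25  0.92  1.34] F [-0.1  0.4 -0.9] w 0.608
rot deg [ 0.16  0.14 -0.28]
tool mm [   2.1   -0.3 -175.9] norm 176 rows 4.3
tool mm after rotation [   2.6   -0.7 -175.9]
```

Emit:
{"method": "carry_out", "body": {"dp": [[0, 0, -4], [0, 0, -12], [0, 0, -25], [0, 0, -35], [0, 0, -38], [0, 0, -35], [0, 0, -20], [0, 0, 0]], "delta_rot": [[0, 0, 0], [0, 0, 0], [0, 0, 0], [0, 0, 0], [0, 0, 0], [0, 0, 0], [0, 0, 0], [0, 0, 0]], "hand": [75, 75, 75, 75, 75, 75, 75, 75]}}

```text
clock: 38.88
eef_pos: [0.5267, 0.0129, 0.4043]
ee_rot: [0.532, 3.096, -0.003]
force: [0.7, 0.5, -0.6]
gripper_width: 0.708
```

```bash
python3 - <<'E'
from h import *
full(0.557,0.222,0.38,71)
E
python3 look.py w23.png disc_mid
python3 - <<'E'
from h import *
im=ctrl.capture("scene"); cv2.imwrite("pics/s23.png",im)
E
```

```text
t 38.8833 tcp [0.5267 0.0129 0.4043] x [-0.943  0.334 -0.   ] y [ 0.334  0.943 -0.002] z [-0.    -0.002 -1.   ] q [-0.8   0.08  0.74  1.79 -0.05  1.29  1.18] F [ 0.7  0.5 -0.6] w 0.708
rot deg [-0.09  0.02 -0.5 ]
tool mm [ 41.3 207.2  23.9] norm 213 rows 5.2
tool mm after rotation [ 39.4 207.5  24.3]
t 38.8833 tcp [0.5267 0.0129 0.4043] x [-0.943  0.334 -0.   ] y [ 0.334  0.943 -0.002] z [-0.    -0.002 -1.   ] q [-0.8   0.08  0.74  1.79 -0.05  1.29  1.18] F [ 0.7  0.5 -0.6] w 0.708
disc_mid 0.55 [0.5305 0.0149 0.0456] [279. 185.]
```

View pics/w23.png

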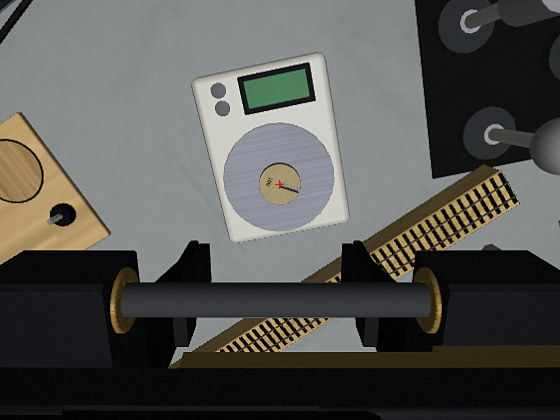

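View pics/s23.png

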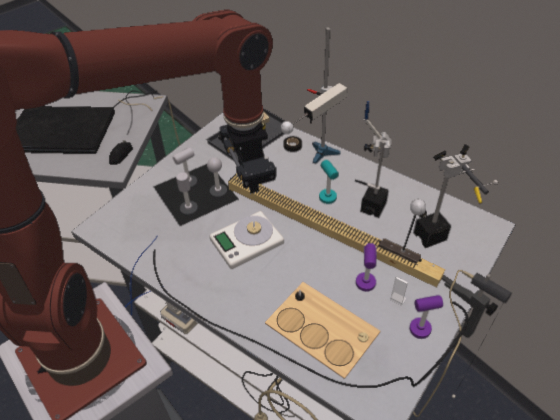

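The disc lies in the middle of the pan at (280,184), with the pan's centre at (279,177), and all three stands are on the mat. I'll put the ball back first.

Emit:
{"method": "carry_out", "body": {"dp": [[4, 20, 0], [7, 36, 0], [8, 38, 0], [8, 38, 3], [7, 32, 5], [5, 22, 6], [3, 12, 6], [0, 4, 2]], "delta_rot": [[0, 0, -0.3], [0, 0, -0.3], [0, 0, 0], [0, 0, 0], [0, 0, 0], [0, 0, 0], [0, 0, 0], [0, 0, 0]], "hand": [60, 60, 60, 60, 60, 60, 60, 60]}}

```text
clock: 39.7
eef_pos: [0.5495, 0.2222, 0.3629]
ee_rot: [-0.525, -3.077, 0.024]
force: [-0.2, 0.1, -0.9]
gripper_width: 0.764
```

```bash
python3 - <<'E'
from h import *
full(0.559,0.222,0.278,71)
E
python3 look.py w24.png ball_stand_head
```

```text
t 39.7 tcp [0.5495 0.2222 0.3629] x [-0.943  0.332  0.017] y [ 0.331  0.943 -0.018] z [-0.022 -0.012 -1.   ] q [-0.96  0.28  0.61  1.68 -0.16  1.26  0.91] F [-0.2  0.1 -0.9] w 0.764
rot deg [-1.05 -0.99 -0.36]
tool mm [-10.5   4.5  84.7] norm 85 rows 2.1
tool mm after rotation [-9.   2.9 84.9]
t 39.7 tcp [0.5495 0.2222 0.3629] x [-0.943  0.332  0.017] y [ 0.331  0.943 -0.018] z [-0.022 -0.012 -1.   ] q [-0.96  0.28  0.61  1.68 -0.16  1.26  0.91] F [-0.2  0.1 -0.9] w 0.764
ball_stand_head 0.63 [0.5543 0.2165 0.1127] [277. 233.]
```

View pics/w24.png

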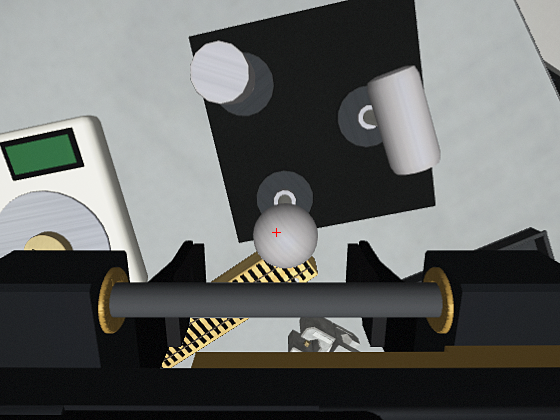

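Emit:
{"method": "carry_out", "body": {"dp": [[-4, 1, 0], [-4, 1, 4], [-1, 0, 10], [0, 0, 14], [0, 0, 14], [0, 0, 10], [0, 0, 6], [0, 0, 0]], "delta_rot": [[-0.6, -0.6, -0.3], [-0.5, -0.4, 0], [0, 0, 0], [0, 0, 0], [0, 0, 0], [0, 0, 0], [0, 0, 0], [0, 0, 0]], "hand": [60, 60, 60, 60, 60, 60, 60, 60]}}

```text
clock: 40.47
eef_pos: [0.563, 0.2058, 0.3037]
ee_rot: [0.546, 3.085, 0.006]
force: [0.0, -0.0, 0.5]
gripper_width: 0.765
```

```bash
python3 - <<'E'
from h import *
full(0.559,0.222,0.278,71)
im=ctrl.capture("wrist"); cv2.imwrite("pics/w25.png",im)
E
```

```text
t 40.4667 tcp [0.563  0.2058 0.3037] x [-0.939  0.343 -0.008] y [0.343 0.939 0.005] z [ 0.009  0.002 -1.   ] q [-0.92  0.34  0.6   1.75 -0.21  1.11  0.97] F [ 0.  -0.   0.5] w 0.765
rot deg [ 0.28  0.44 -1.06]
tool mm [ 9.5 13.7 25.7] norm 31 rows 0.7
tool mm after rotation [ 9.  14.  25.7]
```

View pics/w25.png

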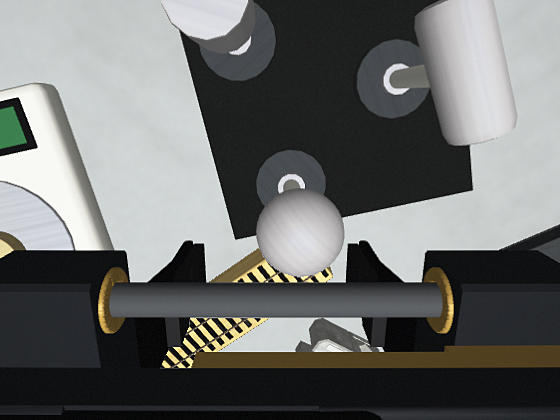

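Emit:
{"method": "carry_out", "body": {"dp": [[3, 5, 0], [3, 5, 0], [2, 4, 0], [0, 1, 3], [0, 0, 7], [0, 0, 8], [0, 0, 6], [0, 0, 2]], "delta_rot": [[0.3, 0.4, -0.5], [0, 0, -0.5], [0, 0, 0], [0, 0, 0], [0, 0, 0], [0, 0, 0], [0, 0, 0], [0, 0, 0]], "hand": [60, 60, 60, 60, 60, 60, 60, 60]}}

```text
clock: 41.18
eef_pos: [0.5612, 0.2259, 0.279]
ee_rot: [0.514, 3.095, 0.005]
force: [-0.5, 0.4, -0.2]
gripper_width: 0.766
```

```bash
python3 - <<'E'
from h import *
full(0.559,0.222,0.278,71)
im=ctrl.capture("wrist"); cv2.imwrite("pics/w26.png",im)
E
```

```text
t 41.1833 tcp [0.5612 0.2259 0.279 ] x [-0.946  0.323 -0.003] y [0.323 0.946 0.004] z [ 0.004  0.002 -1.   ] q [-0.93  0.38  0.58  1.75 -0.23  1.08  0.97] F [-0.5  0.4 -0.2] w 0.766
rot deg [0.21 0.18 0.15]
tool mm [ 0.8 -4.4  1. ] norm 5 rows 0.1
tool mm after rotation [ 0.8 -4.4  1. ]
```

View pics/w26.png

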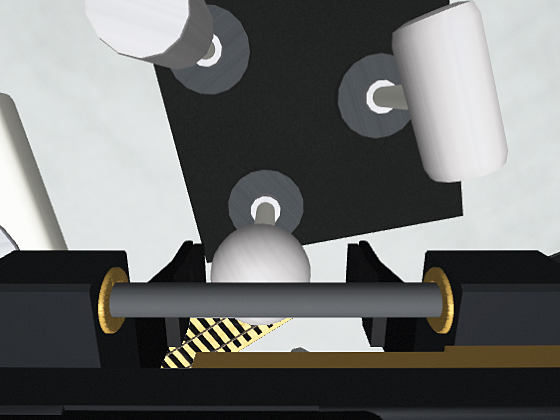

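Good. I'll nudge y by -4 and close.

Emit:
{"method": "carry_out", "body": {"dp": [[0, -3, 0], [0, -2, 0], [0, 0, 0], [0, 0, 0], [0, 0, 0], [0, 0, 0], [0, 0, 0], [0, 0, 0]], "delta_rot": [[0.2, 0.2, 0], [0, 0, 0], [0, 0, 0], [0, 0, 0], [0, 0, 0], [0, 0, 0], [0, 0, 0], [0, 0, 0]], "hand": [60, 60, 60, 90, 130, 255, 255, 255]}}

```text
clock: 41.9
eef_pos: [0.5597, 0.2195, 0.2793]
ee_rot: [-0.517, -3.098, 0.0]
force: [1.1, 0.7, -1.2]
gripper_width: 0.469
```

```bash
python3 - <<'E'
from h import *
full(0.559,0.222,0.278,71)
E
```

```text
t 41.9 tcp [0.5597 0.2195 0.2793] x [-0.946  0.325  0.   ] y [ 0.325  0.946 -0.   ] z [-0.001 -0.    -1.   ] q [-0.92  0.37  0.58  1.76 -0.23  1.08  0.98] F [ 1.1  0.7 -1.2] w 0.469
rot deg [-0.02 -0.03  0.05]
tool mm [1.5 2.1 1.3] norm 3 rows 0.1
tool mm after rotation [1.5 2.1 1.3]
```

Emit:
{"method": "carry_out", "body": {"dp": [[0, 0, 0], [0, 0, -6], [0, 0, -18], [0, 0, -30], [0, 0, -35], [-3, -10, -25], [-5, -25, -10], [-8, -35, 0]], "delta_rot": [[0, 0, 0], [0, 0, 0], [0, 0, 0], [0, 0, 0], [0, 0, 0], [0, 0, 0], [0, 0, 0], [0, 0, 0]], "hand": [255, 255, 255, 255, 255, 255, 255, 255]}}

```text
clock: 42.57
eef_pos: [0.5498, 0.1551, 0.4063]
ee_rot: [-0.497, -3.094, 0.009]
force: [1.2, -0.2, -3.5]
gripper_width: 0.467
```

```bash
python3 - <<'E'
from h import *
full(0.461,-0.38,0.41,71)
im=ctrl.capture("scene"); cv2.imwrite("pics/s27.png",im)
E
```

```text
t 42.5667 tcp [0.5498 0.1551 0.4063] x [-0.95   0.313  0.007] y [ 0.313  0.95  -0.007] z [-0.009 -0.004 -1.   ] q [-0.91  0.19  0.65  1.68 -0.12  1.32  1.01] F [ 1.2 -0.2 -3.5] w 0.467
rot deg [-0.39 -0.4   0.73]
tool mm [ -83.3 -536.    -0.6] norm 542 rows 13.2
tool mm after rotation [ -90.2 -534.8   -3.7]
```

View pics/s27.png

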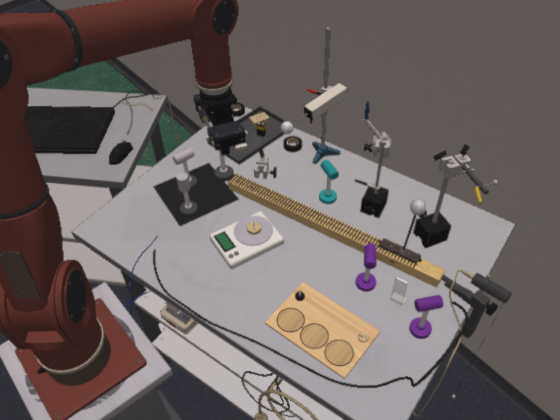

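Emit:
{"method": "carry_out", "body": {"dp": [[-6, -36, -2], [-6, -38, -2], [-6, -38, -2], [-6, -38, 0], [-6, -38, 0], [-6, -38, 0], [-6, -38, 0], [-6, -38, 0]], "delta_rot": [[-0.3, -0.4, 0.4], [0, 0, 0.3], [0, 0, 0], [0, 0, 0], [0, 0, 0], [0, 0, 0], [0, 0, 0], [0, 0, 0]], "hand": [255, 255, 255, 255, 255, 255, 255, 255]}}

```text
clock: 43.28
eef_pos: [0.4909, -0.1606, 0.4138]
ee_rot: [-0.522, -3.096, 0.001]
force: [0.9, -0.3, -3.3]
gripper_width: 0.469
```

```bash
python3 - <<'E'
from h import *
full(0.461,-0.38,0.41,71)
E
```

```text
t 43.2833 tcp [ 0.4909 -0.1606  0.4138] x [-0.945  0.328  0.001] y [ 0.328  0.945 -0.001] z [-0.001 -0.    -1.   ] q [-0.62  0.04  0.89  1.81 -0.03  1.31  1.51] F [ 0.9 -0.3 -3.3] w 0.469
rot deg [-0.04 -0.07 -0.15]
tool mm [ -43.7 -217.     3.9] norm 221 rows 5.4
tool mm after rotation [ -43.1 -217.2    3.8]
```

Emit:
{"method": "carry_out", "body": {"dp": [[-7, -37, 0], [-7, -37, 0], [-7, -37, 0], [-7, -36, 0], [-6, -28, 4], [-4, -18, 8], [-2, -8, 10], [0, 0, 10]], "delta_rot": [[0, 0, 0], [0, 0, 0], [0, 0, 0], [0, 0, 0], [0, 0, 0], [0, 0, 0], [0, 0, 0], [0, 0, 0]], "hand": [255, 255, 255, 255, 255, 255, 255, 255]}}

```text
clock: 43.95
eef_pos: [0.4519, -0.3834, 0.3837]
ee_rot: [0.544, 3.093, -0.003]
force: [-0.6, 0.4, -3.7]
gripper_width: 0.467
```

```bash
python3 - <<'E'
from h import *
full(0.461,-0.38,0.295,71)
E
```

```text
t 43.95 tcp [ 0.4519 -0.3834  0.3837] x [-0.94   0.341 -0.002] y [ 0.341  0.94  -0.002] z [ 0.001 -0.002 -1.   ] q [-0.18  0.34  1.    1.68 -0.29  1.29  2.11] F [-0.6  0.4 -3.7] w 0.467
rot deg [-0.11  0.11 -0.94]
tool mm [-7.3  6.4 88.7] norm 89 rows 2.2
tool mm after rotation [-7.6  6.1 88.7]
```

Emit:
{"method": "carry_out", "body": {"dp": [[-3, 3, 2], [-3, 3, 6], [-1, 1, 12], [0, 1, 16], [0, 0, 16], [0, 0, 12], [0, 0, 8], [0, 0, 4]], "delta_rot": [[0, 0, -0.5], [0, 0, -0.4], [0, 0, 0], [0, 0, 0], [0, 0, 0], [0, 0, 0], [0, 0, 0], [0, 0, 0]], "hand": [255, 255, 255, 255, 255, 255, 255, 255]}}

```text
clock: 44.62
eef_pos: [0.4662, -0.3694, 0.3001]
ee_rot: [0.501, 3.101, 0.006]
force: [-0.1, 0.2, -3.5]
gripper_width: 0.464
```

```bash
python3 - <<'E'
from h import *
full(0.461,-0.38,0.284,71)
E
```

```text
t 44.6167 tcp [ 0.4662 -0.3694  0.3001] x [-0.949  0.315  0.   ] y [0.315 0.949 0.004] z [ 0.001  0.003 -1.   ] q [-0.14  0.42  0.94  1.77 -0.38  1.14  2.16] F [-0.1  0.2 -3.5] w 0.464
rot deg [ 0.2  -0.02  0.65]
tool mm [  1.6 -11.7  16.1] norm 20 rows 0.5
tool mm after rotation [  1.4 -11.7  16.1]
```

Emit:
{"method": "carry_out", "body": {"dp": [[0, -5, 0], [1, -4, 2], [0, -2, 3], [0, 0, 3], [0, 0, 2], [0, 0, 0], [0, 0, 0], [0, 0, 0]], "delta_rot": [[0.2, 0, 0.3], [0, 0, 0], [0, 0, 0], [0, 0, 0], [0, 0, 0], [0, 0, 0], [0, 0, 0], [0, 0, 0]], "hand": [255, 255, 255, 255, 255, 255, 255, 255]}}

```text
clock: 45.28
eef_pos: [0.4619, -0.3809, 0.2905]
ee_rot: [0.509, 3.098, -0.002]
force: [-0.8, 0.7, -3.2]
gripper_width: 0.467
```

```bash
python3 - <<'E'
from h import *
full(0.461,-0.38,0.284,71)
im=ctrl.capture("wrist"); cv2.imwrite("pics/w28.png",im)
im=ctrl.capture("scene"); cv2.imwrite("pics/s28.png",cv2.resize(im[230:400,220:420],None,fx=3.5,fy=3.5))
E
```

```text
t 45.2833 tcp [ 0.4619 -0.3809  0.2905] x [-0.947  0.32  -0.002] y [ 0.32   0.947 -0.001] z [ 0.002 -0.001 -1.   ] q [-0.12  0.44  0.93  1.77 -0.39  1.13  2.19] F [-0.8  0.7 -3.2] w 0.467
rot deg [-0.04  0.11  0.34]
tool mm [1.1 0.6 6.5] norm 7 rows 0.2
tool mm after rotation [1.1 0.5 6.5]
```

View pics/w28.png

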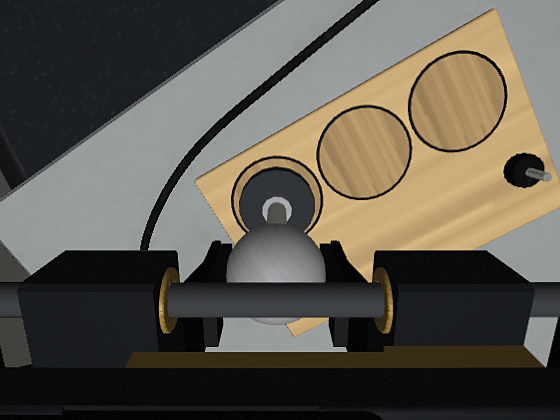

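View pics/s28.png

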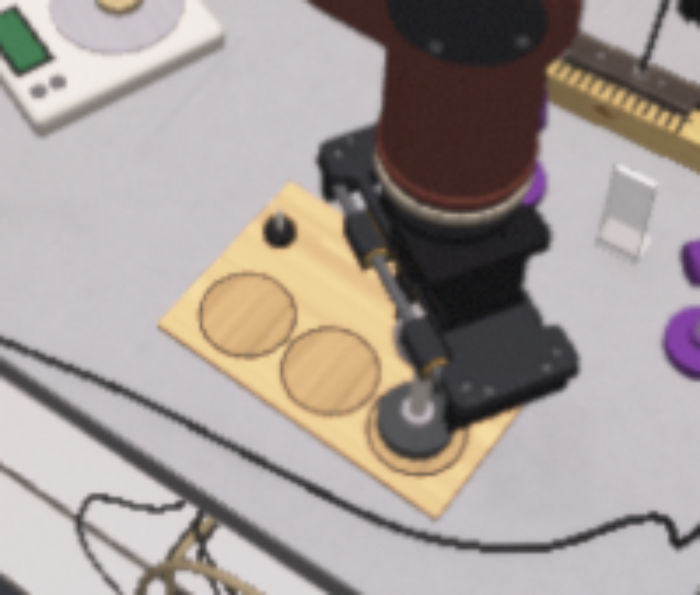

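Well over the ring. I'll lower to contact.

Emit:
{"method": "carry_out", "body": {"dp": [[1, 0, 3], [0, 0, 3], [0, 0, 2], [0, 0, 0], [0, 0, 0], [0, 0, 0], [0, 0, 0], [0, 0, 0]], "delta_rot": [[0, 0, 0], [0, 0, 0], [0, 0, 0], [0, 0, 0], [0, 0, 0], [0, 0, 0], [0, 0, 0], [0, 0, 0]], "hand": [255, 255, 255, 255, 255, 255, 255, 255]}}

```text
clock: 46.05
eef_pos: [0.4622, -0.3809, 0.2843]
ee_rot: [0.506, 3.094, -0.002]
force: [0.6, 0.2, 0.3]
gripper_width: 0.467
```

```bash
python3 - <<'E'
from h import *
full(0.461,-0.38,0.284,71)
E
```

```text
t 46.05 tcp [ 0.4622 -0.3809  0.2843] x [-0.948  0.319 -0.007] y [ 0.319  0.948 -0.   ] z [ 0.006 -0.003 -1.   ] q [-0.11  0.45  0.93  1.77 -0.4   1.11  2.19] F [0.6 0.2 0.3] w 0.467
rot deg [-0.02  0.38  0.41]
tool mm [1.4 0.5 0.3] norm 2 rows 0.0
tool mm after rotation [1.4 0.5 0.3]
```

Emit:
{"method": "carry_out", "body": {"dp": [[0, 0, 1], [0, 0, 0], [0, 0, 0], [0, 0, 0], [0, 0, -5], [0, 0, -15], [0, 0, -30], [0, 0, -38]], "delta_rot": [[0, 0, 0], [0, 0, 0], [0, 0, 0], [0, 0, 0], [0, 0, 0], [0, 0, 0], [0, 0, 0], [0, 0, 0]], "hand": [255, 75, 75, 75, 75, 75, 75, 75]}}

```text
clock: 46.72
eef_pos: [0.4608, -0.3792, 0.3687]
ee_rot: [-0.508, -3.097, -0.002]
force: [0.4, -0.1, -0.6]
gripper_width: 0.706
```

```bash
python3 - <<'E'
from h import *
full(0.459,0.22,0.41,91)
im=ctrl.capture("scene"); cv2.imwrite("pics/s29.png",cv2.resize(im[230:400,220:420],None,fx=3.5,fy=3.5))
E
```

```text
t 46.7167 tcp [ 0.4608 -0.3792  0.3687] x [-0.948  0.319  0.003] y [0.319 0.948 0.001] z [-0.003  0.002 -1.   ] q [-0.17  0.36  0.98  1.68 -0.31  1.27  2.13] F [ 0.4 -0.1 -0.6] w 0.706
rot deg [  0.06  -0.17 -19.61]
tool mm [193.1 567.3 -40.4] norm 601 rows 14.6
tool mm after rotation [ -8.6 599.1 -41.3]
```

View pics/s29.png

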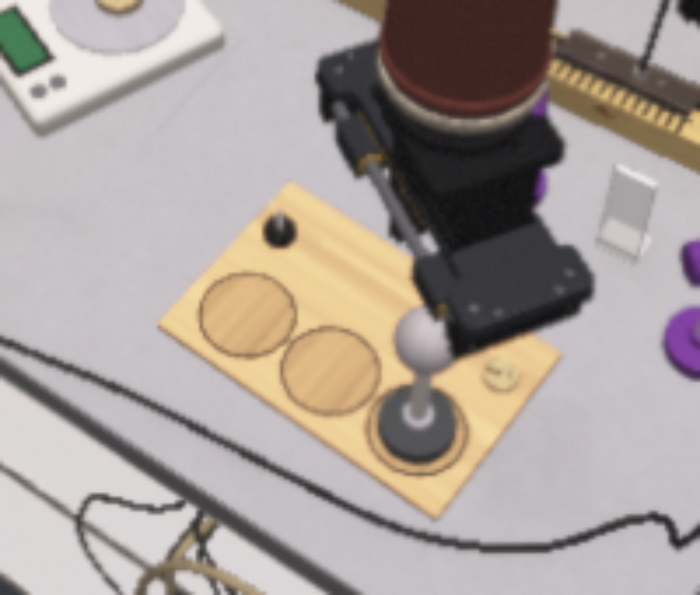

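Emit:
{"method": "carry_out", "body": {"dp": [[4, 18, -8], [7, 32, -8], [9, 38, -8], [9, 38, -6], [9, 38, -4], [9, 38, 0], [10, 38, 0], [11, 38, 0]], "delta_rot": [[0, 0, 0], [0, 0, 0], [0, 0, 0], [0, 0, 0], [0, 0, 0], [0, 0, 0], [0, 0, 0], [0, 0, 0]], "hand": [90, 108, 108, 108, 108, 108, 108, 108]}}

```text
clock: 47.43
eef_pos: [0.4851, -0.0978, 0.4165]
ee_rot: [0.538, 3.077, -0.013]
force: [1.6, 0.0, -0.3]
gripper_width: 0.575
```

```bash
python3 - <<'E'
from h import *
full(0.458,0.22,0.39,71)
E
```

```text
t 47.4333 tcp [ 0.4851 -0.0978  0.4165] x [-0.941  0.339 -0.019] y [ 0.339  0.941 -0.005] z [ 0.016 -0.011 -1.   ] q [-0.77 -0.05  0.87  1.86  0.05  1.3   1.31] F [ 1.6  0.  -0.3] w 0.575
rot deg [-0.3   1.11 -0.83]
tool mm [133.8 289.9  22.4] norm 320 rows 7.8
tool mm after rotation [129.1 291.7  26.5]
```

Emit:
{"method": "carry_out", "body": {"dp": [[16, 36, 0], [16, 36, 0], [16, 36, 0], [16, 36, 2], [16, 36, 3], [16, 36, 4], [14, 30, 5], [9, 20, 4]], "delta_rot": [[-0.3, 0.7, -0.4], [0, 0.4, -0.4], [0, 0, 0], [0, 0, 0], [0, 0, 0], [0, 0, 0], [0, 0, 0], [0, 0, 0]], "hand": [108, 108, 108, 108, 108, 108, 108, 108]}}

```text
clock: 48.1
eef_pos: [0.4559, 0.2083, 0.4026]
ee_rot: [0.514, 3.092, 0.016]
force: [-0.3, 0.9, 0.3]
gripper_width: 0.581
```

```bash
python3 - <<'E'
from h import *
full(0.458,0.22,0.36,71)
im=ctrl.capture("wrist"); cv2.imwrite("pics/w30.png",im)
E
```

```text
t 48.1 tcp [0.4559 0.2083 0.4026] x [-0.946  0.324 -0.005] y [0.324 0.946 0.011] z [ 0.009  0.009 -1.   ] q [-1.04  0.01  0.53  1.85 -0.01  1.27  0.74] F [-0.3  0.9  0.3] w 0.581
rot deg [0.66 0.3  0.11]
tool mm [ 2.  11.2 42.8] norm 44 rows 1.1
tool mm after rotation [ 1.8 11.7 42.6]
```

View pics/w30.png

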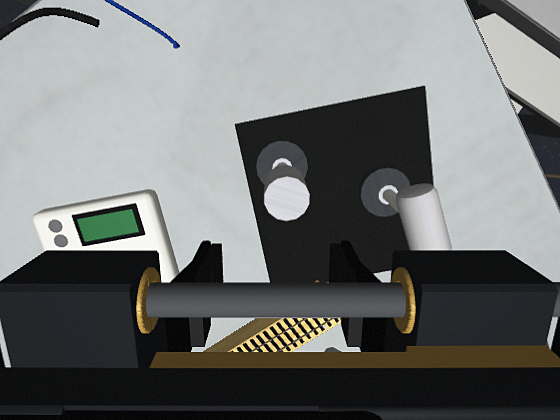

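Emit:
{"method": "carry_out", "body": {"dp": [[0, 4, 3], [0, 4, 8], [0, 2, 12], [0, 0, 14], [0, 0, 10], [0, 0, 5], [0, 0, 0], [0, 0, 0]], "delta_rot": [[0.6, 0.3, 0], [0, 0, 0], [0, 0, 0], [0, 0, 0], [0, 0, 0], [0, 0, 0], [0, 0, 0], [0, 0, 0]], "hand": [108, 108, 108, 108, 108, 108, 108, 108]}}

```text
clock: 48.82
eef_pos: [0.4593, 0.2196, 0.3442]
ee_rot: [-0.514, -3.098, 0.002]
force: [-0.4, -0.2, 0.5]
gripper_width: 0.575
```

```bash
python3 - <<'E'
from h import *
full(0.458,0.22,0.279,71)
E
python3 look.py w31.png drum_stand_head
```

```text
t 48.8167 tcp [0.4593 0.2196 0.3442] x [-0.946  0.323  0.001] y [ 0.323  0.946 -0.002] z [-0.001 -0.001 -1.   ] q [-1.04  0.09  0.53  1.9  -0.05  1.16  0.76] F [-0.4 -0.2  0.5] w 0.575
rot deg [-0.1  -0.05  0.15]
tool mm [ 1.3  0.1 65.2] norm 65 rows 1.6
tool mm after rotation [ 1.4 -0.  65.2]
t 48.8167 tcp [0.4593 0.2196 0.3442] x [-0.946  0.323  0.001] y [ 0.323  0.946 -0.002] z [-0.001 -0.001 -1.   ] q [-1.04  0.09  0.53  1.9  -0.05  1.16  0.76] F [-0.4 -0.2  0.5] w 0.575
drum_stand_head 0.84 [0.451  0.219  0.1144] [270. 215.]
```

View pics/w31.png

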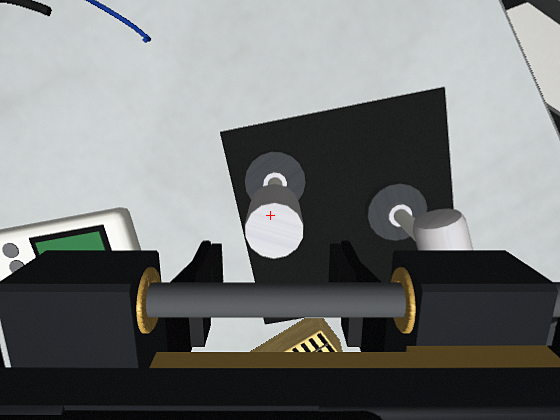

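```bash
python3 - <<'E'
from h import *
print(atz("wrist",274,231,.138), atz("wrist",275,182,.02))
E
```

```text
[0.45324676 0.22124699 0.138     ] [0.45303286 0.22163066 0.02      ]
```

Emit:
{"method": "carry_out", "body": {"dp": [[2, 0, 3], [3, 0, 8], [0, 0, 14], [0, 0, 15], [0, 0, 12], [0, 0, 7], [0, 0, 3], [0, 0, 0]], "delta_rot": [[0, 0, 0], [0, 0, 0], [0, 0, 0], [0, 0, 0], [0, 0, 0], [0, 0, 0], [0, 0, 0], [0, 0, 0]], "hand": [108, 108, 108, 108, 108, 108, 108, 108]}}

```text
clock: 49.58
eef_pos: [0.4539, 0.2226, 0.2811]
ee_rot: [0.512, 3.097, 0.007]
force: [0.3, -0.5, -0.3]
gripper_width: 0.582
```

```bash
python3 - <<'E'
from h import *
full(0.454,0.221,0.279,71)
im=ctrl.capture("wrist"); cv2.imwrite("pics/w32.png",im)
E
```

```text
t 49.5833 tcp [0.4539 0.2226 0.2811] x [-0.947  0.322 -0.002] y [0.322 0.947 0.005] z [ 0.004  0.004 -1.   ] q [-1.03  0.15  0.53  1.98 -0.09  1.02  0.79] F [ 0.3 -0.5 -0.3] w 0.582
rot deg [0.29 0.11 0.22]
tool mm [-0.6 -1.5  2.1] norm 3 rows 0.1
tool mm after rotation [-0.6 -1.5  2.1]
```

View pics/w32.png

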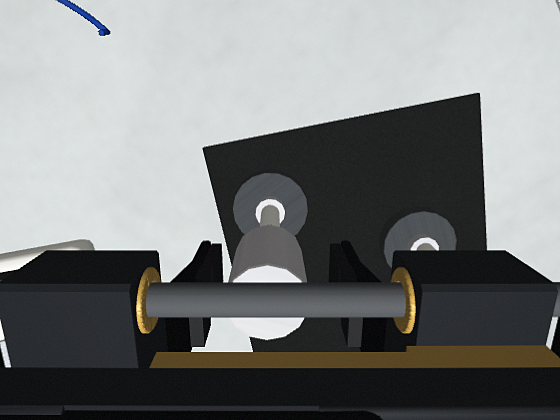

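Emit:
{"method": "carry_out", "body": {"dp": [[0, -2, 1], [0, 0, 0], [0, 0, 0], [0, 0, 0], [0, 0, 0], [0, 0, -6], [0, 0, -18], [0, 0, -30]], "delta_rot": [[0.3, 0.1, 0], [0, 0, 0], [0, 0, 0], [0, 0, 0], [0, 0, 0], [0, 0, 0], [0, 0, 0], [0, 0, 0]], "hand": [108, 150, 200, 255, 255, 255, 255, 255]}}

```text
clock: 50.3
eef_pos: [0.4518, 0.2198, 0.333]
ee_rot: [-0.512, -3.095, 0.01]
force: [0.1, 0.3, -3.7]
gripper_width: 0.36
```

```bash
python3 - <<'E'
from h import *
full(0.448,-0.3105,0.41,71)
E
```

```text
t 50.3 tcp [0.4518 0.2198 0.333 ] x [-0.947  0.322  0.003] y [ 0.322  0.947 -0.007] z [-0.006 -0.006 -1.   ] q [-1.04  0.08  0.53  1.93 -0.04  1.15  0.75] F [ 0.1  0.3 -3.7] w 0.36
rot deg [-0.4 -0.2  0.2]
tool mm [-167.1 -503.8  -74. ] norm 536 rows 13.1
tool mm after rotation [-169.1 -502.7  -77. ]
```

Emit:
{"method": "carry_out", "body": {"dp": [[-3, -5, -25], [-10, -17, -25], [-18, -30, -15], [-20, -34, -10], [-20, -34, -3], [-20, -34, 0], [-18, -35, 0], [-17, -36, 0]], "delta_rot": [[-0.4, -0.2, 0], [0, 0, 0], [0, 0, 0], [0, 0, 0], [0, 0, 0], [0, 0, 0], [0, 0, 0], [0, 0, 0]], "hand": [255, 255, 255, 255, 255, 255, 255, 255]}}

```text
clock: 50.97
eef_pos: [0.4997, -0.0345, 0.4226]
ee_rot: [0.485, 3.097, 0.013]
force: [0.8, -0.1, -3.1]
gripper_width: 0.358
```

```bash
python3 - <<'E'
from h import *
full(0.448,-0.3105,0.41,71)
E
```

```text
t 50.9667 tcp [ 0.4997 -0.0345  0.4226] x [-0.952  0.306 -0.005] y [0.306 0.952 0.009] z [ 0.008  0.007 -1.   ] q [-0.81 -0.02  0.79  1.83  0.01  1.32  1.25] F [ 0.8 -0.1 -3.1] w 0.358
rot deg [0.55 0.29 1.2 ]
tool mm [ -35.1 -278.7   10.2] norm 281 rows 6.9
tool mm after rotation [ -41.  -277.8   12.6]
```

Emit:
{"method": "carry_out", "body": {"dp": [[-5, -37, 0], [-6, -38, 0], [-6, -38, 0], [-6, -38, 0], [-6, -36, 0], [-5, -30, 0], [-3, -20, 0], [-2, -12, 0]], "delta_rot": [[0.5, 0.3, 0.6], [0, 0, 0.6], [0, 0, 0], [0, 0, 0], [0, 0, 0], [0, 0, 0], [0, 0, 0], [0, 0, 0]], "hand": [255, 255, 255, 255, 255, 255, 255, 255]}}

```text
clock: 51.63
eef_pos: [0.448, -0.3025, 0.4256]
ee_rot: [0.534, 3.092, 0.004]
force: [0.6, 0.4, -3.1]
gripper_width: 0.361
```

```bash
python3 - <<'E'
from h import *
full(0.448,-0.3105,0.36,71)
E
```

```text
t 51.6333 tcp [ 0.448  -0.3025  0.4256] x [-0.942  0.335 -0.004] y [0.335 0.942 0.003] z [ 0.004  0.002 -1.   ] q [-0.47  0.14  1.09  1.74 -0.13  1.33  1.88] F [ 0.6  0.4 -3.1] w 0.361
rot deg [ 0.18  0.21 -0.58]
tool mm [-2.4 -7.8 65.6] norm 66 rows 1.6
tool mm after rotation [-2.6 -7.6 65.6]
```

Emit:
{"method": "carry_out", "body": {"dp": [[0, -4, 3], [-1, -2, 8], [0, 0, 12], [0, 0, 14], [0, 0, 12], [0, 0, 8], [0, 0, 4], [0, 0, 0]], "delta_rot": [[0.2, 0.2, -0.3], [0, 0, 0], [0, 0, 0], [0, 0, 0], [0, 0, 0], [0, 0, 0], [0, 0, 0], [0, 0, 0]], "hand": [255, 255, 255, 255, 255, 255, 255, 255]}}

```text
clock: 52.3
eef_pos: [0.4466, -0.3061, 0.357]
ee_rot: [-0.523, -3.094, -0.004]
force: [-0.5, -0.6, -2.7]
gripper_width: 0.361
```

```bash
python3 - <<'E'
from h import *
full(0.448,-0.3105,0.295,71)
im=ctrl.capture("wrist"); cv2.imwrite("pics/w33.png",im)
E
```

```text
t 52.3 tcp [ 0.4466 -0.3061  0.357 ] x [-0.944  0.329  0.004] y [0.329 0.944 0.002] z [-0.004  0.003 -1.   ] q [-0.4   0.23  1.06  1.83 -0.21  1.21  1.96] F [-0.5 -0.6 -2.7] w 0.361
rot deg [ 0.09 -0.25 -0.2 ]
tool mm [-3.1 -3.7 62. ] norm 62 rows 1.5
tool mm after rotation [-2.8 -3.7 62. ]
```

View pics/w33.png

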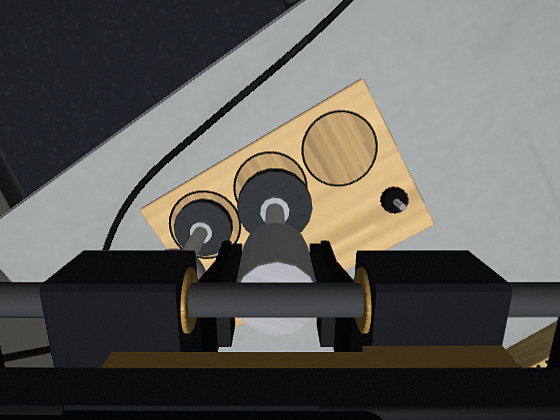

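Emit:
{"method": "carry_out", "body": {"dp": [[-1, -2, 3], [-1, -2, 8], [0, 0, 12], [0, 0, 12], [0, 0, 10], [0, 0, 5], [0, 0, 2], [0, 0, 0]], "delta_rot": [[0, -0.2, 0], [0, 0, 0], [0, 0, 0], [0, 0, 0], [0, 0, 0], [0, 0, 0], [0, 0, 0], [0, 0, 0]], "hand": [255, 255, 255, 255, 255, 255, 255, 255]}}

```text
clock: 53.02
eef_pos: [0.4479, -0.311, 0.3004]
ee_rot: [0.523, 3.097, 0.002]
force: [0.8, 0.4, -2.7]
gripper_width: 0.358
```

```bash
python3 - <<'E'
from h import *
full(0.448,-0.3105,0.284,71)
info=ctrl.camera_info("wrist")
im=ctrl.capture("wrist"); cv2.imwrite("pics/w34.png",im)
im=ctrl.capture("scene"); cv2.imwrite("pics/s34.png",cv2.resize(im[230:400,220:420],None,fx=3.5,fy=3.5))
E
```

```text
t 53.0167 tcp [ 0.4479 -0.311   0.3004] x [-0.945  0.328 -0.001] y [0.328 0.945 0.001] z [ 0.001  0.001 -1.   ] q [-0.33  0.31  1.02  1.89 -0.3   1.1   2.04] F [ 0.8  0.4 -2.7] w 0.358
rot deg [ 0.08  0.06 -0.17]
tool mm [ 0.1  0.5 16.4] norm 16 rows 0.4
tool mm after rotation [ 0.1  0.5 16.4]
```

View pics/w34.png

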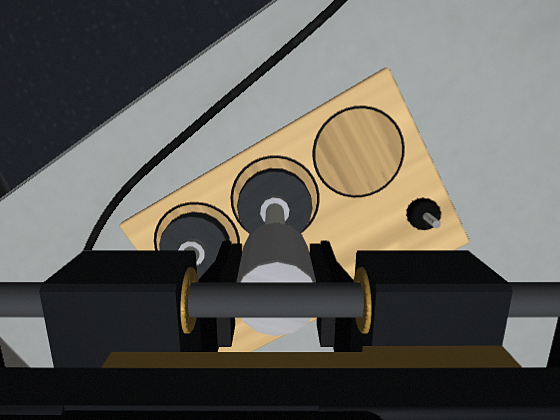

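View pics/s34.png

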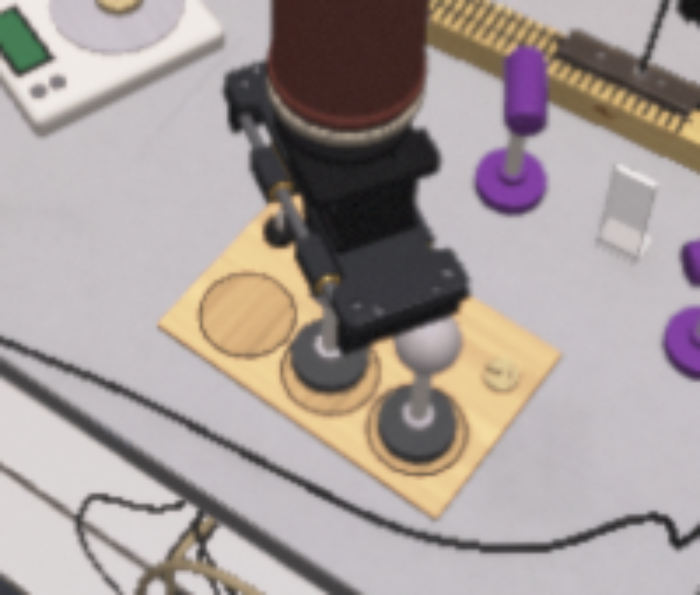

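Emit:
{"method": "carry_out", "body": {"dp": [[0, 0, 3], [0, 0, 4], [0, 0, 4], [0, 0, 2], [0, 0, 0], [0, 0, 0], [0, 0, 0], [0, 0, 0]], "delta_rot": [[0, 0, 0], [0, 0, 0], [0, 0, 0], [0, 0, 0], [0, 0, 0], [0, 0, 0], [0, 0, 0], [0, 0, 0]], "hand": [255, 255, 255, 255, 255, 255, 255, 255]}}

```text
clock: 53.78
eef_pos: [0.4488, -0.3114, 0.2884]
ee_rot: [0.521, 3.093, 0.001]
force: [0.4, 0.7, -3.1]
gripper_width: 0.363
```

```bash
python3 - <<'E'
from h import *
full(0.448,-0.3105,0.284,71)
E
```

```text
t 53.7833 tcp [ 0.4488 -0.3114  0.2884] x [-0.945  0.328 -0.005] y [0.328 0.945 0.002] z [ 0.005  0.    -1.   ] q [-0.32  0.33  1.01  1.9  -0.32  1.08  2.05] F [ 0.4  0.7 -3.1] w 0.363
rot deg [ 0.1   0.29 -0.13]
tool mm [1.1 0.6 4.4] norm 5 rows 0.1
tool mm after rotation [1.1 0.6 4.4]
```

Emit:
{"method": "carry_out", "body": {"dp": [[1, 0, 4], [0, 0, 4], [0, 0, 0], [0, 0, 0], [0, 0, 0], [0, 0, 0], [0, 0, 0], [0, 0, 0]], "delta_rot": [[0.1, 0.3, 0], [0, 0, 0], [0, 0, 0], [0, 0, 0], [0, 0, 0], [0, 0, 0], [0, 0, 0], [0, 0, 0]], "hand": [255, 255, 255, 255, 255, 255, 255, 255]}}

```text
clock: 54.45
eef_pos: [0.4512, -0.3141, 0.2874]
ee_rot: [0.52, 3.086, -0.003]
force: [0.2, 0.7, -3.8]
gripper_width: 0.363
```

```bash
python3 - <<'E'
from h import *
full(0.448,-0.3105,0.284,71)
E
```

```text
t 54.45 tcp [ 0.4512 -0.3141  0.2874] x [-0.945  0.327 -0.013] y [ 0.327  0.945 -0.   ] z [ 0.012 -0.004 -1.   ] q [-0.31  0.34  1.    1.89 -0.33  1.07  2.06] F [ 0.2  0.7 -3.8] w 0.363
rot deg [-0.    0.72 -0.11]
tool mm [4.3 2.3 3.3] norm 6 rows 0.1
tool mm after rotation [4.2 2.3 3.4]
```

Emit:
{"method": "carry_out", "body": {"dp": [[2, 1, 2], [2, 1, 4], [0, 0, 3], [0, 0, 0], [0, 0, 0], [0, 0, 0], [0, 0, 0], [0, 0, 0]], "delta_rot": [[0, 0.7, 0], [0, 0.2, 0], [0, 0, 0], [0, 0, 0], [0, 0, 0], [0, 0, 0], [0, 0, 0], [0, 0, 0]], "hand": [255, 255, 255, 255, 255, 255, 255, 255]}}

```text
clock: 55.12
eef_pos: [0.4504, -0.3134, 0.285]
ee_rot: [0.521, 3.094, -0.001]
force: [-0.0, 0.3, -2.0]
gripper_width: 0.357
```

```bash
python3 - <<'E'
from h import *
full(0.448,-0.3105,0.284,71)
E
```

```text
t 55.1167 tcp [ 0.4504 -0.3134  0.285 ] x [-0.945  0.328 -0.004] y [0.328 0.945 0.   ] z [ 0.004 -0.001 -1.   ] q [-0.31  0.34  1.    1.9  -0.33  1.08  2.06] F [-0.   0.3 -2. ] w 0.357
rot deg [ 0.02  0.22 -0.12]
tool mm [3.2 1.9 1. ] norm 4 rows 0.1
tool mm after rotation [3.2 1.9 1. ]
```

Emit:
{"method": "carry_out", "body": {"dp": [[2, 2, 1], [1, 0, 3], [0, 0, 2], [0, 0, 0], [0, 0, 0], [0, 0, 0], [0, 0, 0], [0, 0, 0]], "delta_rot": [[0, 0.2, 0], [0, 0, 0], [0, 0, 0], [0, 0, 0], [0, 0, 0], [0, 0, 0], [0, 0, 0], [0, 0, 0]], "hand": [255, 255, 255, 255, 255, 255, 255, 255]}}

```text
clock: 55.78
eef_pos: [0.4502, -0.3127, 0.2844]
ee_rot: [0.521, 3.09, -0.003]
force: [-1.2, 0.4, 3.4]
gripper_width: 0.36
```

```bash
python3 - <<'E'
from h import *
full(0.448,-0.3105,0.284,71)
im=ctrl.capture("wrist"); cv2.imwrite("pics/w35.png",im)
E
```

```text
t 55.7833 tcp [ 0.4502 -0.3127  0.2844] x [-0.945  0.328 -0.008] y [ 0.328  0.945 -0.001] z [ 0.008 -0.003 -1.   ] q [-0.31  0.34  1.    1.9  -0.33  1.07  2.06] F [-1.2  0.4  3.4] w 0.36
rot deg [-0.04  0.48 -0.15]
tool mm [2.8 1.4 0.3] norm 3 rows 0.1
tool mm after rotation [2.8 1.4 0.4]
```

View pics/w35.png

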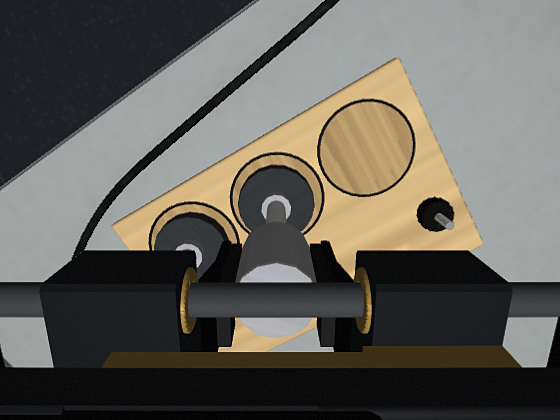

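Emit:
{"method": "carry_out", "body": {"dp": [[0, 0, 0], [0, 0, 0], [0, 0, 0], [0, 0, 0], [0, 0, -5], [0, 0, -15], [0, 0, -30], [0, 0, -38]], "delta_rot": [[0, 0, 0], [0, 0, 0], [0, 0, 0], [0, 0, 0], [0, 0, 0], [0, 0, 0], [0, 0, 0], [0, 0, 0]], "hand": [112, 112, 112, 112, 112, 112, 112, 112]}}

```text
clock: 56.5
eef_pos: [0.4481, -0.3107, 0.3692]
ee_rot: [-0.523, -3.094, 0.003]
force: [0.3, -0.1, -0.5]
gripper_width: 0.56
```

```bash
python3 - <<'E'
from h import *
full(0.511,0.314,0.41,71)
im=ctrl.capture("scene"); cv2.imwrite("pics/s36.png",cv2.resize(im[230:400,220:420],None,fx=3.5,fy=3.5))
E
```

```text
t 56.5 tcp [ 0.4481 -0.3107  0.3692] x [-0.944  0.329  0.003] y [ 0.329  0.944 -0.002] z [-0.004 -0.001 -1.   ] q [-0.4   0.23  1.07  1.81 -0.21  1.23  1.96] F [ 0.3 -0.1 -0.5] w 0.56
rot deg [-0.13 -0.2  -0.2 ]
tool mm [146.2 610.6 -41.7] norm 629 rows 15.3
tool mm after rotation [143.9 611.2 -40.8]
```

View pics/s36.png

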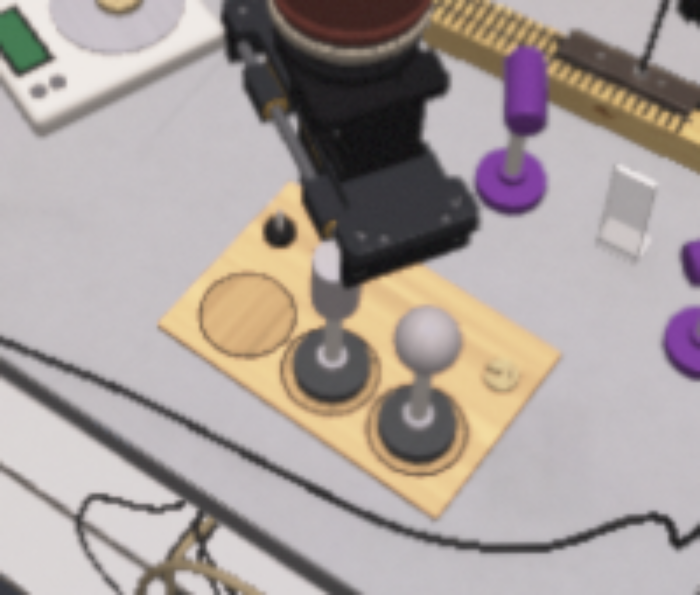

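Emit:
{"method": "carry_out", "body": {"dp": [[4, 18, -10], [8, 34, -10], [8, 39, -8], [9, 39, -5], [9, 39, -3], [9, 39, 0], [9, 39, 0], [9, 39, 0]], "delta_rot": [[0, 0, 0], [0, 0, 0], [0, 0, 0], [0, 0, 0], [0, 0, 0], [0, 0, 0], [0, 0, 0], [0, 0, 0]], "hand": [108, 108, 108, 108, 108, 108, 108, 108]}}

```text
clock: 57.22
eef_pos: [0.4824, -0.0238, 0.4215]
ee_rot: [0.558, 3.071, -0.005]
force: [0.9, -0.6, 0.3]
gripper_width: 0.574
```

```bash
python3 - <<'E'
from h import *
full(0.511,0.314,0.41,71)
E
```

```text
t 57.2167 tcp [ 0.4824 -0.0238  0.4215] x [-0.936  0.352 -0.02 ] y [0.352 0.936 0.001] z [ 0.019 -0.006 -1.   ] q [-0.87 -0.08  0.79  1.87  0.07  1.31  1.12] F [ 0.9 -0.6  0.3] w 0.574
rot deg [ 0.03  1.17 -1.58]
tool mm [ 92.2 326.2   9.8] norm 339 rows 8.3
tool mm after rotation [ 83.  328.7  11.5]
```

Emit:
{"method": "carry_out", "body": {"dp": [[11, 38, 0], [9, 39, 0], [7, 39, 0], [5, 40, 0], [3, 40, 0], [1, 40, 2], [-1, 36, 4], [-2, 28, 4]], "delta_rot": [[0, 0.7, -3], [0, 0.5, -3], [0, 0, -3], [0, 0, -3], [0, 0, -3], [0, 0, -3], [0, 0, -3], [0, 0, 0]], "hand": [108, 108, 108, 108, 108, 108, 108, 108]}}

```text
clock: 57.88
eef_pos: [0.5021, 0.2948, 0.4173]
ee_rot: [-0.04, 3.136, 0.013]
force: [-0.1, 0.0, 0.1]
gripper_width: 0.574
```

```bash
python3 - <<'E'
from h import *
full(0.511,0.314,0.36,91)
im=ctrl.capture("wrist"); cv2.imwrite("pics/w37.png",im)
E
```

```text
t 57.8833 tcp [0.5021 0.2948 0.4173] x [-1.    -0.026 -0.006] y [-0.026  1.     0.008] z [ 0.006  0.009 -1.   ] q [-1.1   0.2   0.58  1.65 -0.12  1.32  1.09] F [-0.1  0.   0.1] w 0.574
rot deg [0.49 0.33 0.48]
tool mm [-9.  18.4 57.5] norm 61 rows 1.5
tool mm after rotation [-9.2 19.  57.3]
```

View pics/w37.png

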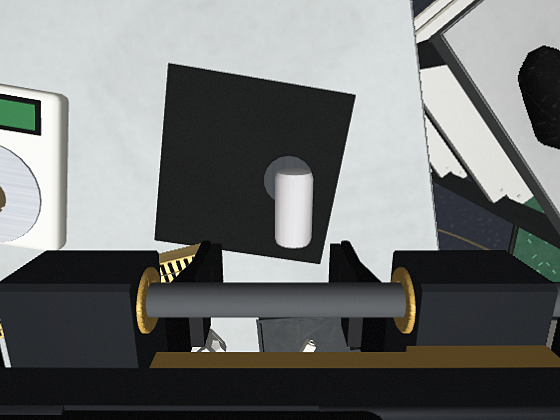

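The bar is parallel to the fingers' plane at (294,208). I'll centre over it and descend.

Emit:
{"method": "carry_out", "body": {"dp": [[-4, 7, 3], [-3, 6, 8], [-1, 2, 12], [0, 0, 14], [0, 0, 12], [0, 0, 7], [0, 0, 2], [0, 0, 0]], "delta_rot": [[0.4, 0.3, 0.3], [0, 0, 0], [0, 0, 0], [0, 0, 0], [0, 0, 0], [0, 0, 0], [0, 0, 0], [0, 0, 0]], "hand": [108, 108, 108, 108, 108, 108, 108, 108]}}

```text
clock: 58.6
eef_pos: [0.5085, 0.3165, 0.3526]
ee_rot: [0.038, -3.141, 0.0]
force: [0.6, -0.2, -0.4]
gripper_width: 0.573
```

```bash
python3 - <<'E'
from h import *
full(0.511,0.314,0.28,91)
E
python3 look.py w38.png bar_stand_head
```

```text
t 58.6 tcp [0.5085 0.3165 0.3526] x [-1.    -0.024  0.   ] y [-0.024  1.    -0.   ] z [-0. -0. -1.] q [-1.09  0.29  0.56  1.69 -0.16  1.21  1.1 ] F [ 0.6 -0.2 -0.4] w 0.573
rot deg [-0.01 -0.01  0.4 ]
tool mm [-2.5 -2.5 72.6] norm 73 rows 1.8
tool mm after rotation [-2.5 -2.5 72.6]
t 58.6 tcp [0.5085 0.3165 0.3526] x [-1.    -0.024  0.   ] y [-0.024  1.    -0.   ] z [-0. -0. -1.] q [-1.09  0.29  0.56  1.69 -0.16  1.21  1.1 ] F [ 0.6 -0.2 -0.4] w 0.573
bar_stand_head 0.6 [0.5115 0.3105 0.1163] [266. 228.]
```

View pics/w38.png

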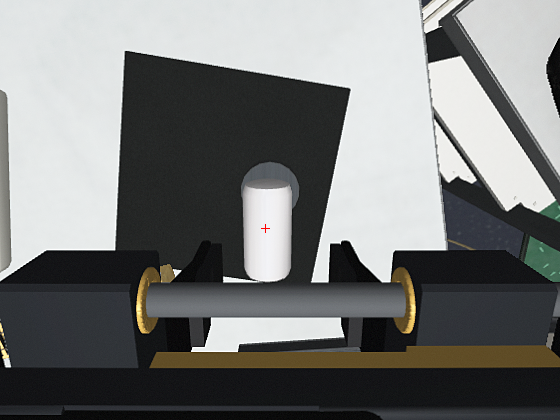

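Emit:
{"method": "carry_out", "body": {"dp": [[-1, -2, 3], [-1, -2, 8], [0, 0, 14], [0, 0, 15], [0, 0, 14], [0, 0, 8], [0, 0, 4], [0, 0, 0]], "delta_rot": [[0, 0, 0.3], [0, 0, 0], [0, 0, 0], [0, 0, 0], [0, 0, 0], [0, 0, 0], [0, 0, 0], [0, 0, 0]], "hand": [108, 108, 108, 108, 108, 108, 108, 108]}}

```text
clock: 59.37
eef_pos: [0.513, 0.3114, 0.2868]
ee_rot: [-0.027, 3.135, 0.009]
force: [-0.9, 0.5, 0.1]
gripper_width: 0.573
```

```bash
python3 - <<'E'
from h import *
full(0.511,0.313,0.279,91)
im=ctrl.capture("wrist"); cv2.imwrite("pics/w39.png",im)
E
```

```text
t 59.3667 tcp [0.513  0.3114 0.2868] x [-1.    -0.017 -0.007] y [-0.017  1.     0.006] z [ 0.006  0.006 -1.   ] q [-1.07  0.35  0.55  1.76 -0.2   1.08  1.14] F [-0.9  0.5  0.1] w 0.573
rot deg [ 0.32  0.38 -0.02]
tool mm [2.  1.6 7.8] norm 8 rows 0.2
tool mm after rotation [2.  1.6 7.8]
```

View pics/w39.png

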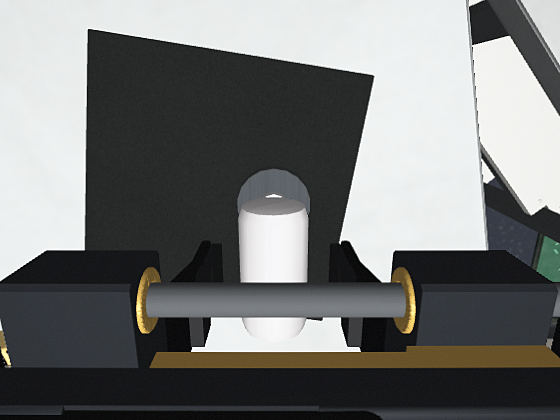

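Emit:
{"method": "carry_out", "body": {"dp": [[1, 0, 3], [0, 0, 3], [0, 0, 2], [0, 0, 0], [0, 0, 0], [0, 0, 0], [0, 0, 0], [0, 0, 0]], "delta_rot": [[0.3, 0.3, 0], [0, 0, 0], [0, 0, 0], [0, 0, 0], [0, 0, 0], [0, 0, 0], [0, 0, 0], [0, 0, 0]], "hand": [108, 108, 108, 140, 200, 255, 255, 255]}}

```text
clock: 60.08
eef_pos: [0.513, 0.3119, 0.2814]
ee_rot: [-0.027, 3.137, 0.004]
force: [0.3, 0.2, -2.1]
gripper_width: 0.333
```

```bash
python3 - <<'E'
from h import *
full(0.511,0.313,0.279,91)
E
```

```text
t 60.0833 tcp [0.513  0.3119 0.2814] x [-1.    -0.017 -0.004] y [-0.017  1.     0.003] z [ 0.004  0.003 -1.   ] q [-1.06  0.36  0.54  1.76 -0.21  1.08  1.14] F [ 0.3  0.2 -2.1] w 0.333
rot deg [ 0.16  0.25 -0.01]
tool mm [2.  1.1 2.4] norm 3 rows 0.1
tool mm after rotation [1.9 1.1 2.4]
```

Emit:
{"method": "carry_out", "body": {"dp": [[0, 0, -4], [0, 0, -12], [0, 0, -25], [0, 0, -35], [0, -6, -30], [0, -18, -20], [2, -30, -5], [3, -36, 0]], "delta_rot": [[0, 0, 0], [0, 0, 0], [0, 0, 0], [0, 0, 0], [0, 0, 0], [0, 0, 0], [0, 0, 0], [0, 0, 0]], "hand": [255, 255, 255, 255, 255, 255, 255, 255]}}

```text
clock: 60.75
eef_pos: [0.5062, 0.2266, 0.4203]
ee_rot: [-0.044, 3.141, -0.0]
force: [0.7, -0.8, -2.7]
gripper_width: 0.332
```

```bash
python3 - <<'E'
from h import *
full(0.435,-0.241,0.41,91)
im=ctrl.capture("scene"); cv2.imwrite("pics/s40.png",cv2.resize(im[60:260,100:340],None,fx=2.5,fy=2.5))
E
```

```text
t 60.75 tcp [0.5062 0.2266 0.4203] x [-1.    -0.028 -0.   ] y [-0.028  1.    -0.   ] z [ 0. -0. -1.] q [-1.05  0.14  0.61  1.7  -0.08  1.33  1.17] F [ 0.7 -0.8 -2.7] w 0.332
rot deg [-0.01  0.02  0.61]
tool mm [  84.3 -465.4   10.4] norm 473 rows 11.5
tool mm after rotation [  79.3 -466.3   10.3]
```

View pics/s40.png

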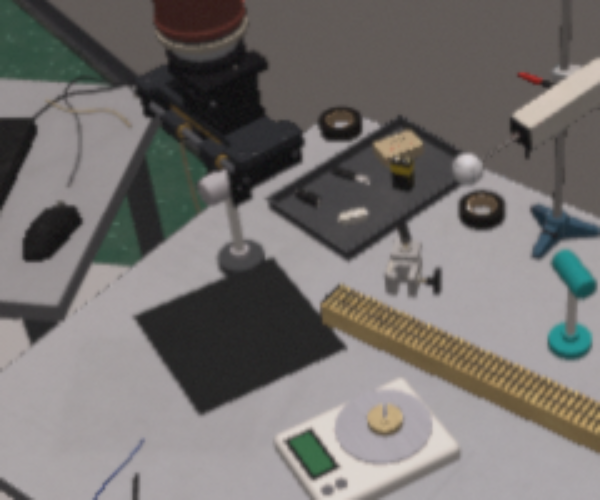

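Emit:
{"method": "carry_out", "body": {"dp": [[2, -38, 0], [3, -39, 0], [4, -39, 0], [5, -39, 0], [7, -39, 0], [8, -39, 0], [9, -38, 0], [9, -38, 0]], "delta_rot": [[0, 0, 0.3], [0, 0, 0.3], [0, 0, 0], [0, 0, 0], [0, 0, 0], [0, 0, 0], [0, 0, 0], [0, 0, 0]], "hand": [255, 255, 255, 255, 255, 255, 255, 255]}}

```text
clock: 61.47
eef_pos: [0.4601, -0.097, 0.4253]
ee_rot: [-0.018, 3.137, 0.007]
force: [1.9, -1.1, -3.2]
gripper_width: 0.334
```

```bash
python3 - <<'E'
from h import *
full(0.435,-0.241,0.41,91)
E
```

```text
t 61.4667 tcp [ 0.4601 -0.097   0.4253] x [-1.    -0.012 -0.004] y [-0.012  1.     0.005] z [ 0.004  0.005 -1.   ] q [-0.8  -0.14  0.86  1.89  0.1   1.34  1.61] F [ 1.9 -1.1 -3.2] w 0.334
rot deg [ 0.26  0.24 -0.34]
tool mm [  26.8 -143.7   14.6] norm 147 rows 3.6
tool mm after rotation [  27.6 -143.5   15.3]
```

Emit:
{"method": "carry_out", "body": {"dp": [[6, -32, 0], [6, -32, 0], [6, -28, 0], [4, -20, 0], [3, -12, 0], [2, -8, 0], [0, -4, 0], [0, 0, 0]], "delta_rot": [[0.3, 0.2, -0.3], [0, 0, 0], [0, 0, 0], [0, 0, 0], [0, 0, 0], [0, 0, 0], [0, 0, 0], [0, 0, 0]], "hand": [255, 255, 255, 255, 255, 255, 255, 255]}}

```text
clock: 62.13
eef_pos: [0.4241, -0.255, 0.4294]
ee_rot: [0.01, 3.136, 0.011]
force: [1.0, -0.3, -3.3]
gripper_width: 0.335
```

```bash
python3 - <<'E'
from h import *
full(0.435,-0.241,0.35,91)
im=ctrl.capture("wrist"); cv2.imwrite("pics/w41.png",im)
E
```

```text
t 62.1333 tcp [ 0.4241 -0.255   0.4294] x [-1.     0.006 -0.006] y [0.006 1.    0.007] z [ 0.006  0.007 -1.   ] q [-0.69 -0.09  1.11  1.84  0.07  1.35  1.97] F [ 1.  -0.3 -3.3] w 0.335
rot deg [ 0.41  0.33 -1.35]
tool mm [-10.4  13.5  79.5] norm 81 rows 2.0
tool mm after rotation [-11.2  13.8  79.4]
```

View pics/w41.png

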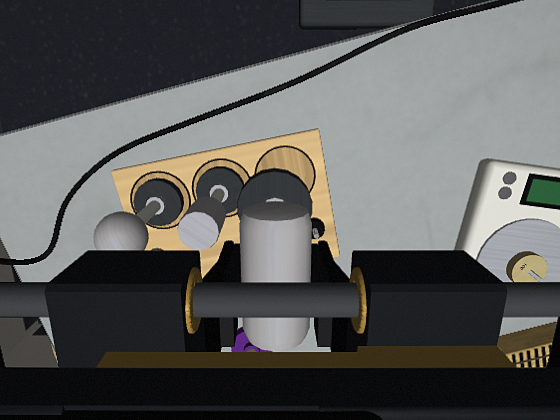

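Emit:
{"method": "carry_out", "body": {"dp": [[-4, 5, 0], [-4, 5, 0], [-2, 2, 0], [0, 1, 4], [0, 0, 10], [0, 0, 12], [0, 0, 8], [0, 0, 3]], "delta_rot": [[0.4, 0.3, -0.6], [0, 0, -0.6], [0, 0, 0], [0, 0, 0], [0, 0, 0], [0, 0, 0], [0, 0, 0], [0, 0, 0]], "hand": [255, 255, 255, 255, 255, 255, 255, 255]}}

```text
clock: 62.85
eef_pos: [0.4374, -0.2347, 0.3893]
ee_rot: [-0.041, 3.141, 0.001]
force: [-1.1, -0.3, -2.9]
gripper_width: 0.338
```

```bash
python3 - <<'E'
from h import *
full(0.435,-0.241,0.31,91)
E
```

```text
t 62.85 tcp [ 0.4374 -0.2347  0.3893] x [-1.    -0.026 -0.   ] y [-0.026  1.     0.001] z [ 0.     0.001 -1.   ] q [-0.71 -0.02  1.12  1.89  0.01  1.26  2.01] F [-1.1 -0.3 -2.9] w 0.338
rot deg [0.05 0.01 0.5 ]
tool mm [ 2.6 -6.3 79.3] norm 80 rows 1.9
tool mm after rotation [ 2.5 -6.2 79.3]
```

Emit:
{"method": "carry_out", "body": {"dp": [[1, -3, 4], [1, -2, 10], [0, -1, 14], [0, 0, 15], [0, 0, 14], [0, 0, 10], [0, 0, 5], [0, 0, 2]], "delta_rot": [[0, 0, 0.3], [0, 0, 0], [0, 0, 0], [0, 0, 0], [0, 0, 0], [0, 0, 0], [0, 0, 0], [0, 0, 0]], "hand": [255, 255, 255, 255, 255, 255, 255, 255]}}

```text
clock: 63.52
eef_pos: [0.4343, -0.243, 0.3086]
ee_rot: [-0.029, 3.141, -0.001]
force: [-0.1, 0.0, -3.4]
gripper_width: 0.334
```

```bash
python3 - <<'E'
from h import *
full(0.435,-0.241,0.286,91)
im=ctrl.capture("wrist"); cv2.imwrite("pics/w42.png",im)
im=ctrl.capture("scene"); cv2.imwrite("pics/s42.png",cv2.resize(im[230:400,220:420],None,fx=3.5,fy=3.5))
E
```

```text
t 63.5167 tcp [ 0.4343 -0.243   0.3086] x [-1.    -0.018 -0.   ] y [-0.018  1.    -0.001] z [ 0.    -0.001 -1.   ] q [-0.62  0.16  1.14  1.99 -0.17  1.09  2.19] F [-0.1  0.  -3.4] w 0.334
rot deg [-0.05  0.01  0.04]
tool mm [-0.7  2.  22.6] norm 23 rows 0.6
tool mm after rotation [-0.7  2.  22.6]
```

View pics/w42.png

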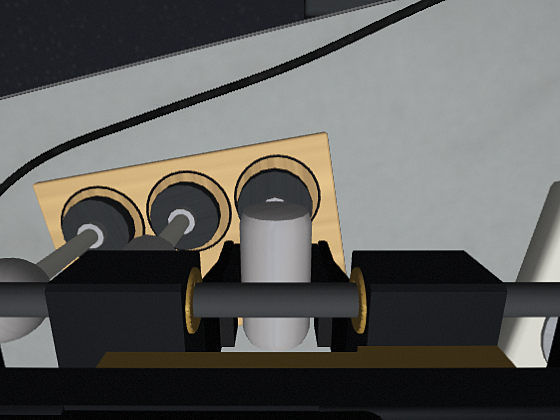

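View pics/s42.png

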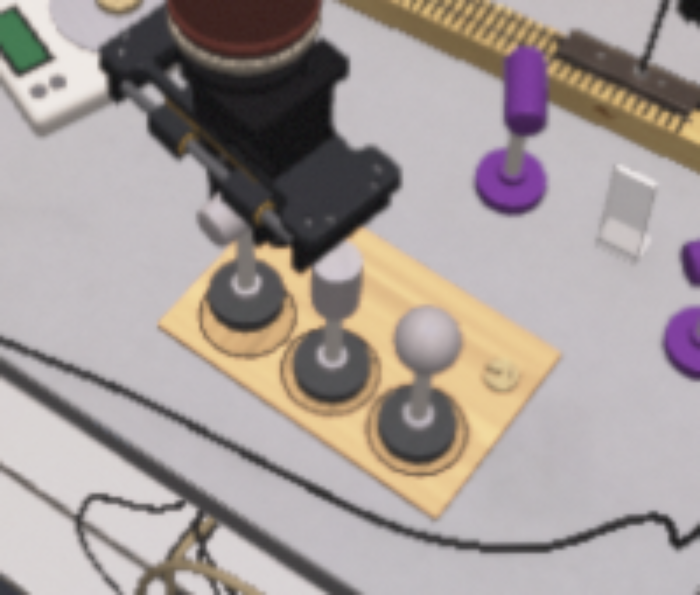

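Over its ring. I'll lower the remaining 22 mm gently.

Emit:
{"method": "carry_out", "body": {"dp": [[0, 1, 3], [0, 1, 5], [0, 0, 5], [0, 0, 4], [0, 0, 2], [0, 0, 0], [0, 0, 0], [0, 0, 0]], "delta_rot": [[0, 0, 0], [0, 0, 0], [0, 0, 0], [0, 0, 0], [0, 0, 0], [0, 0, 0], [0, 0, 0], [0, 0, 0]], "hand": [255, 255, 255, 255, 255, 255, 255, 255]}}

```text
clock: 64.28
eef_pos: [0.4354, -0.2412, 0.2903]
ee_rot: [-0.03, 3.137, -0.001]
force: [0.2, -0.2, -3.9]
gripper_width: 0.338
```

```bash
python3 - <<'E'
from h import *
full(0.435,-0.241,0.286,91)
E
```

```text
t 64.2833 tcp [ 0.4354 -0.2412  0.2903] x [-1.    -0.019 -0.005] y [-0.019  1.    -0.001] z [ 0.005 -0.001 -1.   ] q [-0.59  0.2   1.12  2.01 -0.21  1.05  2.22] F [ 0.2 -0.2 -3.9] w 0.338
rot deg [-0.05  0.27  0.1 ]
tool mm [0.5 0.2 4.3] norm 4 rows 0.1
tool mm after rotation [0.4 0.2 4.3]
```

Emit:
{"method": "carry_out", "body": {"dp": [[1, 1, 3], [0, 0, 3], [0, 0, 2], [0, 0, 0], [0, 0, 0], [0, 0, 0], [0, 0, 0], [0, 0, 0]], "delta_rot": [[0, 0.3, 0], [0, 0, 0], [0, 0, 0], [0, 0, 0], [0, 0, 0], [0, 0, 0], [0, 0, 0], [0, 0, 0]], "hand": [255, 255, 255, 255, 255, 255, 255, 255]}}

```text
clock: 64.95
eef_pos: [0.4369, -0.2425, 0.2867]
ee_rot: [-0.03, 3.135, -0.004]
force: [0.8, 0.5, -3.3]
gripper_width: 0.335
```

```bash
python3 - <<'E'
from h import *
full(0.435,-0.241,0.286,91)
E
```

```text
t 64.95 tcp [ 0.4369 -0.2425  0.2867] x [-1.    -0.019 -0.006] y [-0.019  1.    -0.003] z [ 0.006 -0.003 -1.   ] q [-0.58  0.21  1.11  2.01 -0.22  1.04  2.23] F [ 0.8  0.5 -3.3] w 0.335
rot deg [-0.16  0.35  0.08]
tool mm [1.8 1.6 0.6] norm 2 rows 0.1
tool mm after rotation [1.8 1.6 0.7]
```

Emit:
{"method": "carry_out", "body": {"dp": [[2, 1, 3], [1, 0, 3], [0, 0, 1], [0, 0, 0], [0, 0, 0], [0, 0, 0], [0, 0, 0], [0, 0, 0]], "delta_rot": [[-0.1, 0.4, 0], [0, 0, 0], [0, 0, 0], [0, 0, 0], [0, 0, 0], [0, 0, 0], [0, 0, 0], [0, 0, 0]], "hand": [255, 255, 255, 255, 255, 255, 255, 255]}}

```text
clock: 65.62
eef_pos: [0.4381, -0.2425, 0.2851]
ee_rot: [-0.032, 3.132, -0.002]
force: [-0.2, 0.9, 4.0]
gripper_width: 0.336
```

```bash
python3 - <<'E'
from h import *
full(0.435,-0.241,0.286,91)
im=ctrl.capture("wrist"); cv2.imwrite("pics/w43.png",im)
E
```

```text
t 65.6167 tcp [ 0.4381 -0.2425  0.2851] x [-1.    -0.021 -0.009] y [-0.021  1.    -0.001] z [ 0.009 -0.001 -1.   ] q [-0.57  0.22  1.11  2.01 -0.23  1.04  2.24] F [-0.2  0.9  4. ] w 0.336
rot deg [-0.06  0.51  0.18]
tool mm [ 3.   1.5 -0.9] norm 4 rows 0.1
tool mm after rotation [ 3.   1.5 -0.9]
```

View pics/w43.png

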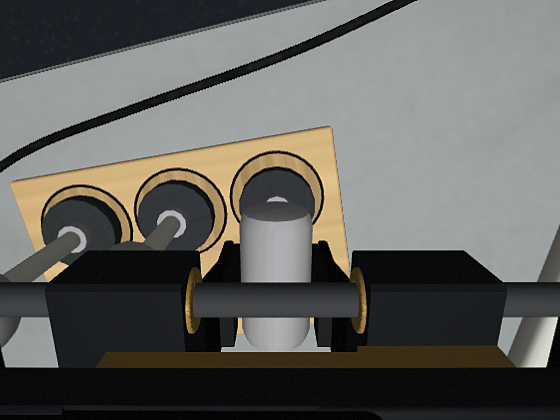

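Emit:
{"method": "carry_out", "body": {"dp": [[0, 0, 0], [0, 0, 0], [0, 0, 0], [0, 0, 0], [0, 0, -5], [0, 0, -15], [0, 0, -30], [0, 0, -38]], "delta_rot": [[0, 0, 0], [0, 0, 0], [0, 0, 0], [0, 0, 0], [0, 0, 0], [0, 0, 0], [0, 0, 0], [0, 0, 0]], "hand": [112, 112, 112, 112, 112, 112, 112, 112]}}

```text
clock: 66.33
eef_pos: [0.4354, -0.2412, 0.3704]
ee_rot: [0.03, -3.138, 0.004]
force: [1.1, 0.5, 0.3]
gripper_width: 0.561
```

Emit:
{"method": "carry_out", "body": {"dp": [[0, 0, -30], [0, 0, -25], [0, 15, -10], [-5, 25, 0], [-5, 25, 0], [-5, 15, 0], [0, 5, 0], [0, 0, 0]], "delta_rot": [[0, 0, 0], [0, 0, 0], [0, 0, 0], [0, 0, 0], [0, 0, 0], [0, 0, 0], [0, 0, 0], [0, 0, 0]], "hand": [112, 112, 112, 112, 112, 112, 112, 112]}}

```text
clock: 67.0
eef_pos: [0.4485, -0.1591, 0.4492]
ee_rot: [-0.013, 3.129, -0.003]
force: [-0.3, -0.9, -0.4]
gripper_width: 0.558
```

```bash
python3 look.py w44.png bar_stand_head drum_stand_head ball_stand_head small_disc_mid screw_mid
python3 - <<'E'
from h import *
im=ctrl.capture("scene"); cv2.imwrite("pics/s44.png",cv2.resize(im[180:400,180:440],None,fx=3,fy=2.7))
for n in ("scene","top"):
    ctrl.capture(n)
    for t in ("bar_stand_head","drum_stand_head","ball_stand_head","disc_mid","small_disc_mid","screw_mid"):
        print(n,t,[(round(d["p"],2),np.round(d["point"],3).tolist()) for d in ctrl.spot_point(n,t)][:4])
E
```

```text
t 67.0 tcp [ 0.4485 -0.1591  0.4492] x [-1.    -0.009 -0.012] y [-0.009  1.    -0.002] z [ 0.012 -0.002 -1.   ] q [-0.79 -0.17  0.95  1.84  0.14  1.39  1.71] F [-0.3 -0.9 -0.4] w 0.558
bar_stand_head 0.78 [ 0.4379 -0.2428  0.1224] [176. 171.]
drum_stand_head 0.9 [ 0.4459 -0.3148  0.1219] [ 91. 179.]
ball_stand_head 0.94 [ 0.4621 -0.3812  0.1195] [ 17. 197.]
screw_mid 0.72 [ 0.4942 -0.2098  0.0169] [232. 201.]
scene bar_stand_head [(0.9, [0.649, -0.281, 0.113]), (0.9, [0.65, -0.459, 0.111]), (0.63, [0.789, -0.005, 0.113]), (0.61, [0.432, -0.241, 0.118])]
scene drum_stand_head [(0.72, [0.448, -0.314, 0.119])]
scene ball_stand_head [(0.75, [0.458, -0.377, 0.12])]
scene disc_mid [(0.73, [0.529, 0.017, 0.047])]
scene small_disc_mid [(0.46, [0.533, -0.388, 0.011])]
scene screw_mid [(0.42, [0.492, -0.212, 0.016])]
top bar_stand_head [(0.8, [0.785, 0.003, 0.109]), (0.79, [0.648, -0.461, 0.113]), (0.64, [0.65, -0.282, 0.111]), (0.17, [0.525, 0.016, 0.045])]
top drum_stand_head [(0.65, [0.45, -0.31, 0.122])]
top ball_stand_head [(0.74, [0.46, -0.377, 0.119])]
top disc_mid [(0.39, [0.523, 0.016, 0.046])]
top small_disc_mid [(0.55, [0.528, -0.389, 0.014])]
top screw_mid []
```

View pics/w44.png

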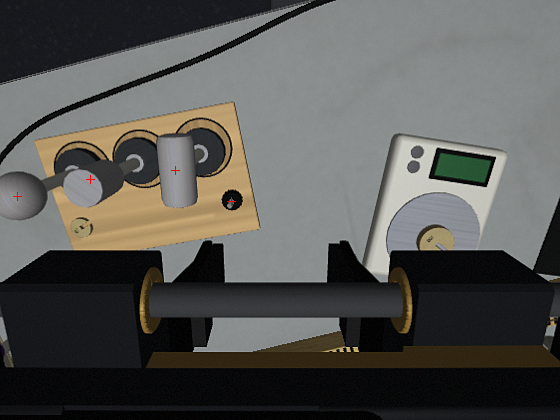

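View pics/s44.png

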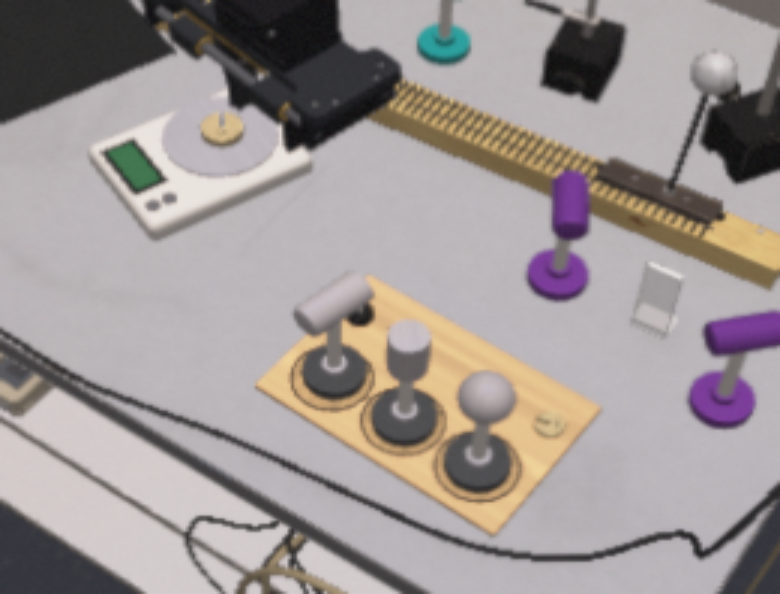

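All three stands are upright in their rings, within about 5 mm of where they started. The disc is centred on the pan, the bystanders haven't moved, and the gripper is clear. I'll hand in.

```bash
python3 -c "
from workcell import ctrl
print(ctrl.sign_off())"
```

```text
the job is handed in; nothing more can be done
None
```

The job is done and handed in at about 68 s of the 147 s allowed; the hand-in gives no verdict. I moved the bar, drum and ball stands to the black mat and set the large disc on the pan. Then I put the ball, drum and bar back on their own rings.

**Last checks:**
- **Stands:** all three are upright. Most readings put the heads within about 5 mm of where they started; the limit is 15 mm.
- **Disc:** it lies flat, within about 5 mm of the pan's centre; the limit is 20 mm.
- **Bystanders:** the small disc and the screw read where they were at the start.
- **Gripper:** open and clear of everything.

**Disagreements and misses:**
- The scene, top and wrist estimates differed by up to about 6 mm for the same head.
- In the final pass the top camera gave no reading of the bar on the board (only the purple and turquoise look-alikes and one low-value false hit) and none of the screw. The scene and wrist cameras found both.
- The bar lay across the row of stands, not along it as described, so I turned the grip to suit.

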